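# Deal the ribbon spools into two stacking trays and stack them

### The job

Deal the wooden ribbon spools standing on the table evenly into the two stacking trays, one to each tray in turn, until both hold the same number and as many as possible are dealt; if one is left over, stand it on the middle of the oak charm box's lid. Then pick up the tray that has a handle, with its spools in it, and lower it onto the other so that its four corner lugs drop into the sockets and it sits fully down. Leave the spools standing upright, and do not shove the beeswax block about.

Things in the scene. Friction and masses are not known exactly. Their poses are not given: they have to be found in the camera images.
- tray_low: lower stacking tray, light wood, no handle, loose, 0.8 kg, 220 (x) x 134 (y) mm: floor 5 mm thick, walls 6 mm thick and 20 mm high; at each corner a post 24 x 24 mm, 64 mm high, centred 98 mm in x and 55 mm in y from the middle, with a square socket 14.5 mm wide, 10 mm deep in its top. Origin: centre of its underside; z up; yaw and yaw + pi look alike
- tray_up_grip (a point): where to grip the upper stacking tray (light wood, 0.3 kg): its handle, an upright board in its middle 70 mm long (x), 12 mm thick (y); this point is at its centre, 16 mm below its top, 60 mm above the lug tips and 46 mm above the tray floor's upper face. Axes as the tray: x along its 220 mm side, z up; yaw and yaw + pi look alike. Seated, it is 115 mm above the lower tray's origin
- tray_up_base (a point): middle of the upper tray at the height of its lug tips, on which it stands. Tray 220 (x) x 134 (y) mm; its floor's upper face is 14 mm above this point, walls 6 mm thick rise 16 mm above the floor; the handle rises 62 mm above it. Lugs: steel, 10 mm thick, tapered, 9 mm long, under the corners, 98 mm in x and 55 mm in y from the middle; between them the walls reach down to 1.5 mm
- box_lid (a point): centre of the flat top of the shut oak charm box's lid (fixed; lid 91 mm along x by 124 mm along y, top at z = 0.055)
- thread_block: small beeswax block 30 x 46 x 18 mm lying among the spools, not part of the job; origin: centre of its underside, 46 mm along its y
- spool_0 (a point): wooden ribbon spool, two flanges of 49 mm diameter, 36 mm tall, 30 g, standing on end; this point is its centre on its axis, half-way up; z along its axis; flanges 8 mm thick at top and bottom, thinner body between. All spools are alike. Five or six of them are there; an absent one reads None from the start
- spool_1 (a point): wooden ribbon spool, two flanges of 49 mm diameter, 36 mm tall, 30 g, standing on end; this point is its centre on its axis, half-way up; z along its axis; flanges 8 mm thick at top and bottom, thinner body between. All spools are alike. Five or six of them are there; an absent one reads None from the start
- spool_2 (a point): wooden ribbon spool, two flanges of 49 mm diameter, 36 mm tall, 30 g, standing on end; this point is its centre on its axis, half-way up; z along its axis; flanges 8 mm thick at top and bottom, thinner body between. All spools are alike. Five or six of them are there; an absent one reads None from the start
- spool_3 (a point): wooden ribbon spool, two flanges of 49 mm diameter, 36 mm tall, 30 g, standing on end; this point is its centre on its axis, half-way up; z along its axis; flanges 8 mm thick at top and bottom, thinner body between. All spools are alike. Five or six of them are there; an absent one reads None from the start
- spool_4 (a point): wooden ribbon spool, two flanges of 49 mm diameter, 36 mm tall, 30 g, standing on end; this point is its centre on its axis, half-way up; z along its axis; flanges 8 mm thick at top and bottom, thinner body between. All spools are alike. Five or six of them are there; an absent one reads None from the start
- spool_5 (a point): wooden ribbon spool, two flanges of 49 mm diameter, 36 mm tall, 30 g, standing on end; this point is its centre on its axis, half-way up; z along its axis; flanges 8 mm thick at top and bottom, thinner body between. All spools are alike. Five or six of them are there; an absent one reads None from the start
There are look-alikes about, which are no part of the job. Leave any red look-alike of the part that bears spool_5 alone.

How it is judged (in metres and radians):
On the way, in this order (a step that is already met when the one before it is completed fails the run):
1. each tray holds exactly one spool (distance between any of spool_0, spool_1, spool_2, spool_3, spool_4, spool_5 and tray_low below 0.093 m and distance between any of spool_0, spool_1, spool_2, spool_3, spool_4, spool_5 and tray_up_base below 0.093 m and (not (distance between any of spool_0, spool_1, spool_2, spool_3, spool_4 and tray_low below 0.093 m) or not (distance between any of spool_0, spool_1, spool_2, spool_3, spool_5 and tray_low below 0.093 m) or not (distance between any of spool_0, spool_1, spool_2, spool_4, spool_5 and tray_low below 0.093 m) or not (distance between any of spool_0, spool_1, spool_3, spool_4, spool_5 and tray_low below 0.093 m) or not (distance between any of spool_0, spool_2, spool_3, spool_4, spool_5 and tray_low below 0.093 m) or not (distance between any of spool_1, spool_2, spool_3, spool_4, spool_5 and tray_low below 0.093 m)) and (not (distance between any of spool_0, spool_1, spool_2, spool_3, spool_4 and tray_up_base below 0.093 m) or not (distance between any of spool_0, spool_1, spool_2, spool_3, spool_5 and tray_up_base below 0.093 m) or not (distance between any of spool_0, spool_1, spool_2, spool_4, spool_5 and tray_up_base below 0.093 m) or not (distance between any of spool_0, spool_1, spool_3, spool_4, spool_5 and tray_up_base below 0.093 m) or not (distance between any of spool_0, spool_2, spool_3, spool_4, spool_5 and tray_up_base below 0.093 m) or not (distance between any of spool_1, spool_2, spool_3, spool_4, spool_5 and tray_up_base below 0.093 m))), for 0.2 s.
2. each tray holds exactly two spools (distance between any of spool_0, spool_1, spool_2, spool_3, spool_4 and tray_low below 0.093 m and distance between any of spool_0, spool_1, spool_2, spool_3, spool_5 and tray_low below 0.093 m and distance between any of spool_0, spool_1, spool_2, spool_4, spool_5 and tray_low below 0.093 m and distance between any of spool_0, spool_1, spool_3, spool_4, spool_5 and tray_low below 0.093 m and distance between any of spool_0, spool_2, spool_3, spool_4, spool_5 and tray_low below 0.093 m and distance between any of spool_1, spool_2, spool_3, spool_4, spool_5 and tray_low below 0.093 m and distance between any of spool_0, spool_1, spool_2, spool_3, spool_4 and tray_up_base below 0.093 m and distance between any of spool_0, spool_1, spool_2, spool_3, spool_5 and tray_up_base below 0.093 m and distance between any of spool_0, spool_1, spool_2, spool_4, spool_5 and tray_up_base below 0.093 m and distance between any of spool_0, spool_1, spool_3, spool_4, spool_5 and tray_up_base below 0.093 m and distance between any of spool_0, spool_2, spool_3, spool_4, spool_5 and tray_up_base below 0.093 m and distance between any of spool_1, spool_2, spool_3, spool_4, spool_5 and tray_up_base below 0.093 m and (not (distance between any of spool_0, spool_1, spool_2, spool_3 and tray_low below 0.093 m) or not (distance between any of spool_0, spool_1, spool_2, spool_4 and tray_low below 0.093 m) or not (distance between any of spool_0, spool_1, spool_2, spool_5 and tray_low below 0.093 m) or not (distance between any of spool_0, spool_1, spool_3, spool_4 and tray_low below 0.093 m) or not (distance between any of spool_0, spool_1, spool_3, spool_5 and tray_low below 0.093 m) or not (distance between any of spool_0, spool_1, spool_4, spool_5 and tray_low below 0.093 m) or not (distance between any of spool_0, spool_2, spool_3, spool_4 and tray_low below 0.093 m) or not (distance between any of spool_0, spool_2, spool_3, spool_5 and tray_low below 0.093 m) or not (distance between any of spool_0, spool_2, spool_4, spool_5 and tray_low below 0.093 m) or not (distance between any of spool_0, spool_3, spool_4, spool_5 and tray_low below 0.093 m) or not (distance between any of spool_1, spool_2, spool_3, spool_4 and tray_low below 0.093 m) or not (distance between any of spool_1, spool_2, spool_3, spool_5 and tray_low below 0.093 m) or not (distance between any of spool_1, spool_2, spool_4, spool_5 and tray_low below 0.093 m) or not (distance between any of spool_1, spool_3, spool_4, spool_5 and tray_low below 0.093 m) or not (distance between any of spool_2, spool_3, spool_4, spool_5 and tray_low below 0.093 m)) and (not (distance between any of spool_0, spool_1, spool_2, spool_3 and tray_up_base below 0.093 m) or not (distance between any of spool_0, spool_1, spool_2, spool_4 and tray_up_base below 0.093 m) or not (distance between any of spool_0, spool_1, spool_2, spool_5 and tray_up_base below 0.093 m) or not (distance between any of spool_0, spool_1, spool_3, spool_4 and tray_up_base below 0.093 m) or not (distance between any of spool_0, spool_1, spool_3, spool_5 and tray_up_base below 0.093 m) or not (distance between any of spool_0, spool_1, spool_4, spool_5 and tray_up_base below 0.093 m) or not (distance between any of spool_0, spool_2, spool_3, spool_4 and tray_up_base below 0.093 m) or not (distance between any of spool_0, spool_2, spool_3, spool_5 and tray_up_base below 0.093 m) or not (distance between any of spool_0, spool_2, spool_4, spool_5 and tray_up_base below 0.093 m) or not (distance between any of spool_0, spool_3, spool_4, spool_5 and tray_up_base below 0.093 m) or not (distance between any of spool_1, spool_2, spool_3, spool_4 and tray_up_base below 0.093 m) or not (distance between any of spool_1, spool_2, spool_3, spool_5 and tray_up_base below 0.093 m) or not (distance between any of spool_1, spool_2, spool_4, spool_5 and tray_up_base below 0.093 m) or not (distance between any of spool_1, spool_3, spool_4, spool_5 and tray_up_base below 0.093 m) or not (distance between any of spool_2, spool_3, spool_4, spool_5 and tray_up_base below 0.093 m))), for 0.2 s.
At the end, for the whole second after the job is handed in: Both trays hold equal counts (2 each of five spools, 3 each of six), spools upright on the floors; an odd one stands within 50 mm of the middle of the box lid; the handled tray is seated on the other (within 5 mm, 0.05 rad, fully down to 4 mm), all still (x of tray_up_grip in the frame of tray_low between -0.005 and 0.005 m and y of tray_up_grip in the frame of tray_low between -0.005 and 0.005 m and z of tray_up_grip in the frame of tray_low between 0.1115 and 0.119 m and angle between the x axis of tray_up_grip and the x axis of tray_low, either way round below 0.05 rad and angle between each of tray_up_grip, tray_low's own z axis and vertical below 0.04 rad and ((horizontal distance between spool_0 and tray_low below 0.108 m and y of spool_0 in the frame of tray_low between -0.058 and 0.058 m and z of spool_0 in the frame of tray_low between 0.015 and 0.04 m) or (horizontal distance between spool_0 and tray_up_grip below 0.108 m and y of spool_0 in the frame of tray_up_grip between -0.058 and 0.058 m and z of spool_0 in the frame of tray_up_grip between -0.036 and -0.011 m) or (horizontal distance between spool_0 and box_lid below 0.05 m and height (world z) of spool_0 between 0.065 and 0.08 m)) and ((horizontal distance between spool_1 and tray_low below 0.108 m and y of spool_1 in the frame of tray_low between -0.058 and 0.058 m and z of spool_1 in the frame of tray_low between 0.015 and 0.04 m) or (horizontal distance between spool_1 and tray_up_grip below 0.108 m and y of spool_1 in the frame of tray_up_grip between -0.058 and 0.058 m and z of spool_1 in the frame of tray_up_grip between -0.036 and -0.011 m) or (horizontal distance between spool_1 and box_lid below 0.05 m and height (world z) of spool_1 between 0.065 and 0.08 m)) and ((horizontal distance between spool_2 and tray_low below 0.108 m and y of spool_2 in the frame of tray_low between -0.058 and 0.058 m and z of spool_2 in the frame of tray_low between 0.015 and 0.04 m) or (horizontal distance between spool_2 and tray_up_grip below 0.108 m and y of spool_2 in the frame of tray_up_grip between -0.058 and 0.058 m and z of spool_2 in the frame of tray_up_grip between -0.036 and -0.011 m) or (horizontal distance between spool_2 and box_lid below 0.05 m and height (world z) of spool_2 between 0.065 and 0.08 m)) and ((horizontal distance between spool_3 and tray_low below 0.108 m and y of spool_3 in the frame of tray_low between -0.058 and 0.058 m and z of spool_3 in the frame of tray_low between 0.015 and 0.04 m) or (horizontal distance between spool_3 and tray_up_grip below 0.108 m and y of spool_3 in the frame of tray_up_grip between -0.058 and 0.058 m and z of spool_3 in the frame of tray_up_grip between -0.036 and -0.011 m) or (horizontal distance between spool_3 and box_lid below 0.05 m and height (world z) of spool_3 between 0.065 and 0.08 m)) and ((horizontal distance between spool_4 and tray_low below 0.108 m and y of spool_4 in the frame of tray_low between -0.058 and 0.058 m and z of spool_4 in the frame of tray_low between 0.015 and 0.04 m) or (horizontal distance between spool_4 and tray_up_grip below 0.108 m and y of spool_4 in the frame of tray_up_grip between -0.058 and 0.058 m and z of spool_4 in the frame of tray_up_grip between -0.036 and -0.011 m) or (horizontal distance between spool_4 and box_lid below 0.05 m and height (world z) of spool_4 between 0.065 and 0.08 m)) and ((horizontal distance between spool_5 and tray_low below 0.108 m and y of spool_5 in the frame of tray_low between -0.058 and 0.058 m and z of spool_5 in the frame of tray_low between 0.015 and 0.04 m) or (horizontal distance between spool_5 and tray_up_grip below 0.108 m and y of spool_5 in the frame of tray_up_grip between -0.058 and 0.058 m and z of spool_5 in the frame of tray_up_grip between -0.036 and -0.011 m) or (horizontal distance between spool_5 and box_lid below 0.05 m and height (world z) of spool_5 between 0.065 and 0.08 m)) and (not ((height (world z) of tray_up_grip below -5 m or height (world z) of spool_0 above -5 m) and (height (world z) of tray_up_grip below -5 m or height (world z) of spool_1 above -5 m) and (height (world z) of tray_up_grip below -5 m or height (world z) of spool_2 above -5 m) and (height (world z) of tray_up_grip below -5 m or height (world z) of spool_3 above -5 m) and (height (world z) of tray_up_grip below -5 m or height (world z) of spool_4 above -5 m) and (height (world z) of tray_up_grip below -5 m or height (world z) of spool_5 above -5 m)) or ((height (world z) of any of spool_0, spool_1, spool_2, spool_3 below 0.05 m and height (world z) of any of spool_0, spool_1, spool_2, spool_4 below 0.05 m and height (world z) of any of spool_0, spool_1, spool_2, spool_5 below 0.05 m and height (world z) of any of spool_0, spool_1, spool_3, spool_4 below 0.05 m and height (world z) of any of spool_0, spool_1, spool_3, spool_5 below 0.05 m and height (world z) of any of spool_0, spool_1, spool_4, spool_5 below 0.05 m and height (world z) of any of spool_0, spool_2, spool_3, spool_4 below 0.05 m and height (world z) of any of spool_0, spool_2, spool_3, spool_5 below 0.05 m and height (world z) of any of spool_0, spool_2, spool_4, spool_5 below 0.05 m and height (world z) of any of spool_0, spool_3, spool_4, spool_5 below 0.05 m and height (world z) of any of spool_1, spool_2, spool_3, spool_4 below 0.05 m and height (world z) of any of spool_1, spool_2, spool_3, spool_5 below 0.05 m and height (world z) of any of spool_1, spool_2, spool_4, spool_5 below 0.05 m and height (world z) of any of spool_1, spool_3, spool_4, spool_5 below 0.05 m and height (world z) of any of spool_2, spool_3, spool_4, spool_5 below 0.05 m) and (height (world z) of any of spool_0, spool_1, spool_2, spool_3 above 0.08 m and height (world z) of any of spool_0, spool_1, spool_2, spool_4 above 0.08 m and height (world z) of any of spool_0, spool_1, spool_2, spool_5 above 0.08 m and height (world z) of any of spool_0, spool_1, spool_3, spool_4 above 0.08 m and height (world z) of any of spool_0, spool_1, spool_3, spool_5 above 0.08 m and height (world z) of any of spool_0, spool_1, spool_4, spool_5 above 0.08 m and height (world z) of any of spool_0, spool_2, spool_3, spool_4 above 0.08 m and height (world z) of any of spool_0, spool_2, spool_3, spool_5 above 0.08 m and height (world z) of any of spool_0, spool_2, spool_4, spool_5 above 0.08 m and height (world z) of any of spool_0, spool_3, spool_4, spool_5 above 0.08 m and height (world z) of any of spool_1, spool_2, spool_3, spool_4 above 0.08 m and height (world z) of any of spool_1, spool_2, spool_3, spool_5 above 0.08 m and height (world z) of any of spool_1, spool_2, spool_4, spool_5 above 0.08 m and height (world z) of any of spool_1, spool_3, spool_4, spool_5 above 0.08 m and height (world z) of any of spool_2, spool_3, spool_4, spool_5 above 0.08 m))) and (((height (world z) of tray_up_grip below -5 m or height (world z) of spool_0 above -5 m) and (height (world z) of tray_up_grip below -5 m or height (world z) of spool_1 above -5 m) and (height (world z) of tray_up_grip below -5 m or height (world z) of spool_2 above -5 m) and (height (world z) of tray_up_grip below -5 m or height (world z) of spool_3 above -5 m) and (height (world z) of tray_up_grip below -5 m or height (world z) of spool_4 above -5 m) and (height (world z) of tray_up_grip below -5 m or height (world z) of spool_5 above -5 m)) or ((horizontal distance between spool_0 and box_lid below 0.05 m and height (world z) of spool_0 between 0.065 and 0.08 m) or (horizontal distance between spool_1 and box_lid below 0.05 m and height (world z) of spool_1 between 0.065 and 0.08 m) or (horizontal distance between spool_2 and box_lid below 0.05 m and height (world z) of spool_2 between 0.065 and 0.08 m) or (horizontal distance between spool_3 and box_lid below 0.05 m and height (world z) of spool_3 between 0.065 and 0.08 m) or (horizontal distance between spool_4 and box_lid below 0.05 m and height (world z) of spool_4 between 0.065 and 0.08 m) or (horizontal distance between spool_5 and box_lid below 0.05 m and height (world z) of spool_5 between 0.065 and 0.08 m))) and height (world z) of any of spool_0, spool_1, spool_2, spool_3, spool_4 below 0.05 m and height (world z) of any of spool_0, spool_1, spool_2, spool_3, spool_5 below 0.05 m and height (world z) of any of spool_0, spool_1, spool_2, spool_4, spool_5 below 0.05 m and height (world z) of any of spool_0, spool_1, spool_3, spool_4, spool_5 below 0.05 m and height (world z) of any of spool_0, spool_2, spool_3, spool_4, spool_5 below 0.05 m and height (world z) of any of spool_1, spool_2, spool_3, spool_4, spool_5 below 0.05 m and height (world z) of any of spool_0, spool_1, spool_2, spool_3, spool_4 above 0.08 m and height (world z) of any of spool_0, spool_1, spool_2, spool_3, spool_5 above 0.08 m and height (world z) of any of spool_0, spool_1, spool_2, spool_4, spool_5 above 0.08 m and height (world z) of any of spool_0, spool_1, spool_3, spool_4, spool_5 above 0.08 m and height (world z) of any of spool_0, spool_2, spool_3, spool_4, spool_5 above 0.08 m and height (world z) of any of spool_1, spool_2, spool_3, spool_4, spool_5 above 0.08 m and linear speed of tray_low below 0.01 m/s and angle between each of spool_0, spool_1, spool_2, spool_3, spool_4, spool_5's own z axis and vertical below 0.3 rad); the robot touches nothing.
It fails at once if the beeswax block is shoved more than 60 mm (distance of thread_block from where it was at the start of the episode above 0.06 m).
Of spool_0, spool_1, spool_2, spool_3, spool_4, spool_5 only 5 to 6 are there at a start; the rules pass over those that are not, and their reading is None.
At some moment in a run one of spool_0, spool_1, spool_2, spool_3, spool_4, spool_5 may be knocked a few centimetres aside while the robot is not near it.
It also fails if it takes over 200 s, if anything falls off the work surface, if the arm or the gripper's body presses on something with over 40 N, if the wrist force passes 120 N, or if a joint passes its speed limit or range.

### The arm

A 6-joint arm with a two-finger parallel gripper is mounted at the origin on a cart in front of the work surface, level with it; the furniture and walls round the work are solid. World frame = base frame: x ahead of the robot, y to its left, z up, the work surface at z = 0. Lengths are in mm, angles in degrees, forces in N, time in s.
With the tool pointing down it reaches from about 300 to 850 mm from the base axis. Payload 4.2 kg.
Tool frame: the origin (TCP) lies on the centre line of the jaws, within the pads' length; the fingertips stand env.nose_length ahead of it and the grasp point (between the pads) lies 2 mm behind it (env.nose_length is the distance from the TCP to the fingertips, in mm); z points along the fingers, y is the direction in which the jaws open and shut (so a half turn about z gives the same grasp; the last joint's range is limited). The gripper opens to 91 mm and grips with 3 to 60 N. Pads are 32 mm wide; open, the fingers measure 118 mm over their backs; the gripper's body (76 mm by 178 mm) begins 60 mm behind the grasp point.
Start: joints at [-1.146, 18.312, 89.639, -0, 72.044, -1.146], TCP at [575.018, 0, 195.276] pointing down, gripper open.
Joint ranges: [-177.97, 177.97], [-48.28, 115.42], [12.27, 149.76], [-77.06, 257.06], [2.81, 150.46], [-146.56, 146.56]. Speed limits (degrees/s): [147.25, 147.25, 180, 180, 180, 180].

### API

Orientations are given as [roll, pitch, yaw] about the fixed x, y, z axes, in that order (R = Rz(yaw) Ry(pitch) Rx(roll)).
In Python, from workcell import env gives the robot as it stands. The module is installed in compiled form; this text tells all that it offers.
- The arm moves only by the tool jog_arm, never from a script. Its argument "deltas" is a list that holds one entry, the list of rows, each a list of 5 numbers: the shift along the tool's x, y, z in m, then the turn about the tool's z in degrees, then the finger opening in m, from 0 to 0.0912. A call has 1 to 20 rows; each row is the pose to reach, as a shift and turn from the pose commanded when the call began, along the tool's axes at that moment; what a row does not reach only later rows make up. A row lasts 1/12 s, in which the tool goes at most 41.7 mm and 7.16 degrees, less where a joint would pass 70% of its speed; a pose out of reach is approached as far as the arm can. A call with a gripper value outside its range is refused whole. The fingers move at their own pace and stop on an object; "grip_force" is the grip in N (left out, the last holds). Time passes only in rows, so rows that repeat a pose let the fingers close. It gives the time, the measured TCP pose, the force and the opening at its end, in the units of the state.
- env.state(): the state, without advancing time (a new reading comes with each control period).
- env.grab_frame(name): name is "scene" or "side" or "wrist"; returns the picture (384x512x3 uint8, red, green, blue); there is no depth.
- env.camera_params(name): a dict with "fx", "fy", "cx", "cy" (pixels), "k1" (the pictures are not rectified: a ray, as slopes to the right and down, at radius r is drawn at 1 + k1 r^2 times it, then the intrinsics apply), "xyz" and "orientation" of the camera in the world. Camera axes: x right, y down, z forward; pixel columns grow to the right and rows downward; lengths in mm; the calibration is good to about 2 mm. A picture is of the moment at which its call begins: read the wrist's pose just before it. camera_params takes no time and is no camera call; for the wrist camera it gives the pose at the moment of the call.
- env.job_done(): hands the job in, once; it reports no verdict.
Trained networks look in the newest picture that a camera, given by its name, has taken for a name from the list of things; names that differ only in an ending like _2 or _b are one class to them, and where a whole thing is asked for, a point or a joint stands for the part that bears it (a point fixed in the world has none). Each returns a list of dicts, best first, with "conf" (0 to 1); they miss things now and then, are a little off and sometimes report something else, mostly with a low value. They report only what shows in the picture. A call takes as long as a camera call. They do not tell look-alikes from the thing itself.
- env.look_for(camera, label): "xyz" ([x, y, z] in mm, in world coordinates, good to about 4 mm: the middle of the surface that is visible of it).
The state is a dict: "time_s": time; "qpos": joint angles; "qvel": joint speeds; "effort": joint torques, N m; "ee_pos": TCP position; "ee_rot": TCP orientation; "force": force on the tool from outside, world axes, zero at the start; "torque": the same for the moment, N m; "gripper_width": finger opening in mm.
Only numpy, scipy, OpenCV 4.12 (cv2) and the standard library are available. Lean on these libraries where they do the work, as an engineer would, in place of code of your own. Each camera call takes 0.05 s, during which the arm holds its last target.

## Working session

There is one attempt and no reset: what is moved stays moved. The work goes in short steps, Python scripts to look and compute and a tool call to move; the robot and the scene stay as the last step left them, time stands still between calls to the robot, and variables do not carry over. Pictures are saved under pics/ and viewed, and the job is handed in when it is done.

Besides the shell and the picture viewer there is one more tool, called after "Request:" by a JSON object that holds its "op" and its "data". jog_arm: Moves the arm, as the interface text tells. Its arguments: {"type":"object","properties":{"deltas":{"type":"array"},"grip_force":{"type":"number"}},"required":["deltas"]}

```bash
mkdir -p pics; cat > h.py <<'E'
import numpy as np, cv2
from scipy.spatial.transform import Rotation as R
from workcell import env
def cam(n):
    p=env.camera_params(n); return p
def rot(o): return R.from_euler('xyz',o,degrees=True).as_matrix()
def pix2plane(p,u,v,z):
    x=(u-p['cx'])/p['fx'];y=(v-p['cy'])/p['fy']
    a,b=x,y
    for _ in range(20):
        r2=a*a+b*b;a=x/(1+p['k1']*r2);b=y/(1+p['k1']*r2)
    d=rot(p['orientation'])@np.array([a,b,1]);o=np.array(p['xyz'])
    return o+d*(z-o[2])/d[2]
def proj(p,X):
    c=rot(p['orientation']).T@(np.array(X,float)-np.array(p['xyz']))
    a,b=c[0]/c[2],c[1]/c[2];s=1+p['k1']*(a*a+b*b)
    return p['fx']*a*s+p['cx'],p['fy']*b*s+p['cy']
def save(n,name,scale=1.5,crop=None):
    im=env.grab_frame(n)[:,:,::-1]
    if crop: im=im[crop[1]:crop[3],crop[0]:crop[2]]
    im=cv2.resize(im,None,fx=scale,fy=scale,interpolation=cv2.INTER_CUBIC)
    cv2.imwrite('pics/'+name,im)
    return im
E
python3 - <<'E'
from h import *
s=env.state();print(s['time_s'],s['ee_pos'],s['ee_rot'],s['gripper_width'],env.nose_length)
for n in ['scene','side','wrist']:
    save(n,n+'0.png'); p=cam(n);print(n,p)
    for l in ['tray_low','tray_up_grip','tray_up_base','box_lid','thread_block','spool_0']:
        print(l,[( [round(float(q)) for q in d['xyz']],round(d['conf'],2)) for d in env.look_for(n,l)])
E
```

```text
0.0 [5.74462647e+02 6.41562141e-03 1.94404005e+02] [-1.79898303e+02 -1.21396337e-03  8.99994648e+01] 91.31437580572012 17.0
scene {'fx': 468.1459442172107, 'fy': 468.1459442172107, 'cx': 260.224716251783, 'cy': 194.04475442928592, 'k1': 0.057032517022336214, 'xyz': array([-282.4488206 , -642.18279157,  501.22016291]), 'orientation': array([-112.50847899,   -0.30873987,  -47.36587351])}
tray_low [([472, 357, 18], 0.71)]
tray_up_grip [([457, 171, 14], 0.63)]
tray_up_base [([458, 172, 16], 0.81)]Traceback (most recent call last):
  File "<stdin>", line 6, in <module>
ValueError: it knows: spool, thread_block, tray_low, tray_up_base, tray_up_grip
```

```bash

python3 - <<'E'
from h import *
for n in ['scene','side','wrist']:
    save(n,n+'0.png'); p=cam(n)
    if n!='scene':print(n,p)
    for l in ['tray_low','tray_up_grip','tray_up_base','thread_block','spool_0']:
        print(l,[( [round(float(q)) for q in d['xyz']],round(d['conf'],2),[round(float(t)) for t in proj(p,d['xyz'])]) for d in env.look_for(n,l)])
E
```

```text
tray_low [([474, 357, 19], 0.62, [180, 184])]
tray_up_grip [([454, 172, 18], 0.86, [220, 205]), ([567, -173, 27], 0.54, [362, 229])]
tray_up_base [([458, 171, 17], 0.66, [221, 205])]
thread_block []
spool_0 [([525, -72, 24], 0.98, [314, 223]), ([570, -173, 25], 0.9, [362, 229]), ([423, -92, 25], 0.8, [293, 240]), ([422, 45, 25], 0.74, [247, 221]), ([456, 172, 18], 0.71, [221, 205]), ([499, 35, 24], 0.65, [272, 213]), ([568, 22, 24], 0.56, [294, 206])]
side {'fx': 417.31582471649705, 'fy': 417.31582471649705, 'cx': 249.5159096495856, 'cy': 193.1402084472175, 'k1': 0.05362643201593865, 'xyz': array([ 323.64745882, -936.19884863,  550.91236185]), 'orientation': array([-115.86234228,    1.22665409,  -11.17334193])}
tray_low [([482, 380, 16], 0.61, [224, 166])]
tray_up_grip [([482, 167, 19], 0.89, [234, 191])]
tray_up_base [([475, 169, 17], 0.58, [231, 192])]
thread_block [([501, -184, 20], 0.76, [267, 256])]
spool_0 [([432, 40, 27], 0.81, [223, 210]), ([532, -78, 27], 0.67, [270, 228]), ([429, -98, 33], 0.63, [229, 235]), ([579, 17, 30], 0.62, [278, 207]), ([504, 39, 24], 0.57, [249, 209])]
wrist {'fx': 332.42235306935453, 'fy': 332.42235306935453, 'cx': 253.87242349017998, 'cy': 188.09987863172762, 'k1': 0.03337460064688622, 'xyz': array([574.2351798 ,  82.85748016, 384.33324907]), 'orientation': array([1.63314559e+02, 3.98639044e-02, 2.37855864e-02])}
tray_low [([437, 60, 37], 0.65, [118, 112])]
tray_up_grip [([468, 138, 13], 0.75, [149, 31])]
tray_up_base [([468, 138, 13], 0.77, [150, 30]), ([588, -176, 35], 0.2, [265, 309])]
thread_block [([516, -193, 15], 0.55, [209, 310])]
spool_0 [([437, 59, 34], 0.95, [120, 112]), ([425, -70, 33], 0.82, [123, 228]), ([508, 49, 32], 0.8, [191, 122]), ([587, -178, 36], 0.78, [264, 310]), ([537, -58, 36], 0.62, [221, 219]), ([583, 33, 38], 0.58, [262, 138])]
```

View pics/scene0.png

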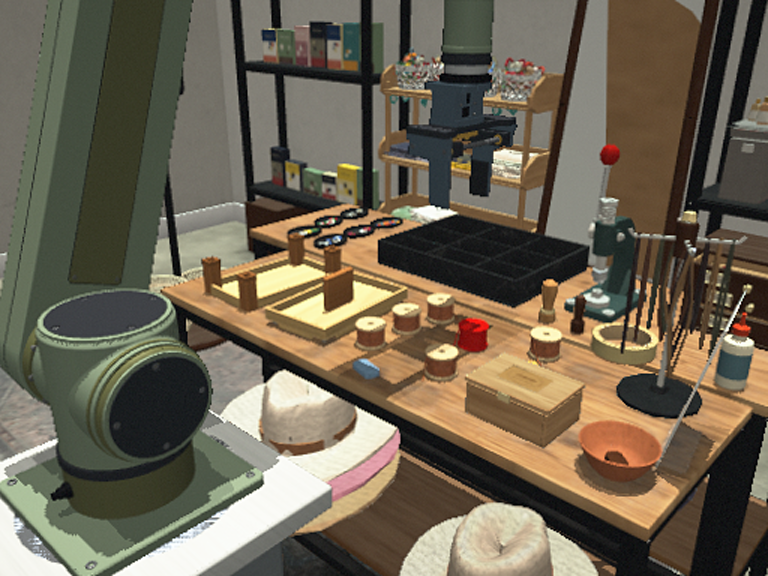

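View pics/side0.png

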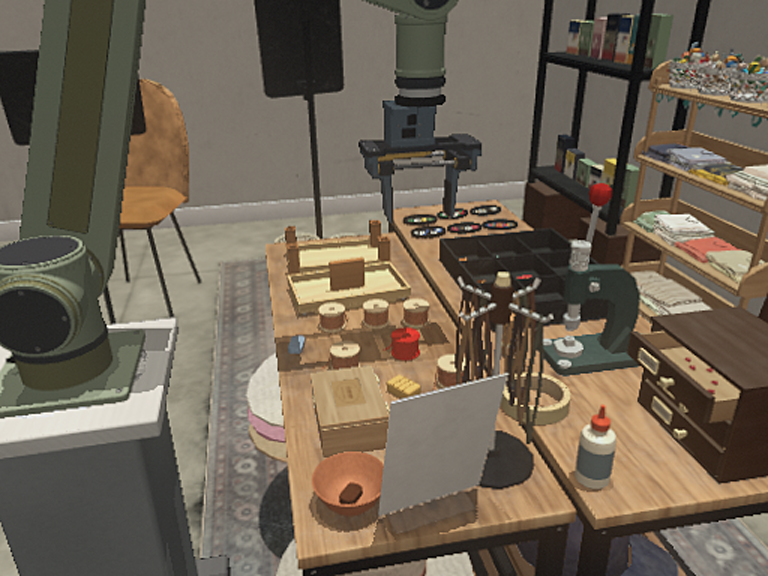

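View pics/wrist0.png

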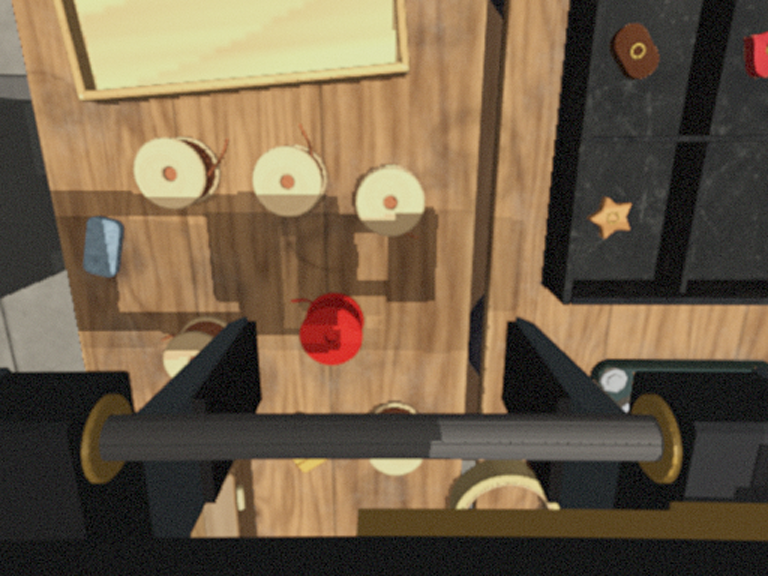

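The scene shows five wooden spools (scene px 370,331; 406,318; 440,306; 442,361; 545,340) and one red look-alike (473,334), which I'll leave alone. The beeswax block is at side px 403,385. The handled tray is nearer (scene px 338,300), and the low tray with posts is behind it. I'll look at the trays from above.

Request:
{"op": "jog_arm", "data": {"deltas": [[[0.25, -0.1, -0.1, 0, 0.09], [0.25, -0.1, -0.1, 0, 0.09], [0.25, -0.1, -0.1, 0, 0.09], [0.25, -0.1, -0.1, 0, 0.09], [0.25, -0.1, -0.1, 0, 0.09], [0.25, -0.1, -0.1, 0, 0.09], [0.25, -0.1, -0.1, 0, 0.09], [0.25, -0.1, -0.1, 0, 0.09], [0.25, -0.1, -0.1, 0, 0.09], [0.25, -0.1, -0.1, 0, 0.09], [0.25, -0.1, -0.1, 0, 0.09]]], "grip_force": 12}}

```text
time_s: 2.02
ee_pos: [475.2, 248.8, 294.5]
ee_rot: [-179.9, 0.1, 89.9]
force: [0.1, -1.0, 0.8]
gripper_width: 90.1
```

```bash

cat >> h.py <<'E'
def L(n,ls):
    p=cam(n)
    for l in ls:
        print(n,l,[( [round(float(q)) for q in d['xyz']],round(d['conf'],2),[round(float(t)) for t in proj(p,d['xyz'])]) for d in env.look_for(n,l)])
def st():
    s=env.state();print('t',round(s['time_s'],2),'pos',np.round(s['ee_pos'],1),'rot',np.round(s['ee_rot'],1),'F',np.round(s['force'],1),'w',round(s['gripper_width'],1))
E
python3 - <<'E'
from h import *
st();print(cam('wrist'));save('wrist','wrist1.png');L('wrist',['tray_low','tray_up_base','tray_up_grip','spool_0'])
E
```

```text
t 2.02 pos [475.2 248.8 294.5] rot [-1.799e+02  1.000e-01  8.990e+01] F [ 0.1 -1.   0.8] w 90.1
{'fx': 332.42235306935453, 'fy': 332.42235306935453, 'cx': 253.87242349017998, 'cy': 188.09987863172762, 'k1': 0.03337460064688622, 'xyz': array([474.70550019, 331.8277273 , 483.42469657]), 'orientation': array([ 1.63244542e+02,  1.09338612e-01, -5.57601737e-02])}
wrist tray_low [([484, 366, 7], 0.58, [262, 61])]
wrist tray_up_base [([479, 182, 13], 0.75, [258, 193])]
wrist tray_up_grip [([476, 184, 11], 0.94, [255, 191])]
wrist spool_0 [([532, -46, 23], 0.95, [290, 328]), ([433, 70, 32], 0.83, [227, 267]), ([431, -72, 27], 0.79, [228, 343]), ([575, 52, 13], 0.78, [318, 271]), ([505, 66, 21], 0.61, [274, 265])]
```

View pics/wrist1.png

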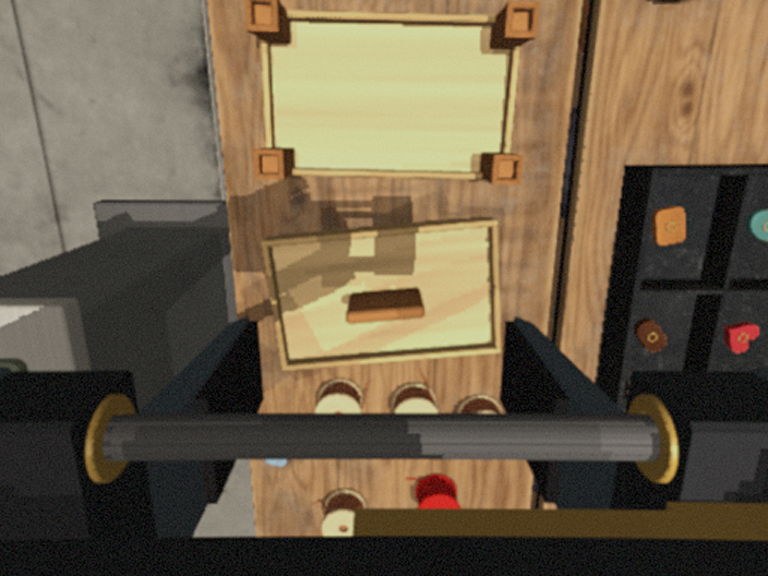

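```bash

python3 - <<'E'
from h import *
np.save('cam1.npy',cam('wrist'),allow_pickle=True)
im=env.grab_frame('wrist');cv2.imwrite('w1.png',im[:,:,::-1])
c=im[0:125,150:370,::-1];cv2.imwrite('pics/lowc.png',cv2.resize(c,None,fx=3.6,fy=3.6,interpolation=cv2.INTER_CUBIC))
c=im[135:260,160:350,::-1];cv2.imwrite('pics/upc.png',cv2.resize(c,None,fx=4,fy=4,interpolation=cv2.INTER_CUBIC))
E
```

```text
(no output)
```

View pics/lowc.png

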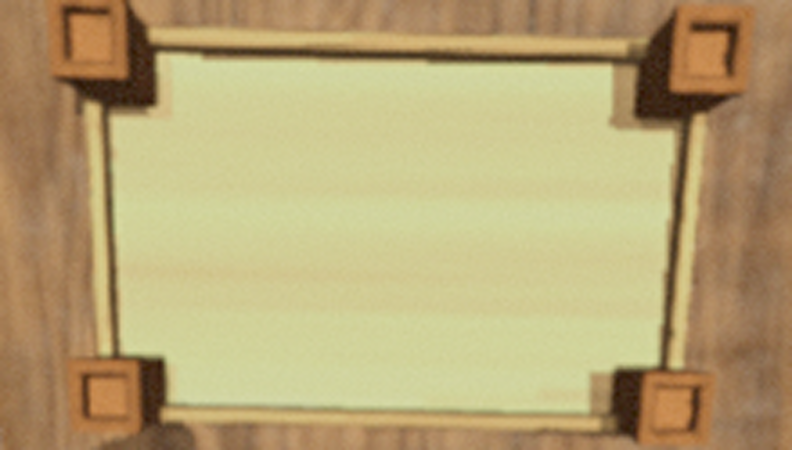

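View pics/upc.png

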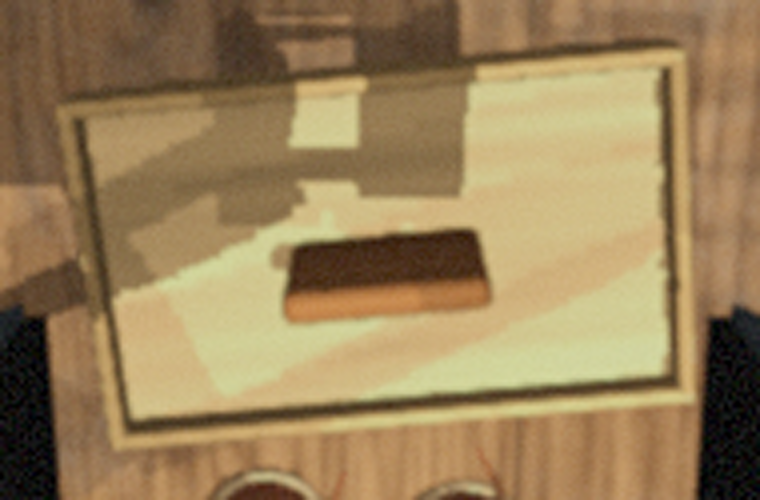

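```bash

python3 - <<'E'
from h import *
from scipy.optimize import least_squares
p=np.load('cam1.npy',allow_pickle=True).item()
def fit(px,mod,x0):
    def f(q):
        c,s=np.cos(q[2]),np.sin(q[2]);r=[]
        for (u,v),(a,b,z) in zip(px,mod):
            P=proj(p,[q[0]+c*a-s*b,q[1]+s*a+c*b,z]);r+=[P[0]-u,P[1]-v]
        return r
    s=least_squares(f,x0,x_scale=[1,1,.01]);return s.x,np.round(f(s.x),1)
low=[(150+u/3.6,v/3.6) for u,v in [(91,36),(710,50),(106,396),(674,405)]]
q,r=fit(low,[(-98,55,64),(98,55,64),(-98,-55,64),(98,-55,64)],[480,366,0]);print('low',q[:2],np.degrees(q[2]),r)
up=[(160+u/4,135+v/4) for u,v in [(58,105),(684,48),(694,402),(114,450)]]
q,r=fit(up,[(-110,67,30),(110,67,30),(110,-67,30),(-110,-67,30)],[480,175,0]);print('up',q[:2],np.degrees(q[2]),r)
h=[(160+u/4,135+v/4) for u,v in [(285,291),(489,275),(490,303),(290,322)]]
q,r=fit(h,[(-35,6,76),(35,6,76),(35,-6,76),(-35,-6,76)],[480,175,0]);print('handle',q[:2],np.degrees(q[2]),r)
p=cam('side');im=cv2.imread('w1.png')
L('side',['spool_0','thread_block']);L('scene',['spool_0'])
im=env.grab_frame('side');c=im[220:330,190:360,::-1];cv2.imwrite('pics/sidec.png',cv2.resize(c,None,fx=4.5,fy=4.5,interpolation=cv2.INTER_CUBIC))
im=env.grab_frame('scene');c=im[180:310,220:410,::-1];cv2.imwrite('pics/scenec.png',cv2.resize(c,None,fx=4,fy=4,interpolation=cv2.INTER_CUBIC))
E
```

```text
low [481.27137178 358.7051535 ] -1.2299545806679089 [-1.3 -0.4  0.8 -0.5 -0.5  0.3  1.   1.1]
up [477.82687669 178.34283048] 5.205968723908308 [-1.1 -0.2  1.1 -0.4  0.8  0.4 -0.8  0.6]
handle [478.22186343 180.40095275] 5.266492539563232 [-1.3 -0.2  1.3 -0.9  1.6  0.7 -1.6  0.6]
side spool_0 [([432, 40, 27], 0.81, [223, 210]), ([532, -78, 27], 0.67, [270, 228]), ([429, -98, 33], 0.63, [229, 235]), ([579, 17, 30], 0.62, [278, 207]), ([504, 39, 24], 0.57, [249, 209])]
side thread_block [([501, -184, 20], 0.76, [267, 256])]
scene spool_0 [([525, -72, 24], 0.98, [314, 223]), ([570, -173, 25], 0.9, [362, 229]), ([423, -92, 25], 0.8, [293, 240]), ([422, 45, 25], 0.74, [247, 221]), ([456, 172, 18], 0.71, [221, 205]), ([499, 35, 24], 0.65, [272, 213]), ([568, 22, 24], 0.56, [294, 206])]
```

View pics/sidec.png

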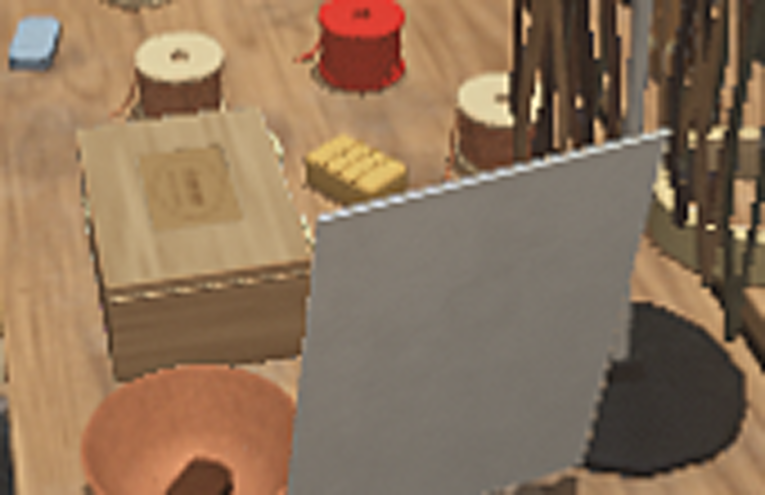

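View pics/scenec.png

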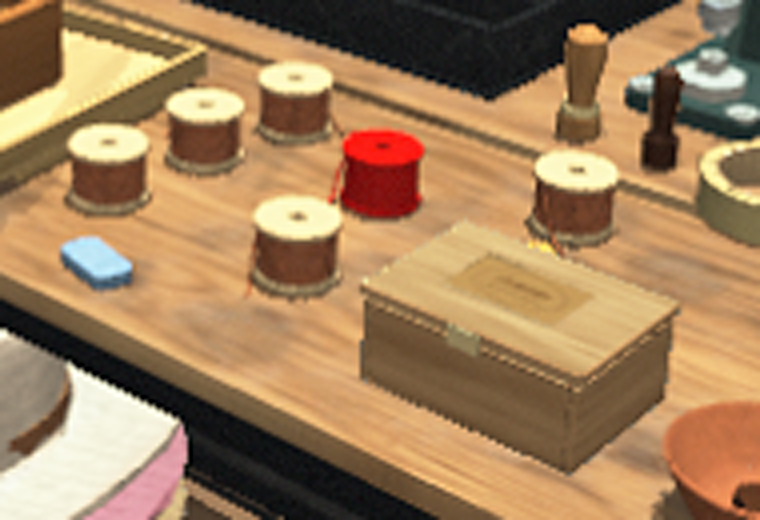

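```bash

python3 - <<'E'
from h import *
p=cam('scene')
for u,v in [(107,143),(206,105),(295,79),(297,215),(577,170)]: print('sc',np.round(pix2plane(p,220+u/4,180+v/4,36)))
l=[pix2plane(p,220+u/4,180+v/4,55) for u,v in [(465,222),(360,288),(572,377),(680,308)]];print(np.round(l),np.mean(l,0))
p=cam('side')
for u,v in [(180,55),(505,98)]: print('si',np.round(pix2plane(p,190+u/4.5,220+v/4.5,36)))
l=[pix2plane(p,190+u/4.5,220+v/4.5,55) for u,v in [(76,130),(262,108),(312,262),(105,290)]];print(np.round(l),np.mean(l,0))
for u,v in [(305,160),(345,133),(405,160),(368,185)]: print('block top',np.round(pix2plane(p,190+u/4.5,220+v/4.5,18)))
p=dict(cam('wrist'));p['xyz']=[574.2351798 ,  82.85748016, 384.33324907];p['orientation']=[163.314559,.03986,.02379]
for u,v in [(170,173),(287,182),(390,202),(195,353),(395,452)]: print('w',np.round(pix2plane(p,u/1.5,v/1.5,36)))
E
```

```text
sc [426.  50.  36.]
sc [507.  44.  36.]
sc [576.  29.  36.]
sc [431. -88.  36.]
sc [ 583. -169.   36.]
[[ 455. -179.   55.]
 [ 363. -181.   55.]
 [ 364. -296.   55.]
 [ 452. -301.   55.]] [ 408.62017255 -238.94035237   55.        ]
si [432. -89.  36.]
si [ 586. -168.   36.]
[[ 370. -177.   55.]
 [ 460. -179.   55.]
 [ 457. -301.   55.]
 [ 369. -300.   55.]] [ 413.96471092 -239.18822993   55.        ]
block top [ 482. -173.   18.]
block top [ 506. -154.   18.]
block top [ 530. -184.   18.]
block top [ 507. -201.   18.]
w [431.  56.  36.]
w [510.  50.  36.]
w [580.  37.  36.]
w [433. -78.  36.]
w [ 586. -165.   36.]
```

Request:
{"op": "jog_arm", "data": {"deltas": [[[-0.337, -0.043, 0.094, -90, 0.085], [-0.337, -0.043, 0.094, -90, 0.085], [-0.337, -0.043, 0.094, -90, 0.085], [-0.337, -0.043, 0.094, -90, 0.085], [-0.337, -0.043, 0.094, -90, 0.085], [-0.337, -0.043, 0.094, -90, 0.085], [-0.337, -0.043, 0.094, -90, 0.085], [-0.337, -0.043, 0.094, -90, 0.085], [-0.337, -0.043, 0.094, -90, 0.085], [-0.337, -0.043, 0.094, -90, 0.085], [-0.337, -0.043, 0.094, -90, 0.085], [-0.337, -0.043, 0.094, -90, 0.085], [-0.337, -0.043, 0.094, -90, 0.085], [-0.337, -0.043, 0.094, -90, 0.085], [-0.337, -0.043, 0.094, -90, 0.085], [-0.337, -0.043, 0.094, -90, 0.085]]]}}

```text
time_s: 3.9
ee_pos: [432.1, -87.0, 201.4]
ee_rot: [-180.0, 0.0, 179.9]
force: [-0.5, 0.4, 0.2]
gripper_width: 84.9
```

```bash

python3 - <<'E'
from h import *
st();print(np.round(env.state()['qpos'],1));p=cam('wrist');print(p['xyz'],p['orientation']);save('wrist','wrist2.png')
E
```

```text
t 3.9 pos [432.1 -87.  201.4] rot [-180.     0.   179.9] F [-0.5  0.4  0.2] w 84.9
[ -12.9    5.9  105.2    0.    68.9 -102.8]
[349.22248468 -85.9795097  390.36177236] [ 1.63247938e+02 -9.62441318e-02  8.99143412e+01]
```

View pics/wrist2.png

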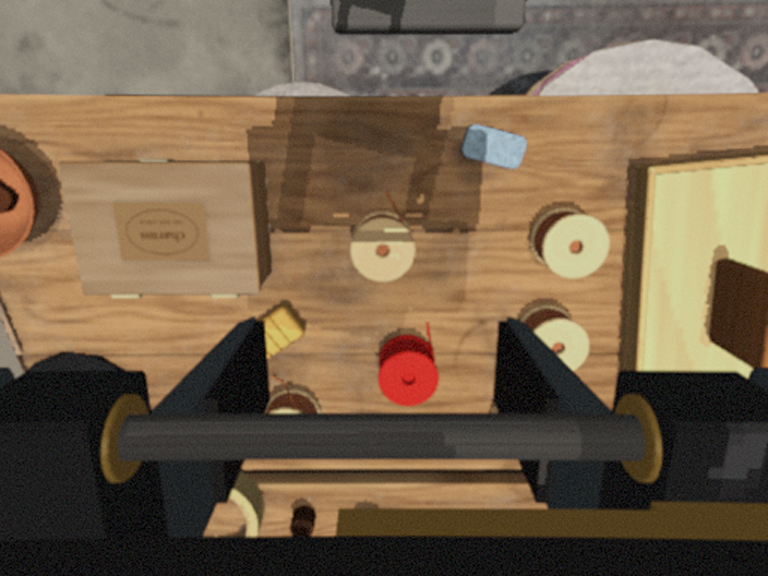

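```bash

python3 - <<'E'
from h import *
p=cam('wrist')
for u,v in [(383,251),(576,247),(558,348)]: print('w',np.round(pix2plane(p,u/1.5,v/1.5,36),1))
l=[pix2plane(p,u/1.5,v/1.5,55) for u,v in [(61,163),(249,162),(262,292),(82,294)]];print(np.round(l),np.mean(l,0))
E
```

```text
w [432.2 -83.9  36. ]
w [429.6  55.8  36. ]
w [509.   50.8  36. ]
[[ 369. -292.   55.]
 [ 368. -171.   55.]
 [ 457. -169.   55.]
 [ 458. -294.   55.]] [ 413.3418708  -231.67926472   55.        ]
```

Request:
{"op": "jog_arm", "data": {"deltas": [[[0, 0.001, 0.04, 0, 0.085], [0, 0.001, 0.08, 0, 0.085], [0, 0.001, 0.12, 0, 0.085], [0, 0.001, 0.15, 0, 0.085], [0, 0.001, 0.17, 0, 0.085], [0, 0.001, 0.179, 0, 0.085], [0, 0.001, 0.179, 0, 0.085], [0, 0.001, 0.179, 0, 0.07], [0, 0.001, 0.179, 0, 0.06], [0, 0.001, 0.179, 0, 0.055], [0, 0.001, 0.179, 0, 0.05], [0, 0.001, 0.179, 0, 0.045], [0, 0.001, 0.179, 0, 0.04], [0, 0.001, 0.179, 0, 0.04], [0, 0.001, 0.179, 0, 0.04], [0, 0.001, 0.179, 0, 0.04]]], "grip_force": 12}}

```text
time_s: 5.28
ee_pos: [432.0, -86.0, 22.3]
ee_rot: [180.0, 0.0, 180.0]
force: [-0.6, 0.3, 0.6]
gripper_width: 40.0
```

```bash

python3 - <<'E'
from h import *
st()
a=save('scene','sc3.png',4,(220,180,410,310))
p=cam('scene');im=env.grab_frame('wrist');cv2.imwrite('pics/w3.png',cv2.resize(im[:,:,::-1],None,fx=1.5,fy=1.5))
E
```

```text
t 5.28 pos [432.  -86.   22.3] rot [180.   0. 180.] F [-0.6  0.3  0.6] w 40.0
```

View pics/sc3.png

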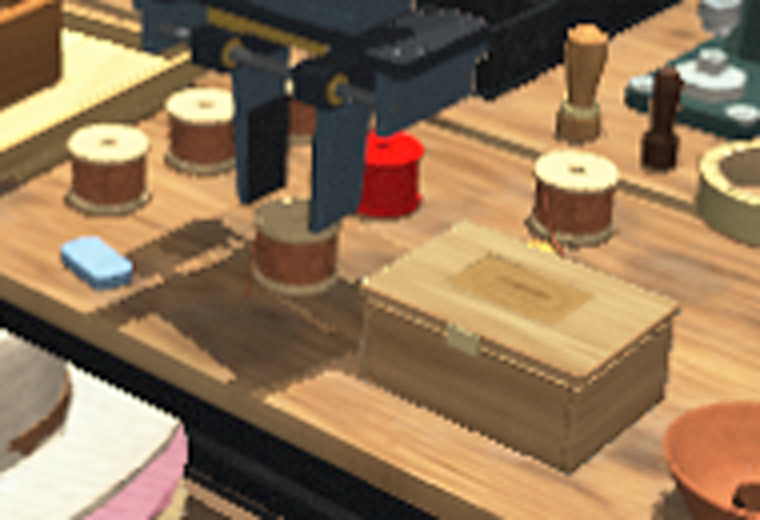

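View pics/w3.png

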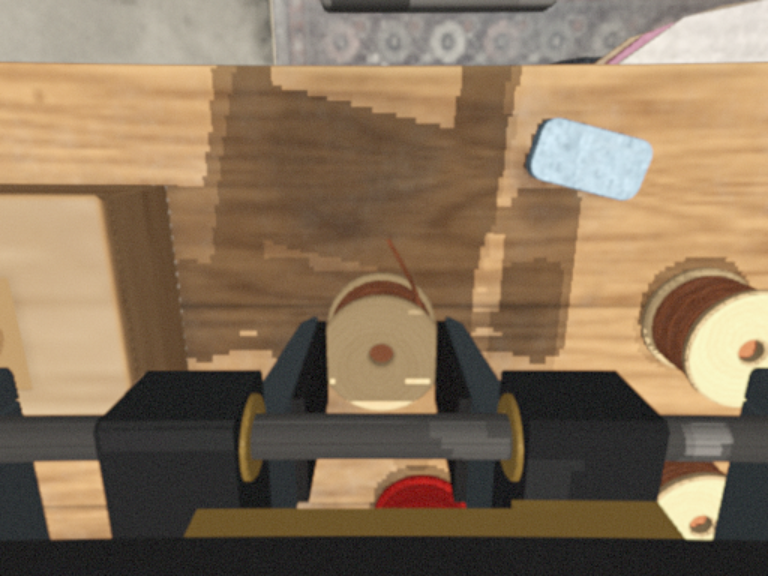

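```bash

python3 - <<'E'
from h import *
st()
for n in ['scene','wrist','side']:
    p=cam(n);print(n,p['xyz'])
    for X in [(432,-86,36),(432,-86,0),(432,-66,5),(432,-106,5),(432,-66,36),(432,-106,36)]: 
        u,v=proj(p,X);print(X,np.round((u,v),1),'crop',round((u-220)*4),round((v-180)*4),'1.5',round(u*1.5),round(v*1.5))
save('side','s3.png',4.5,(190,180,360,310))
E
```

```text
t 5.38 pos [432.  -86.   22.2] rot [180.  -0. 180.] F [ 0.3  0.5 -0.2] w 40.1
scene [-282.4488206  -642.18279157  501.22016291]
(432, -86, 36) [293.7 233.3] crop 295 213 1.5 440 350
(432, -86, 0) [293.1 248. ] crop 293 272 1.5 440 372
(432, -66, 5) [286.2 242.9] crop 265 252 1.5 429 364
(432, -106, 5) [300.4 249. ] crop 322 276 1.5 451 374
(432, -66, 36) [286.5 230.4] crop 266 202 1.5 430 346
(432, -106, 36) [301.  236.2] crop 324 225 1.5 451 354
wrist [349.22635964 -85.16148695 211.27613229]
(432, -86, 36) [251.8 238.1] crop 127 232 1.5 378 357
(432, -86, 0) [252.1 215.2] crop 128 141 1.5 378 323
(432, -66, 5) [282.1 217.9] crop 248 152 1.5 423 327
(432, -106, 5) [222. 218.] crop 8 152 1.5 333 327
(432, -66, 36) [286.6 238.1] crop 266 232 1.5 430 357
(432, -106, 36) [217.1 238.1] crop -12 232 1.5 326 357
side [ 323.64745882 -936.19884863  550.91236185]
(432, -86, 36) [229.6 231.5] crop 38 206 1.5 344 347
(432, -86, 0) [230.2 244.3] crop 41 257 1.5 345 366
(432, -66, 5) [228.9 238.2] crop 36 233 1.5 343 357
(432, -106, 5) [231.4 247. ] crop 46 268 1.5 347 371
(432, -66, 36) [228.4 227.3] crop 33 189 1.5 343 341
(432, -106, 36) [230.9 235.8] crop 44 223 1.5 346 354
```

View pics/s3.png

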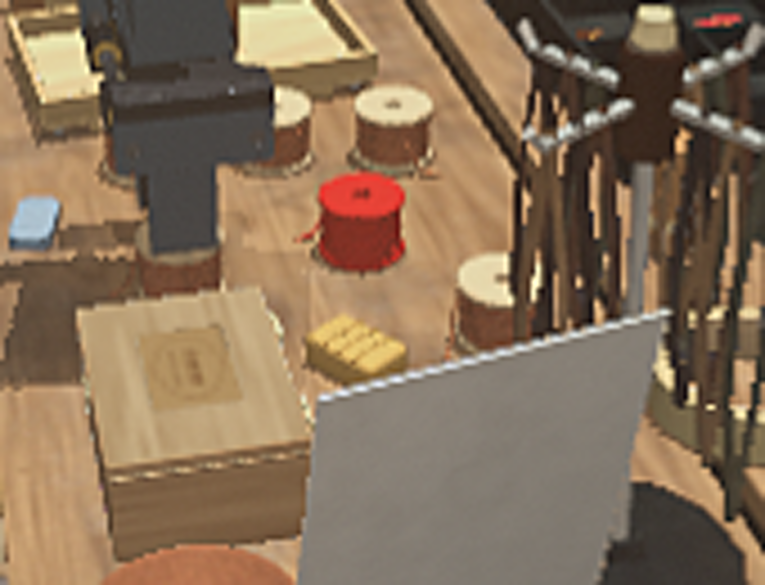

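```bash

python3 - <<'E'
from h import *
p=cam('scene')
for z in (170,178,187,195,203,211): print(z,[np.round(np.array(proj(p,(575+s,0,z)))*1.5) for s in (-45.5,-59,45.5,59)])
im=cv2.imread('pics/scene0.png')[60:240,360:560];cv2.imwrite('pics/g0.png',cv2.resize(im,None,fx=3,fy=3))
im=cv2.imread('pics/w3.png')[230:480,200:560];cv2.imwrite('pics/w3c.png',cv2.resize(im,None,fx=2,fy=2))
E
```

```text
170 [array([440., 233.]), array([434., 235.]), array([475., 221.]), array([480., 219.])]
178 [array([440., 228.]), array([434., 230.]), array([475., 216.]), array([480., 214.])]
187 [array([440., 223.]), array([434., 225.]), array([475., 211.]), array([480., 209.])]
195 [array([440., 218.]), array([434., 219.]), array([476., 206.]), array([481., 204.])]
203 [array([440., 213.]), array([435., 214.]), array([476., 201.]), array([481., 199.])]
211 [array([440., 207.]), array([435., 209.]), array([476., 196.]), array([481., 195.])]
```

View pics/g0.png

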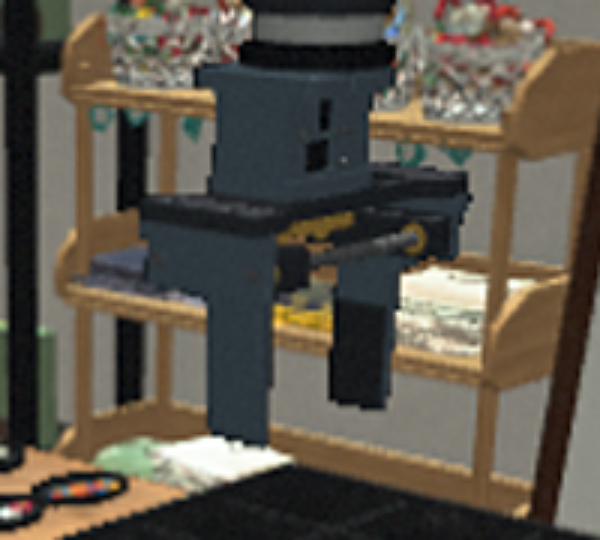

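View pics/w3c.png

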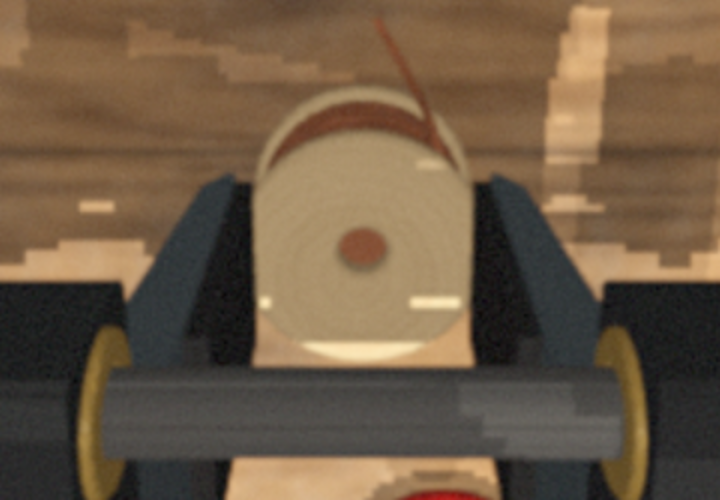

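```bash

python3 - <<'E'
from h import *
p=cam('wrist')
for z in (5,15,25,37,45): print(z,np.round(proj(p,(416,-106,z)),1),np.round(proj(p,(416,-66,z)),1),np.round(proj(p,(407.5,-86,z)),1),np.round(proj(p,(456.5,-86,z)),1))
E
```

```text
5 [221.3 195.1] [282.7 195.1] [252.  182.5] [252.1 251.2]
15 [219.8 200. ] [284. 200.] [251.9 187. ] [252.  258.4]
25 [218.2 205.5] [285.5 205.4] [251.9 191.8] [252.  266.2]
37 [216.  212.7] [287.5 212.7] [251.8 198.3] [251.9 276.6]
45 [214.4 218.1] [289. 218.] [251.7 203.1] [251.8 284.3]
```

Width 40.0 means the fingers closed on nothing. All three pictures put the fingertips at z≈37, just above the spool, although the stated TCP z is 22. So the tips stand about 15 mm higher than the reported TCP. I'll open and go lower in small steps, watching the force.

Request:
{"op": "jog_arm", "data": {"deltas": [[[0, 0, 0, 0, 0.06], [0, 0, 0, 0, 0.085], [0, 0, 0, 0, 0.085], [0, 0, 0, 0, 0.085], [0, 0, 0, 0, 0.085], [0, 0, 0.004, 0, 0.085], [0, 0, 0.008, 0, 0.085], [0, 0, 0.012, 0, 0.085], [0, 0, 0.012, 0, 0.085]]]}}

```text
time_s: 6.18
ee_pos: [431.3, -85.8, 9.3]
ee_rot: [180.0, -0.1, -180.0]
force: [0.5, 0.3, -0.7]
gripper_width: 84.7
```

```bash

python3 - <<'E'
from h import *
st();save('scene','sc4.png',4,(220,180,410,310))
E
```

```text
t 6.18 pos [431.3 -85.8   9.3] rot [ 1.8e+02 -1.0e-01 -1.8e+02] F [ 0.5  0.3 -0.7] w 84.7
```

View pics/sc4.png

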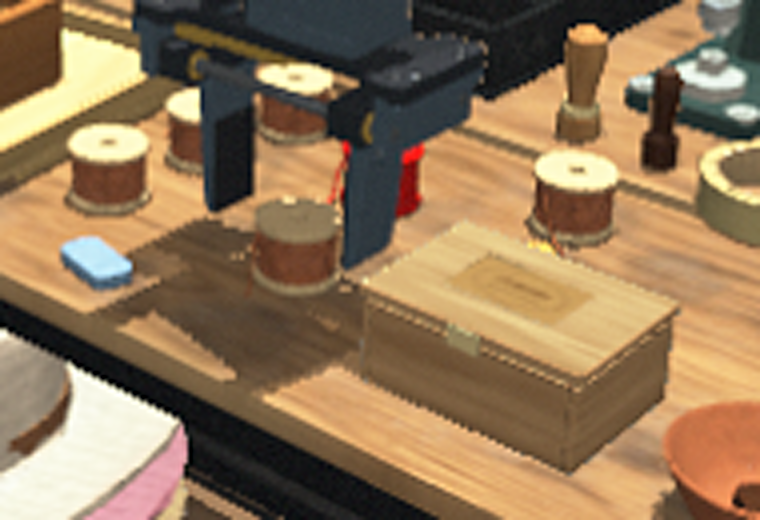

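Request:
{"op": "jog_arm", "data": {"deltas": [[[0, 0, 0.004, 0, 0.085], [0, 0, 0.008, 0, 0.085], [0, 0, 0.011, 0, 0.085], [0, 0, 0.014, 0, 0.085], [0, 0, 0.014, 0, 0.075], [0, 0, 0.014, 0, 0.065], [0, 0, 0.014, 0, 0.058], [0, 0, 0.014, 0, 0.052], [0, 0, 0.014, 0, 0.048], [0, 0, 0.014, 0, 0.044], [0, 0, 0.014, 0, 0.04], [0, 0, 0.014, 0, 0.04], [0, 0, 0.014, 0, 0.04]]], "grip_force": 12}}

```text
time_s: 7.32
ee_pos: [432.2, -86.0, -3.6]
ee_rot: [-180.0, 0.0, -180.0]
force: [0.2, -0.3, 0.5]
gripper_width: 45.7
```

```bash

python3 - <<'E'
from h import *
st();save('scene','sc5.png',4,(220,180,410,310));save('wrist','w5.png')
E
```

```text
t 7.32 pos [432.2 -86.   -3.6] rot [-180.    0. -180.] F [ 0.2 -0.3  0.5] w 45.7
```

View pics/sc5.png

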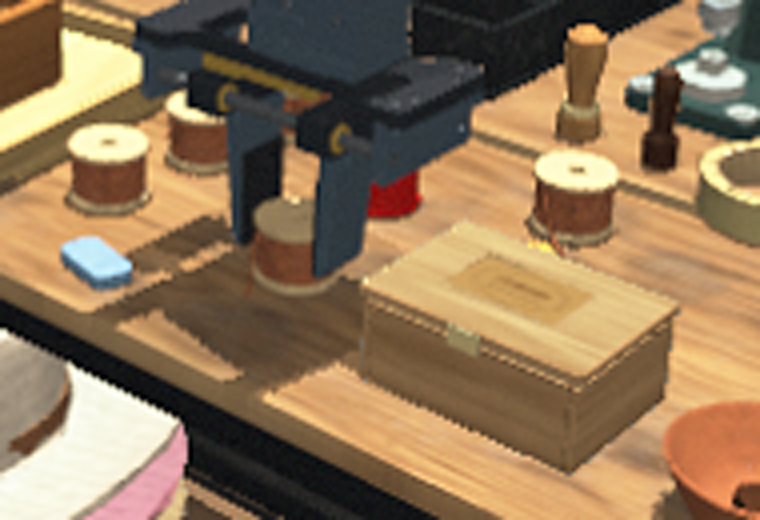

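View pics/w5.png

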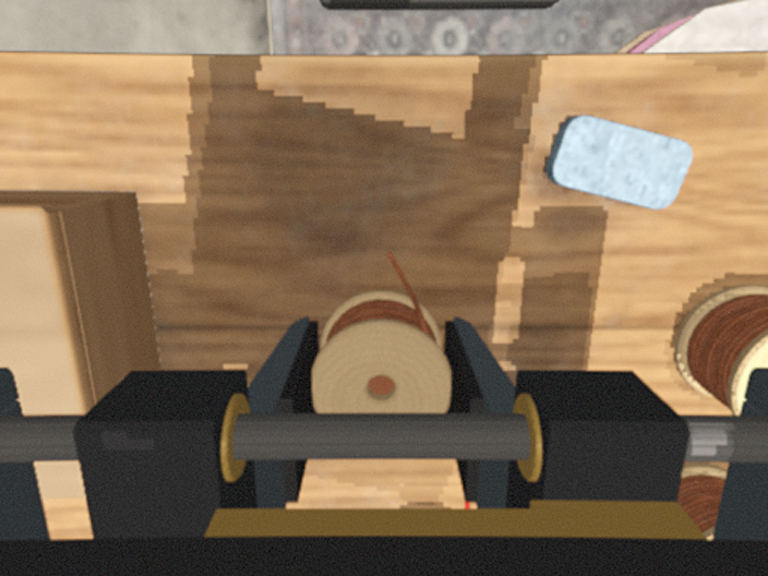

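Request:
{"op": "jog_arm", "data": {"deltas": [[[0, 0, 0, 0, 0.04], [0, 0, 0, 0, 0.04], [0, 0, 0, 0, 0.04], [0, 0, 0, 0, 0.04]]]}}

```text
time_s: 7.75
ee_pos: [432.1, -86.0, -3.6]
ee_rot: [-180.0, 0.0, 180.0]
force: [-1.1, -0.2, 1.3]
gripper_width: 46.1
```

```bash

python3 - <<'E'
from h import *
st();p=cam('wrist');print(np.round(proj(p,(432,-86,36)),1)*1.5, p['xyz'])
for w in (42,45.7,49): print(w,[np.round(np.array(proj(p,(432,-86+s*w/2,36)))*1.5) for s in(-1,1)])
E
```

```text
t 7.75 pos [432.1 -86.   -3.6] rot [-180.    0.  180.] F [-1.1 -0.2  1.3] w 46.1
[377.55 390.3 ] [349.30295568 -85.18247476 185.36642002]
42 [array([315., 390.]), array([440., 390.])]
45.7 [array([309., 390.]), array([446., 390.])]
49 [array([304., 390.]), array([451., 390.])]
```

Request:
{"op": "jog_arm", "data": {"deltas": [[[0, 0, -0.01, 0, 0.04], [0, 0, -0.03, 0, 0.04], [0, 0, -0.06, 0, 0.04], [0, 0, -0.1, 0, 0.04], [0.001, 0.02, -0.13, 0, 0.04], [0.002, 0.05, -0.13, 0, 0.04], [0.003, 0.09, -0.13, 0, 0.04], [0.004, 0.13, -0.13, 0, 0.04], [0.005, 0.17, -0.13, 0, 0.04], [0.006, 0.21, -0.13, 0, 0.04], [0.006, 0.25, -0.13, 0, 0.04], [0.006, 0.29, -0.13, 0, 0.04], [0.006, 0.33, -0.13, 0, 0.04], [0.006, 0.37, -0.13, 0, 0.04], [0.006, 0.4, -0.13, 0, 0.04], [0.006, 0.425, -0.13, 0, 0.04], [0.006, 0.44, -0.13, 0, 0.04], [0.006, 0.446, -0.13, 0, 0.04], [0.006, 0.446, -0.13, 0, 0.04], [0.006, 0.446, -0.13, 0, 0.04]]]}}

```text
time_s: 9.42
ee_pos: [425.8, 358.7, 125.9]
ee_rot: [-179.9, -0.0, 180.0]
force: [0.7, -0.2, -1.1]
gripper_width: 46.3
```

```bash

python3 - <<'E'
from h import *
st();save('wrist','w6.png');save('scene','sc6.png')
E
```

```text
t 9.42 pos [425.8 358.7 125.9] rot [-179.9   -0.   180. ] F [ 0.7 -0.2 -1.1] w 46.3
```

View pics/w6.png

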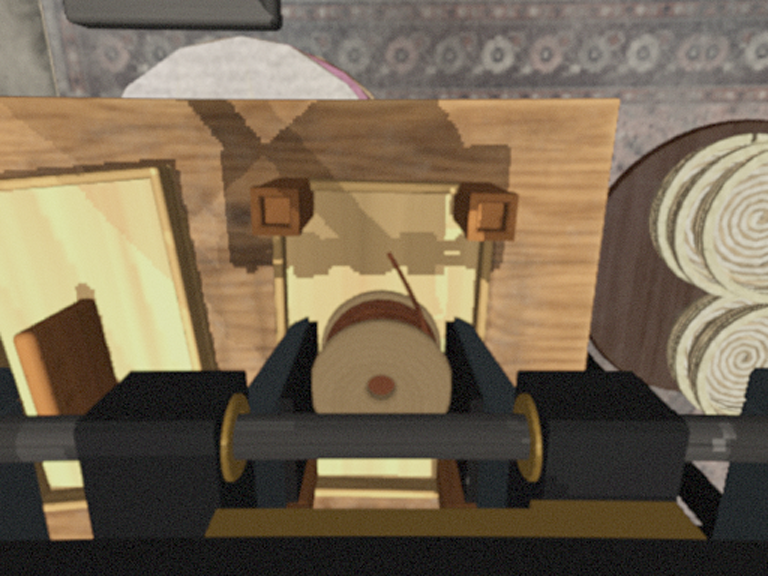

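View pics/sc6.png

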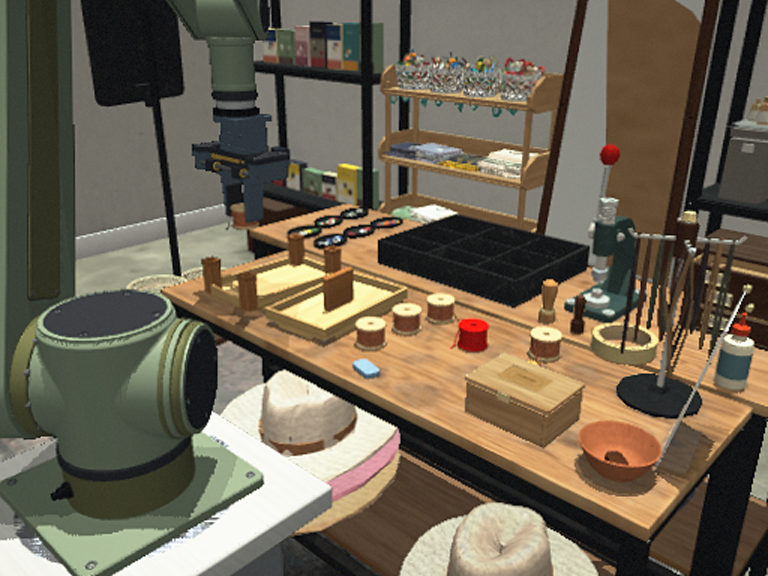

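Request:
{"op": "jog_arm", "data": {"deltas": [[[0, 0, 0.03, 0, 0.04], [0, 0, 0.07, 0, 0.04], [0, 0, 0.1, 0, 0.04], [0, 0, 0.115, 0, 0.04], [0, 0, 0.12, 0, 0.04], [0, 0, 0.123, 0, 0.04], [0, 0, 0.124, 0, 0.04], [0, 0, 0.124, 0, 0.04], [0, 0, 0.124, 0, 0.05], [0, 0, 0.124, 0, 0.06], [0, 0, 0.124, 0, 0.066], [0, 0, 0.124, 0, 0.066], [0, 0, 0.124, 0, 0.066], [0, 0, 0.1, 0, 0.066], [0, 0, 0.06, 0, 0.066], [0, 0, 0.02, 0, 0.066], [0, 0, -0.02, 0, 0.066], [0, 0, -0.02, 0, 0.066]]]}}

```text
time_s: 11.02
ee_pos: [430.0, 363.3, 154.7]
ee_rot: [179.4, 0.7, 180.0]
force: [0.4, 0.9, 0.7]
gripper_width: 66.2
```

```bash

python3 - <<'E'
from h import *
st();save('wrist','w7.png')
p=cam('wrist');print(p)
E
```

```text
t 11.02 pos [430.  363.3 154.7] rot [179.4   0.7 180. ] F [0.4 0.9 0.7] w 66.2
{'fx': 332.42235306935453, 'fy': 332.42235306935453, 'cx': 253.87242349017998, 'cy': 188.09987863172762, 'k1': 0.03337460064688622, 'xyz': array([344.08420184, 361.60321201, 339.42618663]), 'orientation': array([162.79113211,  -0.47646456,  90.03120904])}
```

View pics/w7.png

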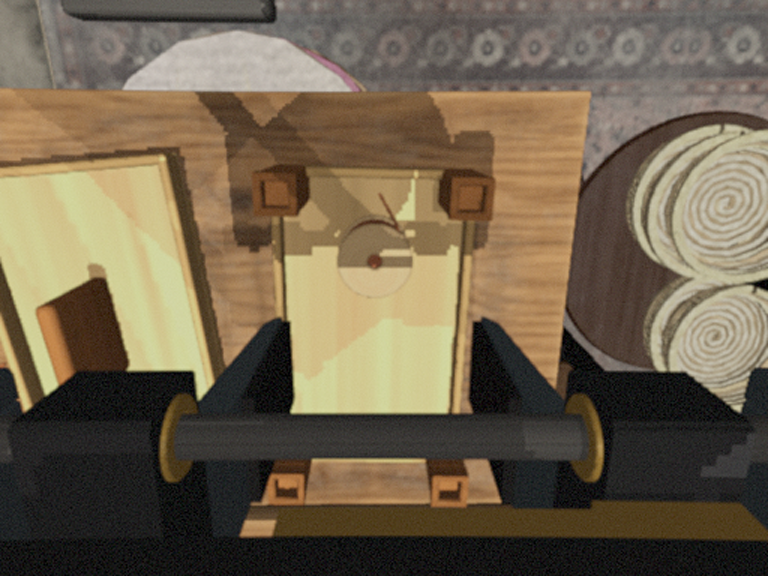

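Request:
{"op": "jog_arm", "data": {"deltas": [[[0, 0, 0, 0, 0.066], [0, 0, 0, 0, 0.066], [0, 0, 0, 0, 0.066], [0, 0, 0, 0, 0.066]]]}}

```text
time_s: 11.4
ee_pos: [425.3, 359.4, 144.6]
ee_rot: [-179.9, -0.1, -180.0]
force: [-0.2, -0.3, -0.1]
gripper_width: 66.4
```

```bash

cat >> h.py <<'E'
from scipy.optimize import least_squares
def fit(p,px,mod,x0):
    def f(q):
        c,s=np.cos(q[2]),np.sin(q[2]);r=[]
        for (u,v),(a,b,z) in zip(px,mod):
            P=proj(p,[q[0]+c*a-s*b,q[1]+s*a+c*b,z]);r+=[P[0]-u,P[1]-v]
        return r
    s=least_squares(f,x0,x_scale=[1,1,.01]);return s.x[0],s.x[1],np.degrees(s.x[2]),np.round(f(s.x),1)
E
python3 - <<'E'
from h import *
st();save('wrist','w8.png',3,(150,90,350,200));p=cam('wrist');np.save('cam8.npy',p)
im=env.grab_frame('wrist');cv2.imwrite('w8.png',im[:,:,::-1]);c=im[90:350,140:340,::-1];cv2.imwrite('pics/w8.png',cv2.resize(c,None,fx=2.3*1.3,fy=2.3,interpolation=cv2.INTER_CUBIC))
E
```

```text
t 11.4 pos [425.3 359.4 144.6] rot [-1.799e+02 -1.000e-01 -1.800e+02] F [-0.2 -0.3 -0.1] w 66.4
```

View pics/w8.png

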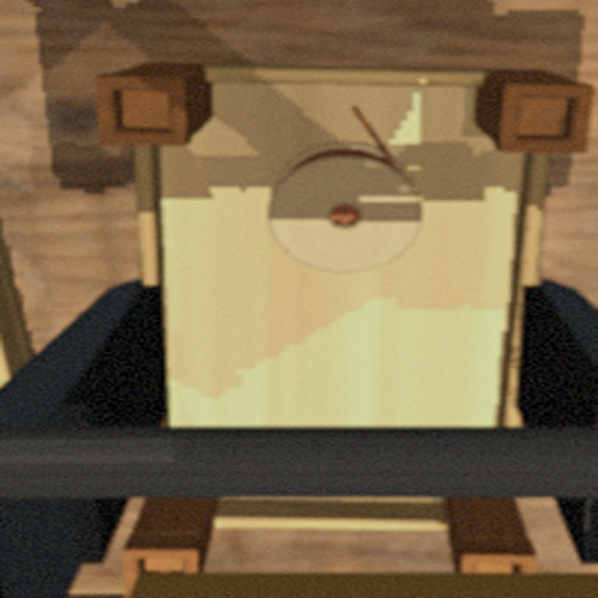

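```bash

python3 - <<'E'
from h import *
p=np.load('cam8.npy',allow_pickle=True).item()
g=lambda u,v:(140+u/2.99,90+v/2.3)
A=pix2plane(p,*g(144,111),64);B=pix2plane(p,*g(541,117),64);print(A,B,np.linalg.norm(A-B),pix2plane(p,*g(345,215),41))
for z in(60,64,68): print(z,np.linalg.norm(pix2plane(p,*g(144,111),z)-pix2plane(p,*g(541,117),z)))
print(fit(p,[g(144,111),g(541,117)],[(-98,-55,64),(-98,55,64)],[480,360,0]))
E
```

```text
[381.54346498 307.48423662  64.        ] [383.61041698 415.13520915  64.        ] 107.67081394811584 [426.08353982 362.10328951  41.        ]
60 109.26571011393717
64 107.67081394811584
68 106.0759177822945
(np.float64(480.63122724873983), np.float64(359.43076883602), np.float64(-1.1009206990051394), array([-1.4,  0.1,  1.4,  0.1]))
```

Request:
{"op": "jog_arm", "data": {"deltas": [[[0, -0.02, 0, 0, 0.066], [-0.001, -0.05, 0, 0, 0.066], [-0.002, -0.09, 0, 0, 0.066], [-0.003, -0.13, 0, 0, 0.066], [-0.004, -0.17, 0, 0, 0.066], [-0.004, -0.21, 0, 0, 0.066], [-0.004, -0.25, 0, 0, 0.066], [-0.004, -0.28, 0, 0, 0.066], [-0.004, -0.3, 0, 0, 0.066], [-0.004, -0.305, 0, 0, 0.066], [-0.004, -0.305, 0, 0, 0.066], [-0.004, -0.305, 0, 0, 0.066], [-0.004, -0.305, 0, 0, 0.066]]]}}

```text
time_s: 12.58
ee_pos: [430.1, 56.0, 146.1]
ee_rot: [180.0, -0.0, -179.9]
force: [-0.4, 0.6, -0.0]
gripper_width: 66.0
```

```bash

python3 - <<'E'
from h import *
st();p=cam('wrist');np.save('cam9.npy',p);save('wrist','w9.png')
for x,y in [(430,54.5),(432,54)]: print(np.array(proj(p,(x,y,36)))*1.5)
E
```

```text
t 12.58 pos [430.1  56.  146.1] rot [ 180.    -0.  -179.9] F [-0.4  0.6 -0. ] w 66.0
[376.12465525 270.93877498]
[375.32681203 274.03129598]
```

View pics/w9.png

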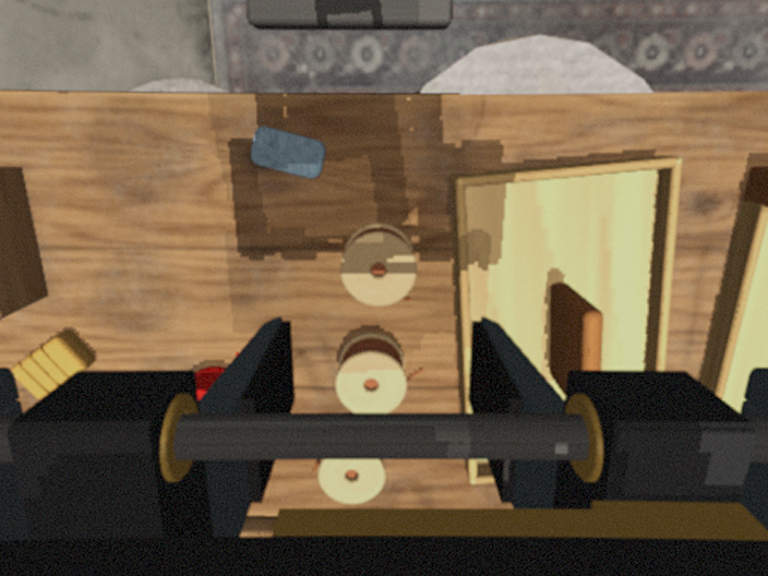

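```bash

python3 - <<'E'
from h import *
p=np.load('cam9.npy',allow_pickle=True).item()
for u,v in [(457,180),(459,270),(462,330),(456,182),(680,160)]: print(pix2plane(p,u/1.5,v/1.5,30))
print(pix2plane(p,378/1.5,270/1.5,36),pix2plane(p,371/1.5,384/1.5,36),pix2plane(p,352/1.5,475/1.5,36))
E
```

```text
[374.94971978 103.13867273  30.        ]
[431.00321959 107.01137679  30.        ]
[471.89627678 110.86907288  30.        ]
[376.12973534 102.59361056  30.        ]
[363.89011333 233.40960207  30.        ]
[429.39350385  55.66709012  36.        ] [508.16500498  50.98769973  36.        ] [579.21929118  37.32108408  36.        ]
```

Request:
{"op": "jog_arm", "data": {"deltas": [[[0, -0.001, 0.03, 0, 0.061], [0, -0.001, 0.07, 0, 0.061], [0, -0.001, 0.1, 0, 0.061], [0, -0.001, 0.125, 0, 0.061], [0, -0.001, 0.14, 0, 0.061], [0, -0.001, 0.15, 0, 0.061], [0, -0.001, 0.155, 0, 0.061], [0, -0.001, 0.155, 0, 0.061], [0, -0.001, 0.155, 0, 0.055], [0, -0.001, 0.155, 0, 0.05], [0, -0.001, 0.155, 0, 0.045], [0, -0.001, 0.155, 0, 0.04], [0, -0.001, 0.155, 0, 0.04], [0, -0.001, 0.155, 0, 0.04], [0, -0.001, 0.155, 0, 0.04]]], "grip_force": 12}}

```text
time_s: 13.88
ee_pos: [430.8, 54.3, -8.1]
ee_rot: [180.0, 0.1, 180.0]
force: [-0.8, 1.8, 5.5]
gripper_width: 43.8
```

```bash

python3 - <<'E'
from h import *
st();save('wrist','w10.png')
E
```

```text
t 13.88 pos [430.8  54.3  -8.1] rot [1.8e+02 1.0e-01 1.8e+02] F [-0.8  1.8  5.5] w 43.8
```

View pics/w10.png

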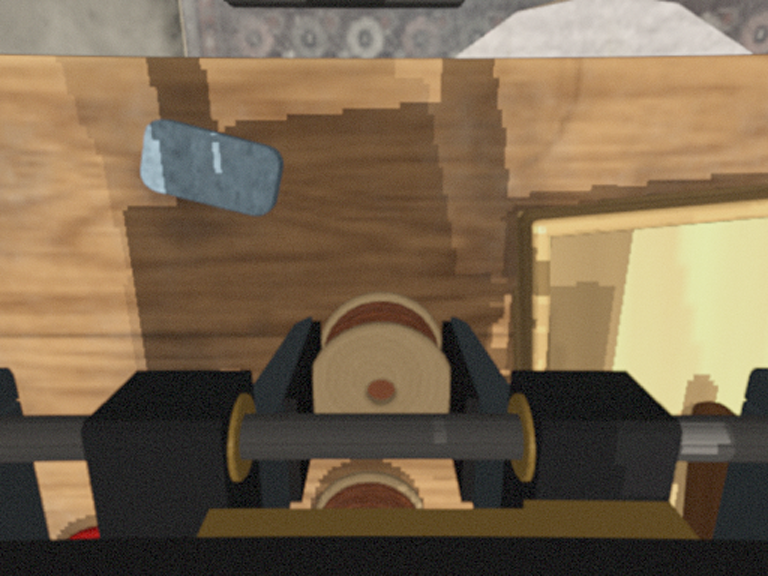

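Request:
{"op": "jog_arm", "data": {"deltas": [[[0, 0, -0.01, 0, 0.04], [0, 0, -0.03, 0, 0.04], [0, 0, -0.06, 0, 0.04], [0.003, 0.02, -0.08, 0, 0.04], [0.008, 0.05, -0.09, 0, 0.04], [0.013, 0.09, -0.09, 0, 0.04], [0.017, 0.112, -0.09, 0, 0.04], [0.017, 0.119, -0.09, 0, 0.04], [0.017, 0.119, -0.09, 0, 0.04], [0.017, 0.119, -0.09, 0, 0.04], [0.017, 0.119, -0.09, 0, 0.04]]]}}

```text
time_s: 14.85
ee_pos: [412.8, 171.8, 80.9]
ee_rot: [-179.9, -0.1, 180.0]
force: [0.0, -0.6, -0.3]
gripper_width: 43.6
```

```bash

python3 - <<'E'
from h import *
st();save('wrist','w11.png')
E
```

```text
t 14.85 pos [412.8 171.8  80.9] rot [-1.799e+02 -1.000e-01  1.800e+02] F [ 0.  -0.6 -0.3] w 43.6
```

View pics/w11.png

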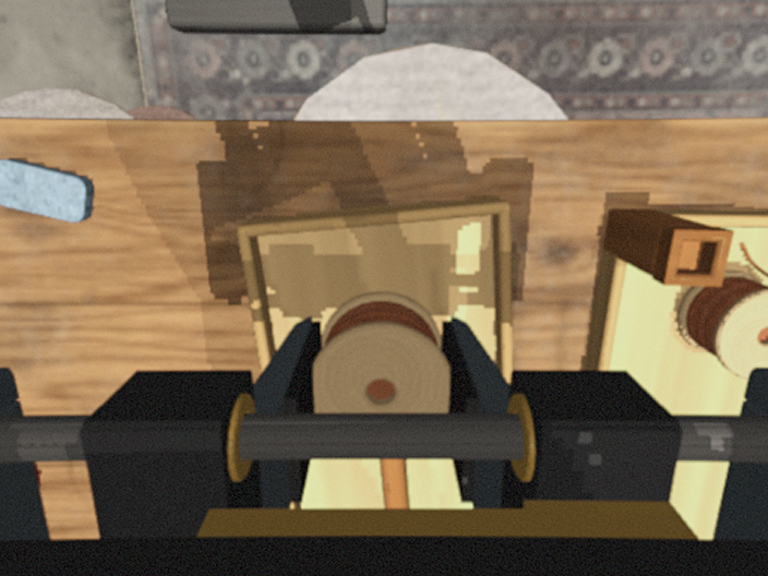

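Request:
{"op": "jog_arm", "data": {"deltas": [[[0, 0.001, 0.02, 0, 0.04], [0, 0.001, 0.045, 0, 0.04], [0, 0.001, 0.06, 0, 0.04], [0, 0.001, 0.068, 0, 0.04], [0, 0.001, 0.072, 0, 0.04], [0, 0.001, 0.074, 0, 0.04], [0, 0.001, 0.074, 0, 0.04], [0, 0.001, 0.074, 0, 0.05], [0, 0.001, 0.074, 0, 0.058], [0, 0.001, 0.074, 0, 0.063], [0, 0.001, 0.074, 0, 0.063], [0, 0.001, 0.074, 0, 0.063], [0, 0.001, 0.05, 0, 0.063], [0, 0.001, 0.02, 0, 0.063], [0, 0.001, -0.02, 0, 0.063], [0, 0.001, -0.05, 0, 0.063], [0, 0.001, -0.06, 0, 0.063], [0, 0.001, -0.06, 0, 0.063], [0, 0.001, -0.06, 0, 0.063]]]}}

```text
time_s: 16.48
ee_pos: [412.9, 174.0, 141.4]
ee_rot: [180.0, 0.0, -180.0]
force: [-0.4, 0.5, -1.0]
gripper_width: 63.2
```

```bash

python3 - <<'E'
from h import *
st();p=cam('wrist');np.save('cam12.npy',p);save('wrist','w12.png')
E
```

```text
t 16.48 pos [412.9 174.  141.4] rot [ 180.    0. -180.] F [-0.4  0.5 -1. ] w 63.2
```

View pics/w12.png

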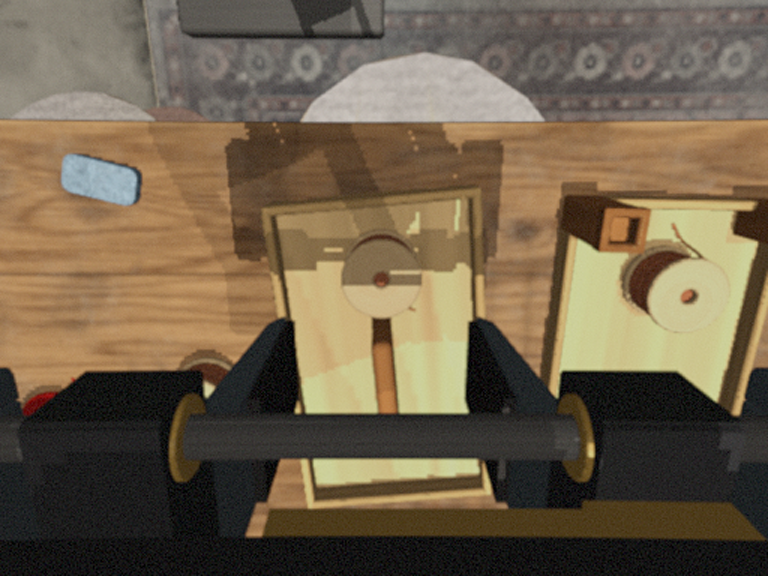

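Request:
{"op": "jog_arm", "data": {"deltas": [[[-0.02, -0.025, 0, 0, 0.07], [-0.045, -0.06, 0, 0, 0.07], [-0.07, -0.09, 0, 0, 0.07], [-0.09, -0.115, 0, 0, 0.07], [-0.095, -0.123, 0, 0, 0.07], [-0.095, -0.123, 0, 0, 0.07], [-0.095, -0.123, 0, 0, 0.07], [-0.095, -0.123, 0, 0, 0.07], [-0.095, -0.123, 0, 0, 0.07]]]}}

```text
time_s: 17.28
ee_pos: [506.8, 52.1, 140.8]
ee_rot: [180.0, -0.1, -179.9]
force: [-0.6, 1.0, 0.8]
gripper_width: 70.2
```

```bash

python3 - <<'E'
from h import *
st();p=cam('wrist');np.save('cam13.npy',p);save('wrist','w13.png')
print(np.array(proj(p,(508,51,36)))*1.5)
E
```

```text
t 17.28 pos [506.8  52.1 140.8] rot [ 1.800e+02 -1.000e-01 -1.799e+02] F [-0.6  1.   0.8] w 70.2
[376.69581938 275.54492526]
```

View pics/w13.png

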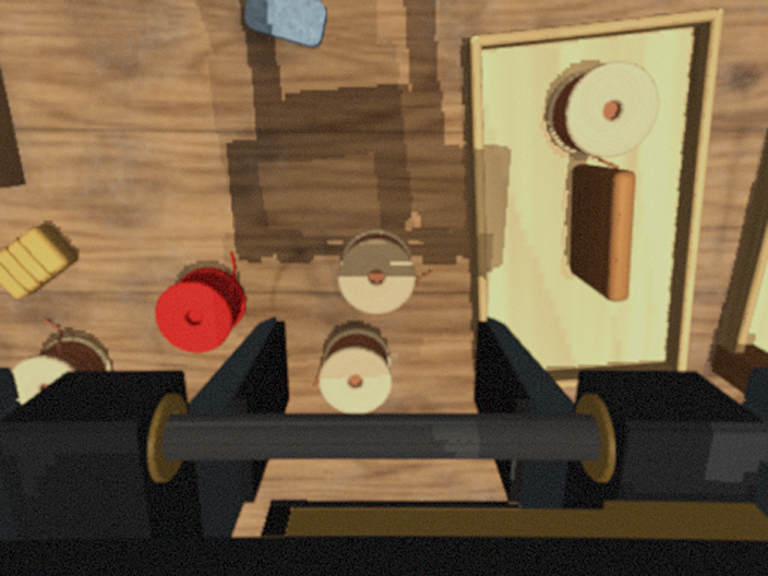

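Request:
{"op": "jog_arm", "data": {"deltas": [[[-0.001, -0.001, 0.03, 0, 0.07], [-0.001, -0.001, 0.07, 0, 0.07], [-0.001, -0.001, 0.1, 0, 0.07], [-0.001, -0.001, 0.125, 0, 0.07], [-0.001, -0.001, 0.14, 0, 0.07], [-0.001, -0.001, 0.147, 0, 0.07], [-0.001, -0.001, 0.148, 0, 0.07], [-0.001, -0.001, 0.148, 0, 0.06], [-0.001, -0.001, 0.148, 0, 0.052], [-0.001, -0.001, 0.148, 0, 0.047], [-0.001, -0.001, 0.148, 0, 0.042], [-0.001, -0.001, 0.148, 0, 0.04], [-0.001, -0.001, 0.148, 0, 0.04], [-0.001, -0.001, 0.148, 0, 0.04], [-0.001, -0.001, 0.148, 0, 0.04]]], "grip_force": 12}}

```text
time_s: 18.58
ee_pos: [509.9, 50.0, -5.7]
ee_rot: [180.0, 0.1, 180.0]
force: [-0.8, -0.3, 5.8]
gripper_width: 45.6
```

Request:
{"op": "jog_arm", "data": {"deltas": [[[0, 0, -0.01, 0, 0.04], [0, 0, -0.03, 0, 0.04], [0, 0, -0.06, 0, 0.04], [0, 0, -0.1, 0, 0.04], [0, 0.02, -0.13, 0, 0.04], [-0.005, 0.05, -0.13, 0, 0.04], [-0.01, 0.09, -0.13, 0, 0.04], [-0.015, 0.13, -0.13, 0, 0.04], [-0.02, 0.17, -0.13, 0, 0.04], [-0.025, 0.21, -0.13, 0, 0.04], [-0.026, 0.25, -0.13, 0, 0.04], [-0.026, 0.28, -0.13, 0, 0.04], [-0.026, 0.3, -0.13, 0, 0.04], [-0.026, 0.308, -0.13, 0, 0.04], [-0.026, 0.308, -0.13, 0, 0.04], [-0.026, 0.308, -0.13, 0, 0.04], [-0.026, 0.308, -0.13, 0, 0.04]]]}}

```text
time_s: 20.0
ee_pos: [534.9, 356.3, 123.4]
ee_rot: [-179.9, -0.0, 179.9]
force: [0.8, -1.0, 0.1]
gripper_width: 45.4
```

```bash

python3 - <<'E'
from h import *
st();p=cam('wrist');save('wrist','w14.png')
E
```

```text
t 20.0 pos [534.9 356.3 123.4] rot [-179.9   -0.   179.9] F [ 0.8 -1.   0.1] w 45.4
```

View pics/w14.png

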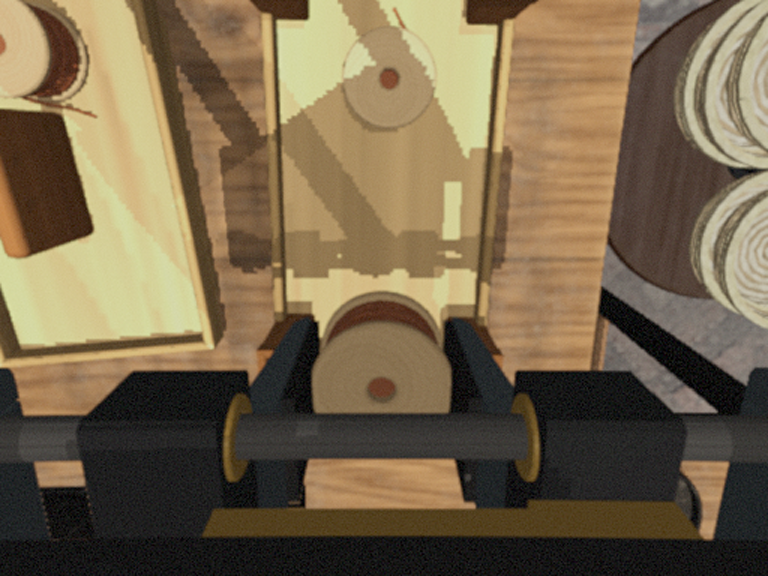

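Request:
{"op": "jog_arm", "data": {"deltas": [[[0, 0.001, 0.03, 0, 0.04], [0, 0.001, 0.07, 0, 0.04], [0, 0.001, 0.1, 0, 0.04], [0, 0.001, 0.115, 0, 0.04], [0, 0.001, 0.12, 0, 0.04], [0, 0.001, 0.123, 0, 0.04], [0, 0.001, 0.123, 0, 0.04], [0, 0.001, 0.123, 0, 0.04], [0, 0.001, 0.123, 0, 0.05], [0, 0.001, 0.123, 0, 0.058], [0, 0.001, 0.123, 0, 0.063], [0, 0.001, 0.123, 0, 0.063], [0, 0.001, 0.123, 0, 0.063], [0, 0.001, 0.1, 0, 0.063], [0, 0.001, 0.06, 0, 0.063], [0, 0.001, 0.02, 0, 0.063], [0, 0.001, -0.02, 0, 0.063], [0, 0.001, -0.02, 0, 0.063], [0, 0.001, -0.02, 0, 0.063], [0, 0.001, -0.02, 0, 0.063]]]}}

```text
time_s: 21.72
ee_pos: [534.5, 358.7, 142.8]
ee_rot: [-180.0, -0.0, -180.0]
force: [0.1, 0.1, 0.1]
gripper_width: 63.2
```

```bash

python3 - <<'E'
from h import *
st();save('wrist','w15.png');p=cam('scene')
save('scene','sc15.png',4,(130,150,320,280));L('scene',['spool_0'])
E
```

```text
t 21.72 pos [534.5 358.7 142.8] rot [-180.   -0. -180.] F [0.1 0.1 0.1] w 63.2
scene spool_0 [([570, -174, 30], 0.93, [363, 227]), ([574, 25, 22], 0.91, [294, 206]), ([529, 344, 27], 0.73, [198, 178]), ([526, -76, 27], 0.67, [315, 222]), ([407, 165, 42], 0.6, [208, 202])]
```

View pics/w15.png

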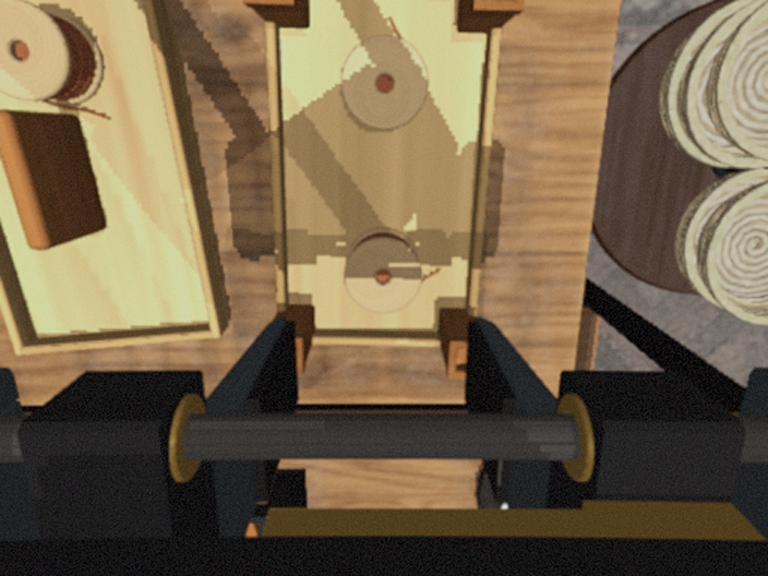

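View pics/sc15.png

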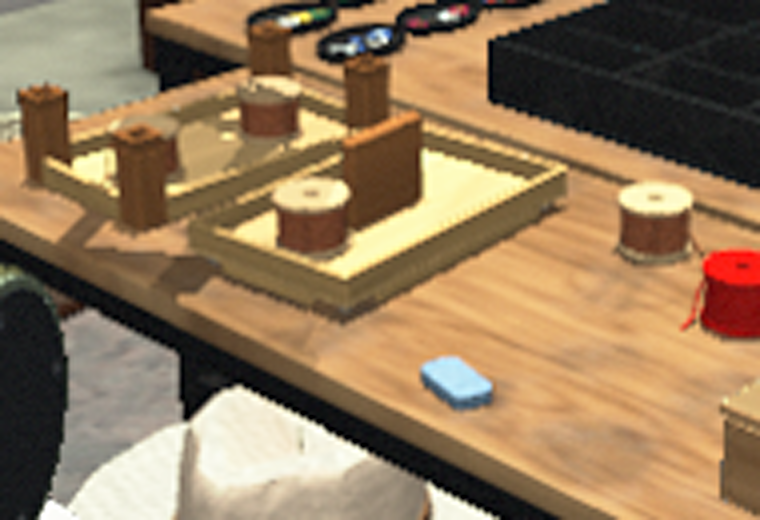

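Request:
{"op": "jog_arm", "data": {"deltas": [[[-0.005, -0.02, 0, 0, 0.07], [-0.01, -0.05, 0, 0, 0.07], [-0.015, -0.09, 0, 0, 0.07], [-0.02, -0.13, 0, 0, 0.07], [-0.03, -0.17, 0, 0, 0.07], [-0.04, -0.21, 0, 0, 0.07], [-0.044, -0.25, 0, 0, 0.07], [-0.044, -0.29, 0, 0, 0.07], [-0.044, -0.31, 0, 0, 0.07], [-0.044, -0.321, 0, 0, 0.07], [-0.044, -0.321, 0, 0, 0.07], [-0.044, -0.321, 0, 0, 0.07], [-0.044, -0.321, 0, 0, 0.07], [-0.044, -0.321, 0, 0, 0.07]]]}}

```text
time_s: 23.03
ee_pos: [579.0, 39.6, 143.0]
ee_rot: [180.0, -0.0, -179.9]
force: [0.8, 0.3, -0.3]
gripper_width: 69.9
```

```bash

python3 - <<'E'
from h import *
st();p=cam('wrist');np.save('cam16.npy',p);save('wrist','w16.png')
print(np.array(proj(p,(579,37,36)))*1.5)
E
```

```text
t 23.03 pos [579.   39.6 143. ] rot [ 180.    -0.  -179.9] F [ 0.8  0.3 -0.3] w 69.9
[374.22338514 272.5282914 ]
```

View pics/w16.png

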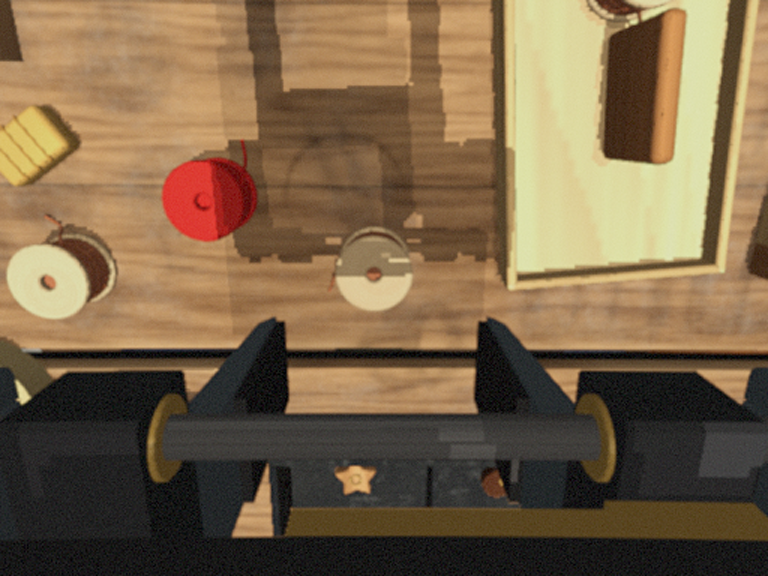

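Request:
{"op": "jog_arm", "data": {"deltas": [[[0, -0.001, 0.03, 0, 0.07], [0, -0.001, 0.07, 0, 0.07], [0, -0.001, 0.1, 0, 0.07], [0, -0.001, 0.125, 0, 0.07], [0, -0.001, 0.14, 0, 0.07], [0, -0.001, 0.147, 0, 0.07], [0, -0.001, 0.149, 0, 0.07], [0, -0.001, 0.149, 0, 0.06], [0, -0.001, 0.149, 0, 0.052], [0, -0.001, 0.149, 0, 0.047], [0, -0.001, 0.149, 0, 0.042], [0, -0.001, 0.149, 0, 0.04], [0, -0.001, 0.149, 0, 0.04], [0, -0.001, 0.149, 0, 0.04], [0, -0.001, 0.149, 0, 0.04]]], "grip_force": 12}}

```text
time_s: 24.33
ee_pos: [579.9, 36.9, -4.6]
ee_rot: [-180.0, 0.1, -180.0]
force: [0.5, -0.4, 5.8]
gripper_width: 43.0
```

```bash

python3 - <<'E'
from h import *
p=np.load('cam16.npy',allow_pickle=True).item()
print(fit(p,[(513/1.5,288/1.5),(722/1.5,271/1.5)],[(110,-67,30),(110,67,30)],[480,180,0.09]))
p=np.load('cam12.npy',allow_pickle=True).item()
print(fit(p,[(264/1.5,210/1.5),(480/1.5,189/1.5)],[(-110,-67,30),(-110,67,30)],[480,180,0.09]))
E
```

```text
(np.float64(475.62554072768694), np.float64(179.6319258290687), np.float64(4.696226663786791), array([-3.2,  0. ,  3. ,  0.4]))
(np.float64(478.6199849612814), np.float64(180.35840648578025), np.float64(5.54711764932873), array([-2.3,  0.4,  2.3, -0.1]))
```

Request:
{"op": "jog_arm", "data": {"deltas": [[[0, 0, -0.01, 0, 0.04], [0, 0, -0.03, 0, 0.04], [0, 0, -0.06, 0, 0.04], [0.005, 0.02, -0.085, 0, 0.04], [0.012, 0.05, -0.1, 0, 0.04], [0.022, 0.09, -0.1, 0, 0.04], [0.032, 0.125, -0.1, 0, 0.04], [0.037, 0.142, -0.1, 0, 0.04], [0.037, 0.148, -0.1, 0, 0.04], [0.037, 0.148, -0.1, 0, 0.04], [0.037, 0.148, -0.1, 0, 0.04], [0.037, 0.148, -0.1, 0, 0.04]]]}}

```text
time_s: 25.33
ee_pos: [542.3, 183.8, 94.2]
ee_rot: [-180.0, -0.0, 179.9]
force: [-0.0, 0.5, -0.9]
gripper_width: 43.3
```

```bash

python3 - <<'E'
from h import *
st();save('wrist','w17.png')
E
```

```text
t 25.33 pos [542.3 183.8  94.2] rot [-180.    -0.   179.9] F [-0.   0.5 -0.9] w 43.3
```

View pics/w17.png

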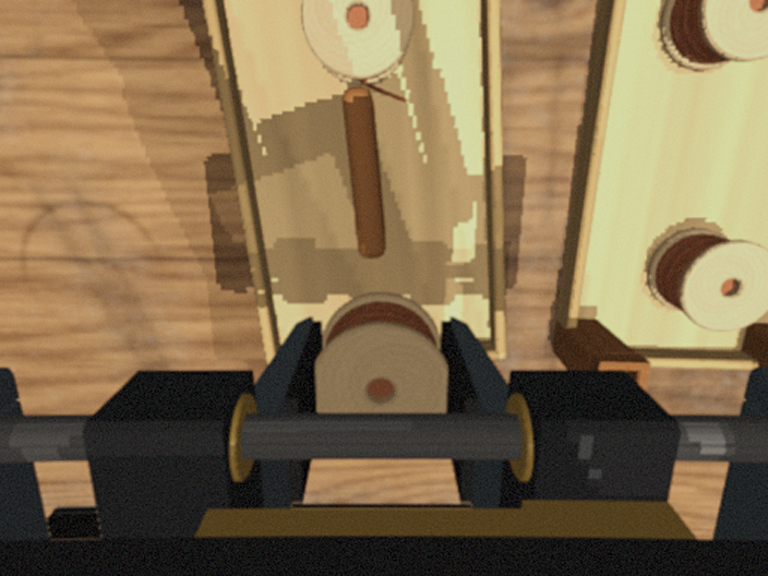

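Centred, with the handle well clear. Lowering.

Request:
{"op": "jog_arm", "data": {"deltas": [[[0, 0.001, 0.025, 0, 0.04], [0, 0.001, 0.055, 0, 0.04], [0, 0.001, 0.072, 0, 0.04], [0, 0.001, 0.08, 0, 0.04], [0, 0.001, 0.083, 0, 0.04], [0, 0.001, 0.085, 0, 0.04], [0, 0.001, 0.085, 0, 0.04], [0, 0.001, 0.085, 0, 0.04], [0, 0.001, 0.085, 0, 0.05], [0, 0.001, 0.085, 0, 0.058], [0, 0.001, 0.085, 0, 0.063], [0, 0.001, 0.085, 0, 0.063], [0, 0.001, 0.085, 0, 0.063], [0, 0.001, 0.06, 0, 0.063], [0, 0.001, 0.02, 0, 0.063], [0, 0.001, -0.02, 0, 0.063], [0, 0.001, -0.055, 0, 0.063], [0, 0.001, -0.055, 0, 0.063], [0, 0.001, -0.055, 0, 0.063], [0, 0.001, -0.055, 0, 0.063]]]}}

```text
time_s: 27.05
ee_pos: [541.4, 185.8, 148.8]
ee_rot: [-180.0, -0.0, -180.0]
force: [0.4, -0.2, -1.1]
gripper_width: 63.1
```

```bash

python3 - <<'E'
from h import *
st();save('wrist','w18.png');save('scene','sc18.png')
p=cam('scene');L('scene',['spool_0'])
E
```

```text
t 27.05 pos [541.4 185.8 148.8] rot [-180.   -0. -180.] F [ 0.4 -0.2 -1.1] w 63.1
scene spool_0 [([409, 164, 41], 0.77, [209, 203]), ([536, 170, 35], 0.73, [243, 190]), ([524, 344, 24], 0.69, [197, 179]), ([528, -74, 24], 0.68, [315, 222]), ([569, -173, 26], 0.55, [362, 229])]
```

View pics/w18.png

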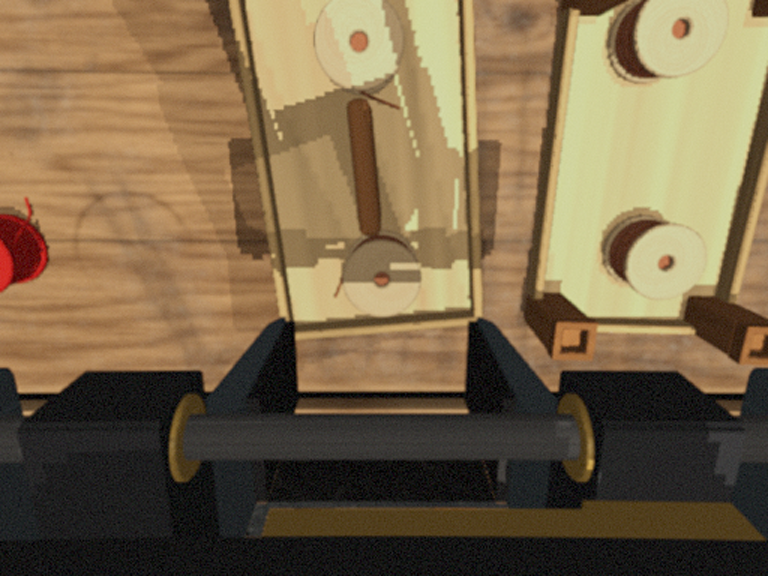

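View pics/sc18.png

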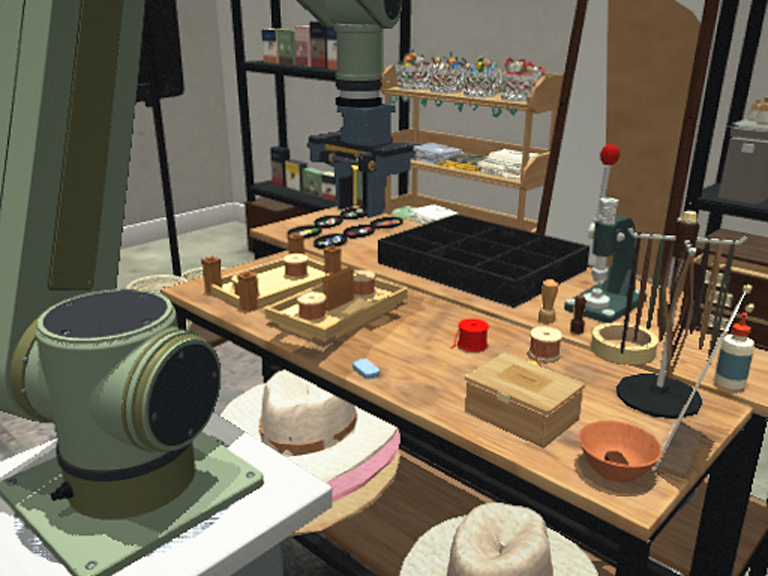

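```bash

python3 - <<'E'
from h import *
p=cam('scene')
b=pix2plane(p,658/1.5,394/1.5,8);print('base',b)
for z in (100,150,200,250): print(z,np.array(proj(p,(b[0],b[1],z)))*1.5)
im=env.grab_frame('scene');c=im[130:290,330:512,::-1];cv2.imwrite('pics/tree.png',cv2.resize(c,None,fx=3.7,fy=3.7,interpolation=cv2.INTER_CUBIC))
im=env.grab_frame('side');c=im[170:330,290:480,::-1];cv2.imwrite('pics/tree2.png',cv2.resize(c,None,fx=3.7,fy=3.7,interpolation=cv2.INTER_CUBIC))
E
```

```text
base [ 576.15354552 -346.99390191    8.        ]
100 [668.50206861 332.62207737]
150 [674.66244054 297.2792136 ]
200 [681.18179192 260.3821107 ]
250 [688.0966464  221.78870089]
```

View pics/tree.png

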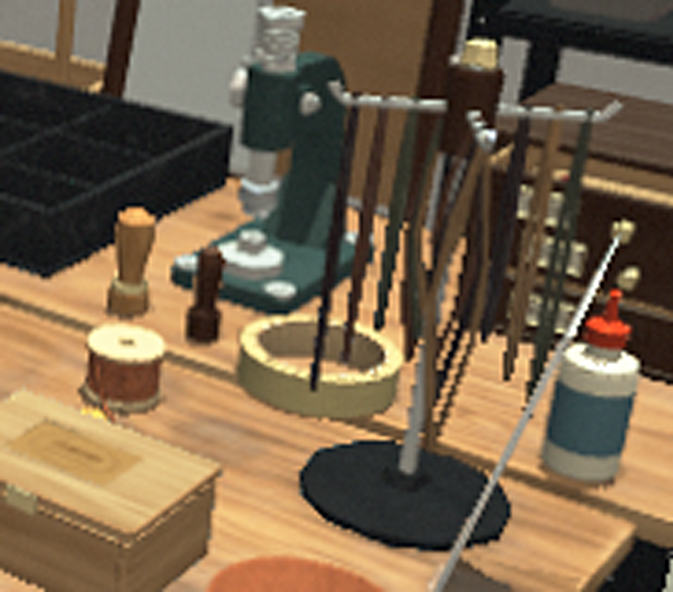

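View pics/tree2.png

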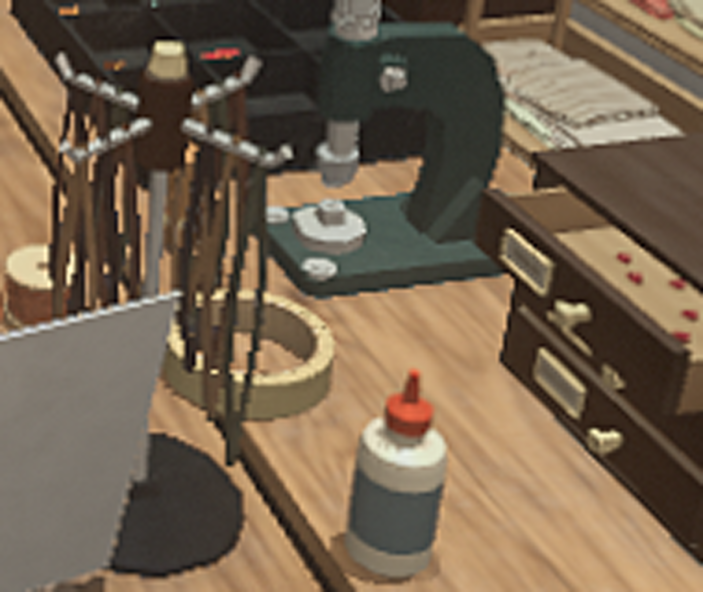

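```bash

python3 - <<'E'
from h import *
p=cam('scene')
for z in (215,235,250):
  print(z,[np.round(pix2plane(p,330+u/3.7,130+v/3.7,z)) for u,v in [(332,90),(440,103),(618,105),(480,120)]])
p=cam('side')
for z in (215,235,250):
  print(z,[np.round(pix2plane(p,290+u/3.7,170+v/3.7,z)) for u,v in [(62,57),(255,62),(65,150),(288,153)]])
E
```

```text
215 [array([ 599., -267.,  215.]), array([ 616., -318.,  215.]), array([ 675., -387.,  215.]), array([ 602., -345.,  215.])]
235 [array([ 537., -293.,  235.]), array([ 553., -341.,  235.]), array([ 608., -405.,  235.]), array([ 540., -365.,  235.])]
250 [array([ 491., -313.,  250.]), array([ 506., -358.,  250.]), array([ 558., -418.,  250.]), array([ 494., -381.,  250.])]
215 [array([ 563., -248.,  215.]), array([ 656., -277.,  215.]), array([ 533., -344.,  215.]), array([ 629., -370.,  215.])]
235 [array([ 549., -289.,  235.]), array([ 636., -316.,  235.]), array([ 521., -379.,  235.]), array([ 611., -404.,  235.])]
250 [array([ 538., -319.,  250.]), array([ 621., -345.,  250.]), array([ 511., -406.,  250.]), array([ 597., -429.,  250.])]
```

Request:
{"op": "jog_arm", "data": {"deltas": [[[0, -0.02, 0, 0, 0.07], [-0.01, -0.05, 0, 0, 0.07], [-0.015, -0.09, 0, 0, 0.07], [-0.02, -0.13, 0, 0, 0.07], [-0.03, -0.17, 0, 0, 0.07], [-0.04, -0.21, 0, 0, 0.07], [-0.043, -0.25, 0, 0, 0.07], [-0.043, -0.29, 0, 0, 0.07], [-0.043, -0.32, 0, 0, 0.07], [-0.043, -0.34, 0, 0, 0.07], [-0.043, -0.35, 0, 0, 0.07], [-0.043, -0.352, 0, 0, 0.07], [-0.043, -0.352, 0, 0, 0.07], [-0.043, -0.352, 0, 0, 0.07], [-0.043, -0.352, 0, 0, 0.07]]]}}

```text
time_s: 28.55
ee_pos: [585.0, -164.5, 149.2]
ee_rot: [180.0, -0.0, -179.9]
force: [0.5, 0.3, 0.2]
gripper_width: 70.2
```

```bash

python3 - <<'E'
from h import *
st();p=cam('wrist');np.save('cam19.npy',p);save('wrist','w19.png');save('side','s19.png')
print(np.array(proj(p,(585,-168,36)))*1.5)
E
```

```text
t 28.55 pos [ 585.  -164.5  149.2] rot [ 180.    -0.  -179.9] F [0.5 0.3 0.2] w 70.2
[372.8601109 269.7189325]
```

View pics/w19.png

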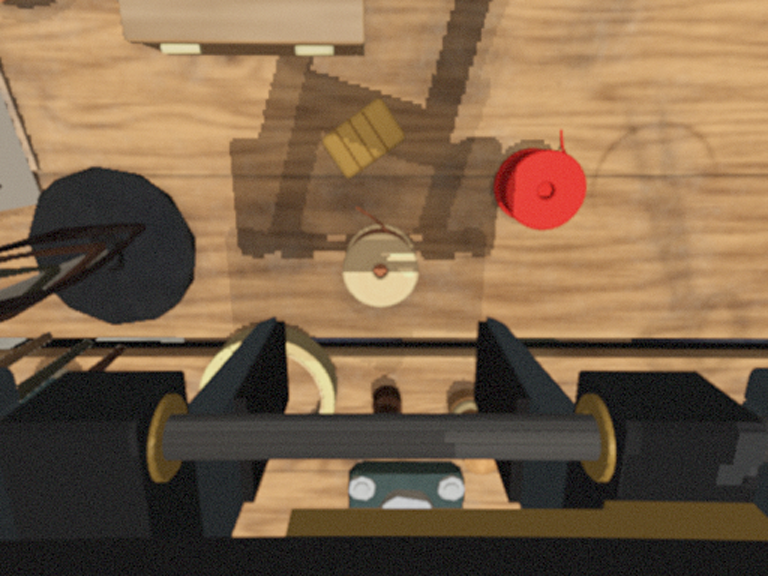

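View pics/s19.png

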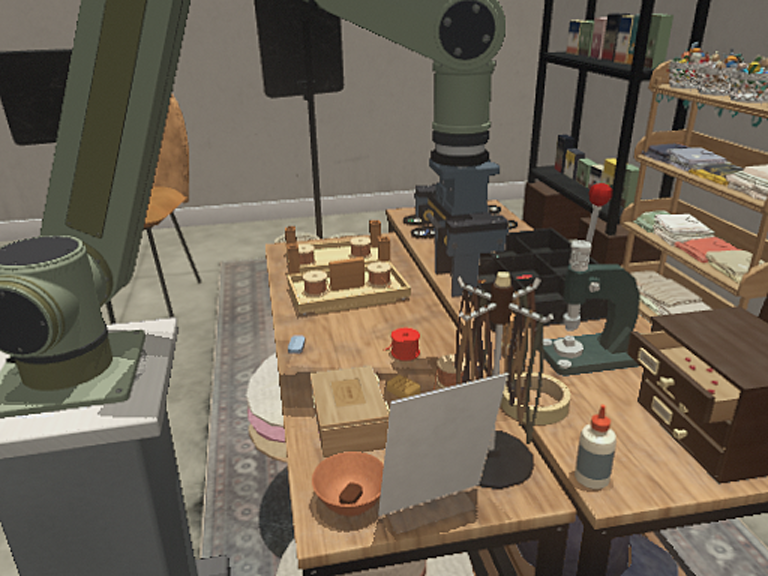

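```bash

python3 - <<'E'
from h import *
p=np.load('cam19.npy',allow_pickle=True).item()
print(pix2plane(p,380/1.5,271/1.5,36))
for u,v in [(285,322),(240,335),(330,365),(255,330)]: print(pix2plane(p,u/1.5,v/1.5,28))
E
```

```text
[ 585.82805624 -163.51328605   36.        ]
[ 623.28713022 -226.56528799   28.        ]
[ 632.57704064 -257.02645398   28.        ]
[ 654.6664645  -197.53414845   28.        ]
[ 628.99185697 -246.80332015   28.        ]
```

Request:
{"op": "jog_arm", "data": {"deltas": [[[-0.001, 0.001, 0.03, 0, 0.064], [-0.001, 0.001, 0.07, 0, 0.064], [-0.001, 0.001, 0.1, 0, 0.064], [-0.001, 0.001, 0.13, 0, 0.064], [-0.001, 0.001, 0.147, 0, 0.064], [-0.001, 0.001, 0.154, 0, 0.064], [-0.001, 0.001, 0.156, 0, 0.064], [-0.001, 0.001, 0.156, 0, 0.064], [-0.001, 0.001, 0.156, 0, 0.056], [-0.001, 0.001, 0.156, 0, 0.05], [-0.001, 0.001, 0.156, 0, 0.045], [-0.001, 0.001, 0.156, 0, 0.04], [-0.001, 0.001, 0.156, 0, 0.04], [-0.001, 0.001, 0.156, 0, 0.04], [-0.001, 0.001, 0.156, 0, 0.04]]], "grip_force": 12}}

```text
time_s: 29.9
ee_pos: [586.9, -165.4, -5.4]
ee_rot: [-180.0, 0.1, 180.0]
force: [-0.4, -0.1, 5.5]
gripper_width: 44.5
```

Request:
{"op": "jog_arm", "data": {"deltas": [[[0, 0, -0.01, 0, 0.04], [0, 0, -0.03, 0, 0.04], [0, 0, -0.06, 0, 0.04], [0, 0, -0.1, 0, 0.04], [0.02, 0, -0.13, 0, 0.04], [0.05, 0, -0.13, 0, 0.04], [0.085, 0, -0.13, 0, 0.04], [0.12, -0.01, -0.13, 0, 0.04], [0.145, -0.03, -0.13, 0, 0.04], [0.165, -0.05, -0.13, 0, 0.04], [0.174, -0.065, -0.13, 0, 0.04], [0.174, -0.071, -0.13, 0, 0.04], [0.174, -0.071, -0.13, 0, 0.04], [0.174, -0.071, -0.13, 0, 0.04], [0.174, -0.071, -0.13, 0, 0.04]]]}}

```text
time_s: 31.15
ee_pos: [412.7, -235.4, 123.2]
ee_rot: [180.0, 0.0, -180.0]
force: [-0.0, 0.0, -0.3]
gripper_width: 45.0
```

```bash

python3 - <<'E'
from h import *
st();save('wrist','w20.png')
E
```

```text
t 31.15 pos [ 412.7 -235.4  123.2] rot [ 180.    0. -180.] F [-0.   0.  -0.3] w 45.0
```

View pics/w20.png

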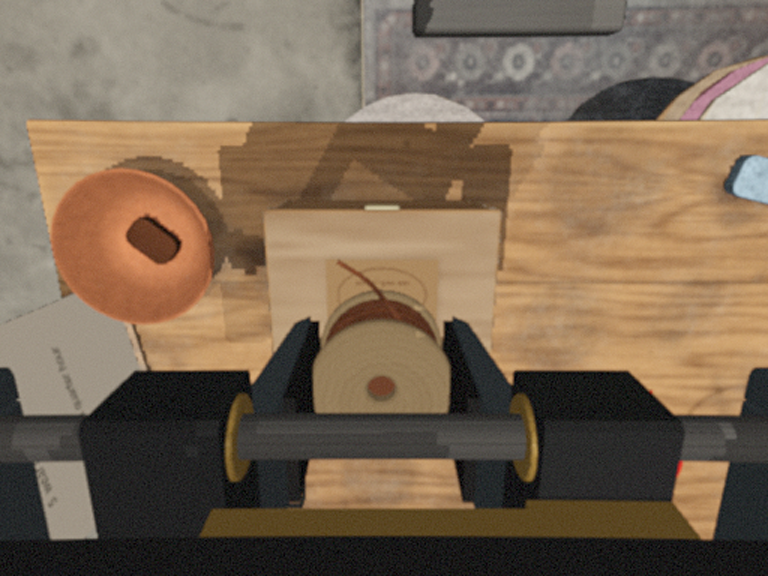

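```bash

python3 - <<'E'
from h import *
p=cam('side')
for u,v in [(380,515),(478,488)]: print('base',pix2plane(p,u/1.5,v/1.5,0))
q=cam('scene');print(pix2plane(q,655/1.5,470/1.5,0))
A=pix2plane(p,380/1.5,515/1.5,0);B=pix2plane(p,478/1.5,488/1.5,0)
for z in (50,100,140,180): print(z,pix2plane(p,390/1.5,405/1.5,z),pix2plane(p,503/1.5,378/1.5,z),pix2plane(q,748/1.5,290/1.5,z))
E
```

```text
base [ 423.34312642 -404.67978876    0.        ]
base [ 547.84003582 -387.92512568    0.        ]
[ 4.22843079e+02 -4.10289488e+02  5.68434189e-14]
50 [ 465.75093243 -269.11277695   50.        ] [ 634.37289227 -242.43067687   50.        ] [ 934.64287181 -338.13387034   50.        ]
100 [ 451.5664678  -335.69988105  100.        ] [ 603.35694446 -311.6811311   100.        ] [ 799.77614903 -371.82572924  100.        ]
140 [ 440.2188961  -388.96956433  140.        ] [ 578.54418622 -367.08149448  140.        ] [ 691.88277081 -398.77921636  140.        ]
180 [ 428.87132439 -442.23924761  180.        ] [ 553.73142797 -422.48185787  180.        ] [ 583.9893926  -425.73270348  180.        ]
```

Request:
{"op": "jog_arm", "data": {"deltas": [[[0, 0, 0.025, 0, 0.04], [0, 0, 0.05, 0, 0.04], [0, 0, 0.063, 0, 0.04], [0, 0, 0.069, 0, 0.04], [0, 0, 0.072, 0, 0.04], [0, 0, 0.074, 0, 0.04], [0, 0, 0.074, 0, 0.04], [0, 0, 0.074, 0, 0.04], [0, 0, 0.074, 0, 0.05], [0, 0, 0.074, 0, 0.058], [0, 0, 0.074, 0, 0.064], [0, 0, 0.074, 0, 0.064], [0, 0, 0.074, 0, 0.064], [0, 0, 0.05, 0, 0.064], [0, 0, 0.01, 0, 0.064], [0, 0, -0.03, 0, 0.064], [0, 0, -0.06, 0, 0.064], [0, 0, -0.06, 0, 0.064], [0, 0, -0.06, 0, 0.064], [0, 0, -0.06, 0, 0.064]]]}}

```text
time_s: 32.87
ee_pos: [411.4, -235.7, 182.5]
ee_rot: [180.0, -0.1, 180.0]
force: [0.5, 0.2, -0.6]
gripper_width: 64.2
```

```bash

python3 - <<'E'
from h import *
st();save('wrist','w21.png')
E
```

```text
t 32.87 pos [ 411.4 -235.7  182.5] rot [ 1.8e+02 -1.0e-01  1.8e+02] F [ 0.5  0.2 -0.6] w 64.2
```

View pics/w21.png

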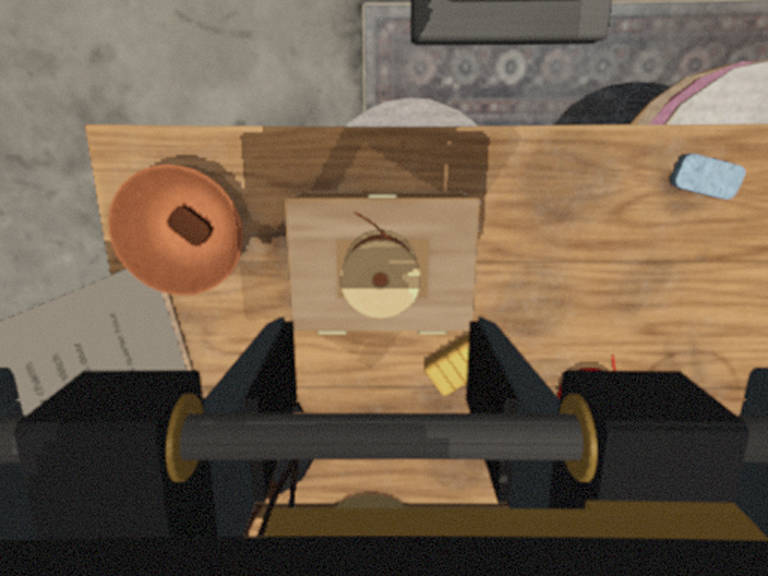

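Request:
{"op": "jog_arm", "data": {"deltas": [[[0, 0.02, 0, 0, 0.064], [-0.01, 0.05, 0, -1, 0.06], [-0.02, 0.09, 0, -2, 0.06], [-0.03, 0.13, 0, -3, 0.06], [-0.04, 0.17, 0, -4, 0.06], [-0.05, 0.21, 0, -5, 0.06], [-0.06, 0.25, 0, -5.2, 0.06], [-0.066, 0.29, 0, -5.2, 0.06], [-0.066, 0.33, 0, -5.2, 0.06], [-0.066, 0.37, 0, -5.2, 0.06], [-0.066, 0.4, 0, -5.2, 0.06], [-0.066, 0.415, 0, -5.2, 0.06], [-0.066, 0.415, 0, -5.2, 0.06], [-0.066, 0.415, 0, -5.2, 0.06], [-0.066, 0.415, 0, -5.2, 0.06], [-0.066, 0.415, 0, -5.2, 0.06]]]}}

```text
time_s: 34.25
ee_pos: [477.7, 177.7, 182.6]
ee_rot: [-180.0, -0.1, -174.9]
force: [0.5, -0.3, 0.6]
gripper_width: 59.8
```

```bash

python3 - <<'E'
from h import *
st();p=cam('wrist');np.save('cam22.npy',p);im=save('wrist','w22.png');save('scene','sc22.png')
im=env.grab_frame('wrist')
E
```

```text
t 34.25 pos [477.7 177.7 182.6] rot [-1.800e+02 -1.000e-01 -1.749e+02] F [ 0.5 -0.3  0.6] w 59.8
```

View pics/w22.png

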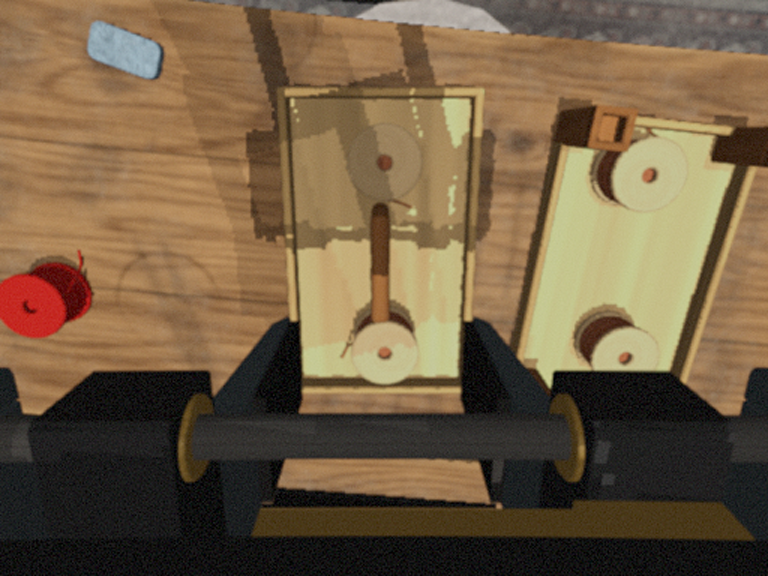

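View pics/sc22.png

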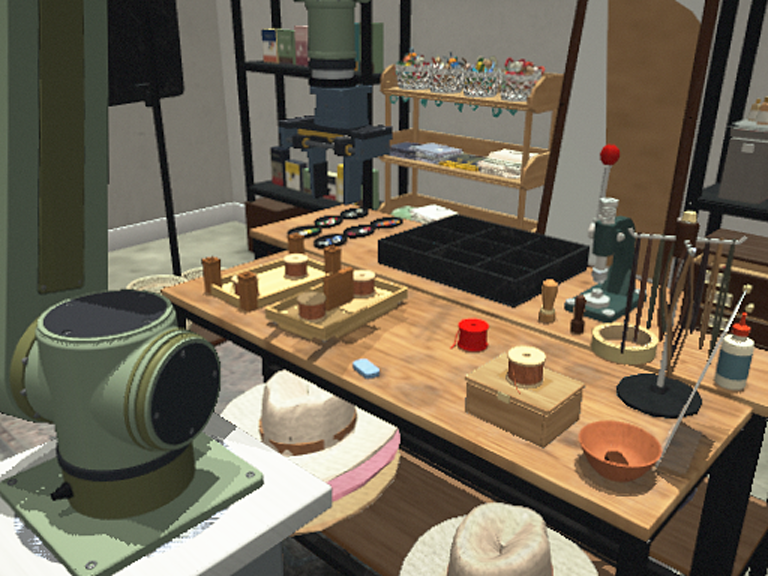

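```bash

python3 - <<'E'
from h import *
p=np.load('cam22.npy',allow_pickle=True).item()
g=lambda l:[(u/1.5,v/1.5) for u,v in l]
M=[(-110,-67,30),(-110,67,30),(110,67,30),(110,-67,30)]
print(fit(p,g([(279,88),(484,88),(463,390),(302,392)]),M,[480,180,0.09]))
for y in (177,178,179,180,181): print(y,[np.round(np.array(proj(p,(478+35*s,y+3.2*s,76)))*1.5) for s in(-1,0,1)])
print(np.round(np.array(proj(p,(477.7,177.7,36)))*1.5))
im=cv2.imread('pics/w22.png')[70:410,260:500];cv2.imwrite('pics/w22c.png',cv2.resize(im,None,fx=1.75*1.8,fy=1.75,interpolation=cv2.INTER_CUBIC))
E
```

```text
(np.float64(477.1180797656383), np.float64(179.98599093308815), np.float64(5.374125784410275), array([-1.9, -1. ,  1.8, -1.6,  4.7,  2.8, -4.7,  1.9]))
177 [array([377., 216.]), array([377., 273.]), array([378., 326.])]
178 [array([379., 216.]), array([379., 273.]), array([379., 326.])]
179 [array([380., 216.]), array([381., 273.]), array([381., 326.])]
180 [array([382., 217.]), array([382., 273.]), array([382., 327.])]
181 [array([384., 217.]), array([384., 274.]), array([384., 327.])]
[379. 257.]
```

View pics/w22c.png

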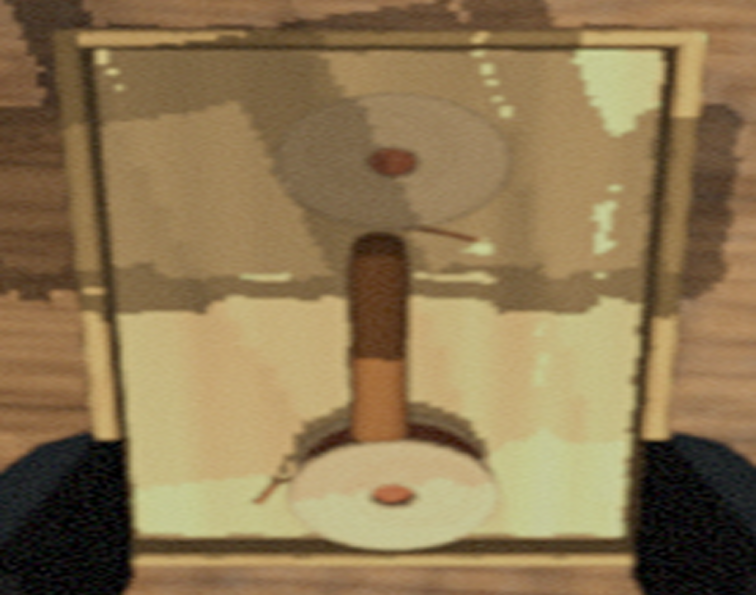

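The odd spool stands on the middle of the lid, and each tray holds two. The tray fit needs better than 2 mm, so I'll take two higher pictures of both trays at different yaws and solve for the camera offsets and tray poses together.

Request:
{"op": "jog_arm", "data": {"deltas": [[[0.042, 0.094, -0.117, 5.2, 0.06], [0.042, 0.094, -0.117, 5.2, 0.06], [0.042, 0.094, -0.117, 5.2, 0.06], [0.042, 0.094, -0.117, 5.2, 0.06], [0.042, 0.094, -0.117, 5.2, 0.06], [0.042, 0.094, -0.117, 5.2, 0.06], [0.042, 0.094, -0.117, 5.2, 0.06], [0.042, 0.094, -0.117, 5.2, 0.06], [0.042, 0.094, -0.117, 5.2, 0.06], [0.042, 0.094, -0.117, 5.2, 0.06]]]}}

```text
time_s: 35.23
ee_pos: [427.7, 267.9, 299.2]
ee_rot: [-179.9, -0.1, 179.9]
force: [0.6, -0.2, 0.0]
gripper_width: 59.8
```

```bash

python3 - <<'E'
from h import *
st();s=env.state();p=cam('wrist');im=env.grab_frame('wrist');np.save('A.npy',dict(p=p,s=s,im=im))
cv2.imwrite('pics/A.png',cv2.resize(im[:,:,::-1],None,fx=1.5,fy=1.5,interpolation=cv2.INTER_CUBIC))
E
```

```text
t 35.23 pos [427.7 267.9 299.2] rot [-1.799e+02 -1.000e-01  1.799e+02] F [ 0.6 -0.2  0. ] w 59.8
```

View pics/A.png

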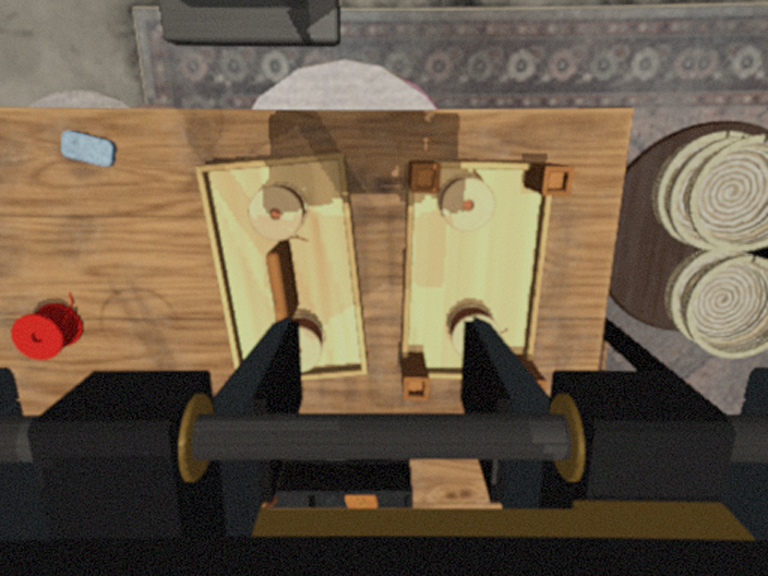

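Request:
{"op": "jog_arm", "data": {"deltas": [[[-0.047, 0, 0, 90, 0.06], [-0.047, 0, 0, 90, 0.06], [-0.047, 0, 0, 90, 0.06], [-0.047, 0, 0, 90, 0.06], [-0.047, 0, 0, 90, 0.06], [-0.047, 0, 0, 90, 0.06], [-0.047, 0, 0, 90, 0.06], [-0.047, 0, 0, 90, 0.06], [-0.047, 0, 0, 90, 0.06], [-0.047, 0, 0, 90, 0.06], [-0.047, 0, 0, 90, 0.06], [-0.047, 0, 0, 90, 0.06], [-0.047, 0, 0, 90, 0.06], [-0.047, 0, 0, 90, 0.06], [-0.047, 0, 0, 90, 0.06], [-0.047, 0, 0, 90, 0.06]]]}}

```text
time_s: 36.62
ee_pos: [474.7, 268.6, 300.0]
ee_rot: [-180.0, 0.0, 90.1]
force: [-0.9, 0.3, -0.6]
gripper_width: 60.3
```

```bash

python3 - <<'E'
from h import *
st();s=env.state();p=cam('wrist');im=env.grab_frame('wrist');np.save('B.npy',dict(p=p,s=s,im=im))
A=np.load('A.npy',allow_pickle=True).item()['im']
def cr(im,x0,y0,x1,y1,f,n): cv2.imwrite('pics/'+n,cv2.resize(im[y0:y1,x0:x1,::-1],None,fx=f,fy=f,interpolation=cv2.INTER_CUBIC))
cr(A,125,95,385,275,3,'A1.png')
cr(im,140,0,400,190,3,'B1.png')
cr(im,140,110,400,280,3,'B2.png')
E
```

```text
t 36.62 pos [474.7 268.6 300. ] rot [-180.     0.    90.1] F [-0.9  0.3 -0.6] w 60.3
```

View pics/A1.png

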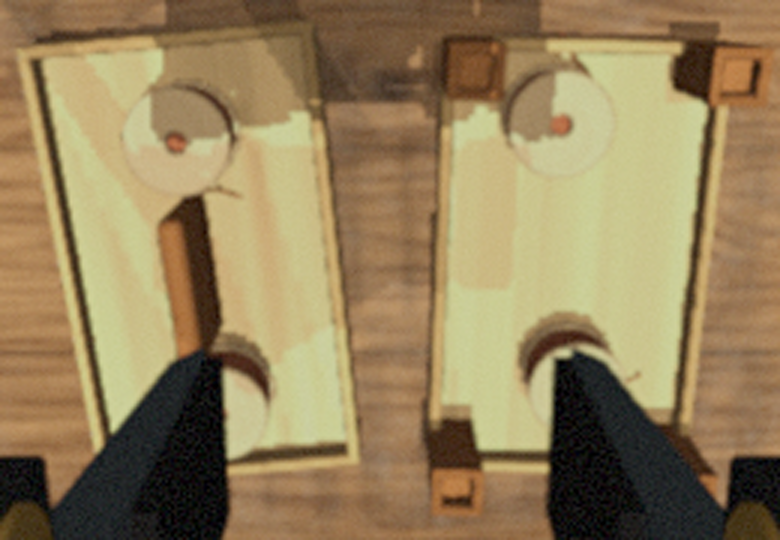

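View pics/B1.png

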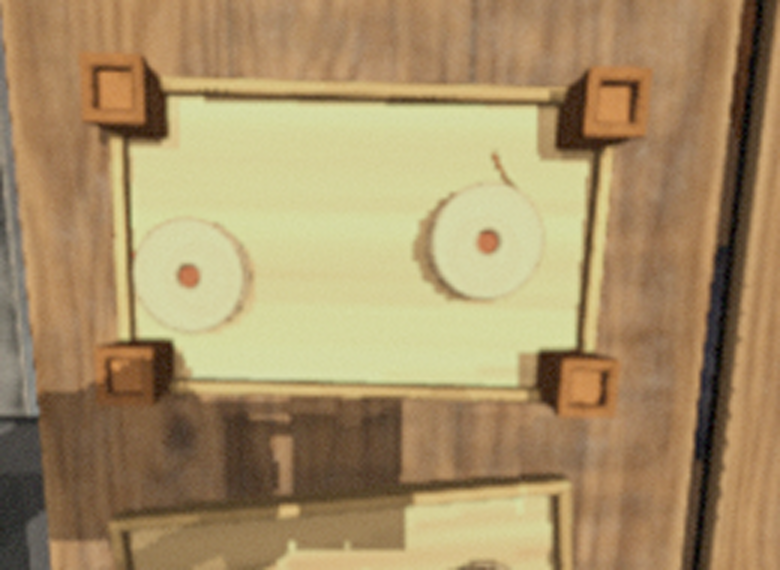

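View pics/B2.png

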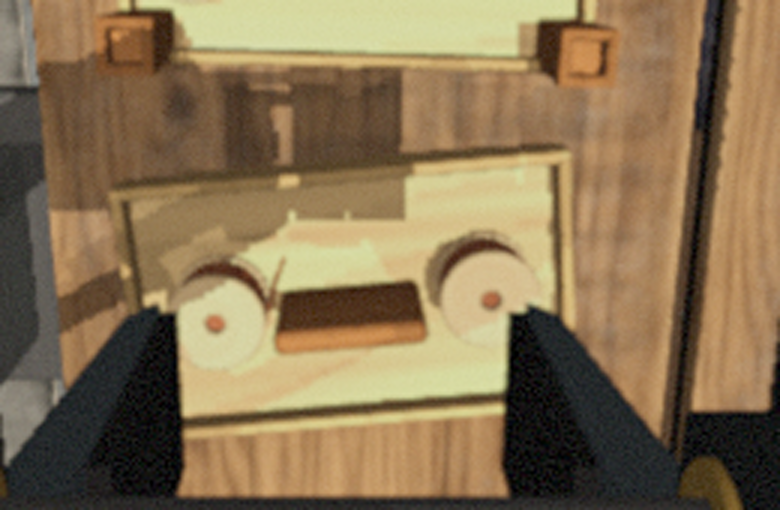

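```bash
cat > ba.py <<'E'
from h import *
A=np.load('A.npy',allow_pickle=True).item();B=np.load('B.npy',allow_pickle=True).item()
ga=lambda u,v:(u/3+125,v/3+95);gb=lambda u,v:(u/3+140,v/3);gc=lambda u,v:(u/3+140,v/3+110)
S={'mm':(-98,-55,64),'mp':(-98,55,64),'pm':(98,-55,64),'pp':(98,55,64)}
U={'mm':(-110,-67,30),'mp':(-110,67,30),'pm':(110,-67,30),'pp':(110,67,30),'h':(0,0,76)}
obs=[(A,'l',S['mm'],ga(474,68)),(A,'l',S['mp'],ga(741,76)),(A,'l',S['pm'],ga(457,490)),
(A,'u',U['mm'],ga(20,48)),(A,'u',U['mp'],ga(315,22)),(A,'u',U['pp'],ga(357,460)),
(B,'l',S['mp'],gb(114,90)),(B,'l',S['pp'],gb(616,103)),(B,'l',S['mm'],gb(128,377)),(B,'l',S['pm'],gb(587,386)),
(B,'u',U['mp'],gc(111,188)),(B,'u',U['pp'],gc(571,149)),(B,'u',U['h'],gc(351,337))]
def pc(p,q,f):  # corrected cam
    Rm=rot(p['orientation'])@R.from_rotvec(q[3:6]).as_matrix()
    o=np.array(p['xyz'])+rot(p['orientation'])@q[:3]
    return dict(p,xyz=o,orientation=R.from_matrix(Rm).as_euler('xyz',degrees=True),fx=p['fx']*f,fy=p['fy']*f)
def res(x,full=False):
    q=x[:6];f=1+x[6];T={'l':x[7:10],'u':x[10:13]};r=[]
    cs={id(A):pc(A['p'],q,f),id(B):pc(B['p'],q,f)}
    for im,t,m,px in obs:
        a,b,th=T[t];c,s=np.cos(th),np.sin(th)
        P=proj(cs[id(im)],[a+c*m[0]-s*m[1],b+s*m[0]+c*m[1],m[2]]);r+=[(P[0]-px[0])/.5,(P[1]-px[1])/.5]
    if full: return np.round(np.array(r)*.5,1).reshape(-1,2)
    r+=list(q[:3]/3)+list(q[3:6]/np.radians(.7))+[x[6]/.01]
    return r
if __name__=='__main__':
    s=least_squares(res,[0]*7+[481,358,-.02,478,180,.09],x_scale=[1,1,1,.01,.01,.01,.01,1,1,.01,1,1,.01])
    x=s.x;C=np.sqrt(np.diag(np.linalg.inv(s.jac.T@s.jac)))
    print('cam',np.round(x[:3],1),np.round(np.degrees(x[3:6]),2),'f',round(x[6],4))
    for n,i in(('low',7),('up',10)):print(n,np.round(x[i:i+2],1),round(np.degrees(x[i+2]),2),'sd',np.round(C[i:i+2],1),round(np.degrees(C[i+2]),2))
    print(res(x,True))
    np.save('cal.npy',x)
    for D in (A,B): print(D['s']['ee_pos'],D['s']['ee_rot'],D['p']['xyz'])
    pa=pc(A['p'],x[:6],1+x[6]);pb=pc(B['p'],x[:6],1+x[6])
    for n,P in [('lowL B',pix2plane(pb,*gb(189,275),41)),('lowR B',pix2plane(pb,*gb(488,242),41)),('lowL A',pix2plane(pa,*ga(562,125),41)),('upL A',pix2plane(pa,*ga(176,143),50)),('upL B',pix2plane(pb,*gc(215,323),50)),('upR B',pix2plane(pb,*gc(491,300),50))]:
        o=x[7:10] if 'low' in n else x[10:13];d=R.from_euler('z',-o[2]).as_matrix()[:2,:2]@(P[:2]-o[:2]);print(n,np.round(P),'local',np.round(d))
E
python3 ba.py
```

```text
cam [ 1.3  0.7 -1.1] [-0.03 -0.27 -0.23] f -0.0087
low [480.1 359.2] -1.09 sd [1.4 0.5] 0.68
up [477.6 178.4] 5.02 sd [0.9 0.5] 0.7
[[ 0.7  1. ]
 [-1.  -0.1]
 [ 0.1 -0.7]
 [-0.4 -0.6]
 [-0.3 -0.4]
 [ 1.   0.8]
 [ 0.1  0.1]
 [-0.1 -0.3]
 [-0.4 -0.3]
 [ 0.1  0.4]
 [ 0.  -0.2]
 [ 0.3  0.5]
 [ 0.1 -0.1]]
[427.67864381 267.88228514 299.17739642] [-1.79928736e+02 -9.91500619e-02  1.79921621e+02] [345.23758024 269.07567036 488.35047959]
[474.69820245 268.6226105  300.01873544] [-1.79981108e+02  1.42355501e-02  9.00773665e+01] [473.88804723 351.52124448 489.05712493]
lowL B [406. 347.  41.] local [-74. -13.]
lowR B [535. 361.  41.] local [55.  3.]
lowL A [407. 347.  41.] local [-73. -13.]
upL A [414. 174.  50.] local [-64.   2.]
upL B [412. 174.  50.] local [-65.   1.]
upR B [544. 187.  50.] local [67.  3.]
```

Request:
{"op": "jog_arm", "data": {"deltas": [[[-0.089, 0.003, 0.13, -95, 0.06], [-0.089, 0.003, 0.13, -95, 0.06], [-0.089, 0.003, 0.13, -95, 0.06], [-0.089, 0.003, 0.13, -95, 0.06], [-0.089, 0.003, 0.13, -95, 0.06], [-0.089, 0.003, 0.13, -95, 0.06], [-0.089, 0.003, 0.13, -95, 0.06], [-0.089, 0.003, 0.13, -95, 0.06], [-0.089, 0.003, 0.13, -95, 0.06], [-0.089, 0.003, 0.13, -95, 0.06], [-0.089, 0.003, 0.13, -95, 0.06], [-0.089, 0.003, 0.13, -95, 0.06], [-0.089, 0.003, 0.13, -95, 0.06], [-0.089, 0.003, 0.13, -95, 0.06], [-0.089, 0.003, 0.13, -95, 0.06], [-0.089, 0.003, 0.13, -95, 0.06], [-0.089, 0.003, 0.13, -95, 0.06]]]}}

```text
time_s: 38.08
ee_pos: [477.7, 179.8, 170.3]
ee_rot: [180.0, 0.0, -175.0]
force: [-0.1, 0.8, 0.4]
gripper_width: 60.0
```

```bash

python3 - <<'E'
from h import *
st();s=env.state();p=cam('wrist');im=env.grab_frame('wrist');np.save('C.npy',dict(p=p,s=s,im=im))
cv2.imwrite('pics/C.png',cv2.resize(im[:,:,::-1],None,fx=1.5,fy=1.5,interpolation=cv2.INTER_CUBIC))
E
```

```text
t 38.08 pos [477.7 179.8 170.3] rot [ 180.    0. -175.] F [-0.1  0.8  0.4] w 60.0
```

View pics/C.png

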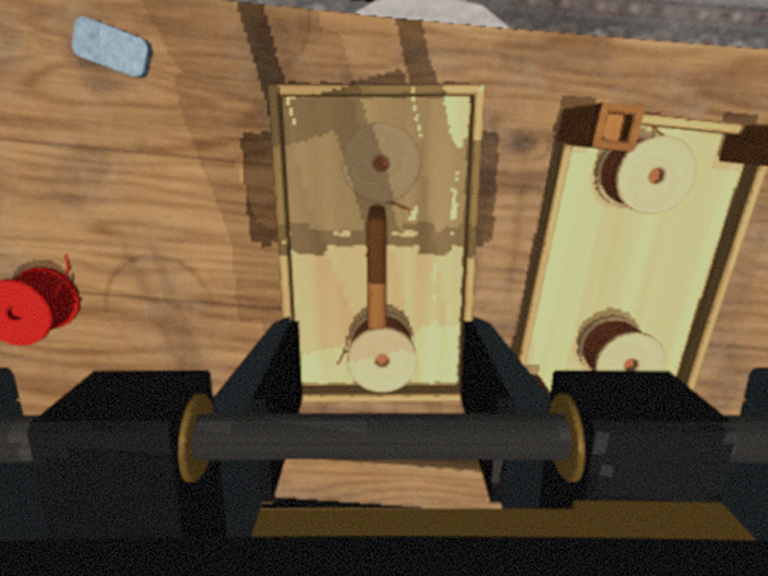

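Request:
{"op": "jog_arm", "data": {"deltas": [[[0, -0.0015, 0.03, 0, 0.06], [0, -0.0015, 0.06, 0, 0.06], [0, -0.0015, 0.09, 0, 0.06], [0, -0.0015, 0.115, 0, 0.06], [0, -0.0015, 0.13, 0, 0.06], [0, -0.0015, 0.137, 0, 0.06], [0, -0.0015, 0.139, 0, 0.06], [0, -0.0015, 0.139, 0, 0.05], [0, -0.0015, 0.139, 0, 0.04], [0, -0.0015, 0.139, 0, 0.03], [0, -0.0015, 0.139, 0, 0.022], [0, -0.0015, 0.139, 0, 0.016], [0, -0.0015, 0.139, 0, 0.012], [0, -0.0015, 0.139, 0, 0.008], [0, -0.0015, 0.139, 0, 0.005], [0, -0.0015, 0.139, 0, 0.005], [0, -0.0015, 0.139, 0, 0.005], [0, -0.0015, 0.139, 0, 0.005]]], "grip_force": 35}}

```text
time_s: 39.63
ee_pos: [477.9, 178.1, 31.5]
ee_rot: [-180.0, 0.0, -175.0]
force: [0.4, -2.2, 4.1]
gripper_width: 11.8
```

```bash

python3 - <<'E'
from h import *
st();save('wrist','D.png');save('scene','Ds.png',4,(130,130,320,260))
E
```

```text
t 39.63 pos [477.9 178.1  31.5] rot [-180.    0. -175.] F [ 0.4 -2.2  4.1] w 11.8
```

View pics/D.png

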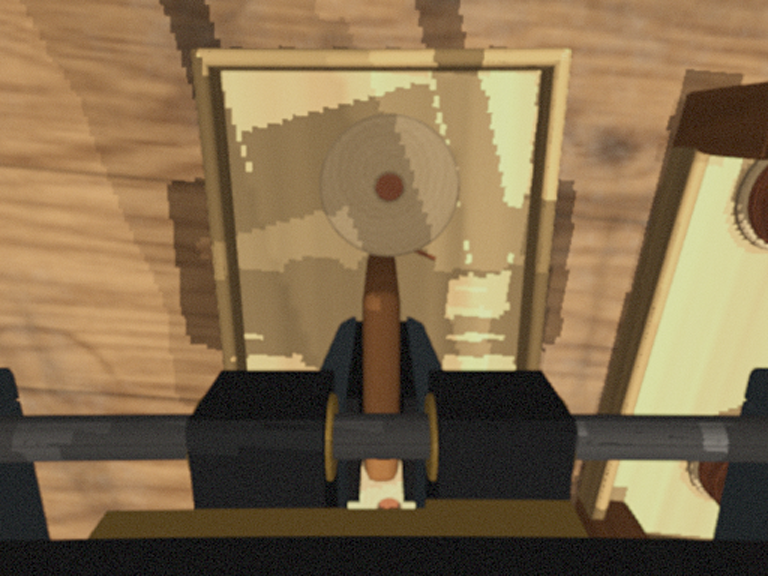

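View pics/Ds.png

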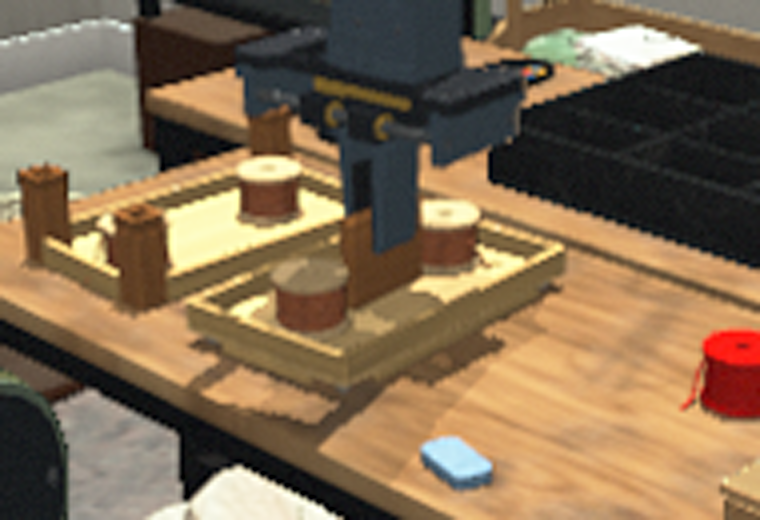

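```bash

python3 - <<'E'
from ba import *
x=np.load('cal.npy');s=env.state();p=cam('wrist');pc_=pc(p,x[:6],1+x[6])
np.save('D.npy',dict(p=p,s=s))
print(s['ee_pos'],s['ee_rot'][2])
print(fit(pc_,[(197/1.5,51/1.5),(571/1.5,50/1.5)],[(-110,-67,30),(-110,67,30)],[478,178,.09]))
print(fit(p,[(197/1.5,51/1.5),(571/1.5,50/1.5)],[(-110,-67,30),(-110,67,30)],[478,178,.09]))
E
```

```text
[477.90077236 178.07684864  31.48484199] -174.98193752411305
(np.float64(478.22478797144623), np.float64(181.0154406401371), np.float64(5.275504763725348), array([-2.5,  0.3,  2.4,  0.3]))
(np.float64(478.7041012282282), np.float64(180.79643607718765), np.float64(5.179512869723854), array([-4.2,  0.5,  4.2,  0.5]))
```

Request:
{"op": "jog_arm", "data": {"deltas": [[[0, 0, -0.005, 0, 0.005], [0, 0, -0.01, 0, 0.005], [0, 0, -0.02, 0, 0.005], [0, 0, -0.03, 0, 0.005], [0, 0, -0.03, 0, 0.005], [0, 0, -0.03, 0, 0.005], [0, 0, -0.03, 0, 0.005]]]}}

```text
time_s: 40.32
ee_pos: [477.7, 178.3, 61.4]
ee_rot: [180.0, 0.0, -175.0]
force: [-0.3, 0.5, -3.6]
gripper_width: 11.7
```

```bash

python3 - <<'E'
from h import *
st();save('wrist','E.png');save('scene','Es.png',4,(130,130,320,260));save('side','Ess.png',4,(140,130,330,260))
E
```

```text
t 40.32 pos [477.7 178.3  61.4] rot [ 180.    0. -175.] F [-0.3  0.5 -3.6] w 11.7
```

View pics/E.png

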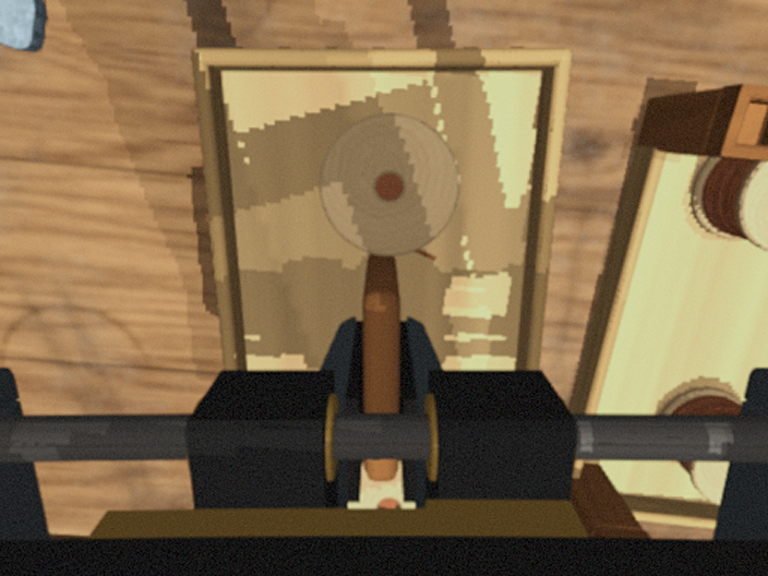

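View pics/Es.png

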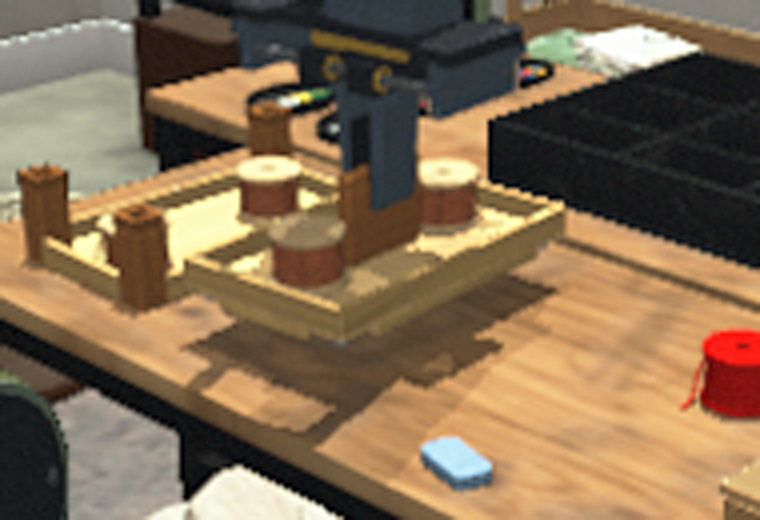

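View pics/Ess.png

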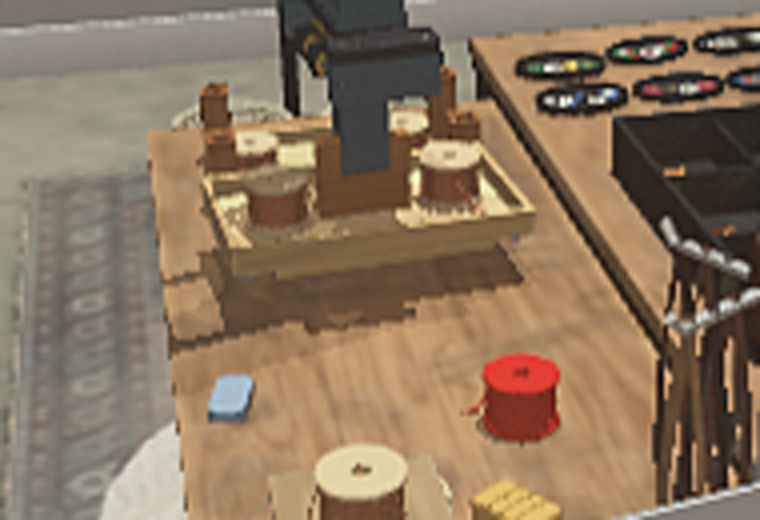

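```bash
cat > ba2.py <<'E'
from ba import *
D=np.load('D.npy',allow_pickle=True).item()
# D obs: up tray in tool frame (tray now at ee + in-hand), heights known on table
obsD=[((-110,-67,30),(197/1.5,51.5/1.5)),((-110,67,30),(571/1.5,50/1.5)),((-35,0,76),(381.5/1.5,None)),((35,0,76),(380/1.5,475/1.5))]
def res2(x,full=False):
    q=x[:6];f=1+x[6];T={'l':x[7:10],'u':x[10:13]};h=x[13:16];e={id(A):x[16:19],id(B):x[19:22],id(D):x[22:25]};r=[]
    cs={}
    for im in(A,B,D):
        c=pc(im['p'],q,f);c['xyz']=c['xyz']+e[id(im)];cs[id(im)]=c
    def add(c,t,m,px,w):
        a,b,th=t;cc,s=np.cos(th),np.sin(th)
        P=proj(c,[a+cc*m[0]-s*m[1],b+s*m[0]+cc*m[1],m[2]])
        r.append((P[0]-px[0])/w);
        r.append(0 if px[1] is None else (P[1]-px[1])/w)
    for im,t,m,px in obs: add(cs[id(im)],T[t],m,px,.5)
    ee=np.array(D['s']['ee_pos'])+e[id(D)];yaw=np.radians(D['s']['ee_rot'][2]+180)
    c,s=np.cos(yaw),np.sin(yaw)
    t=[ee[0]+c*h[0]-s*h[1],ee[1]+s*h[0]+c*h[1],yaw+h[2]]
    for m,px in obsD: add(cs[id(D)],t,m,px,.5)
    # held spool w5: tool y=0 -> column 381
    if full: return np.round(np.array(r)*.5,1).reshape(-1,2),t
    r+=list(q[:3]/[3,3,6])+list(q[3:6]/np.radians(.7))+[x[6]/.01,h[1]/.3,h[2]/np.radians(.4)]+list(x[16:25]/.4)
    return r
if __name__=='__main__':
    x0=np.zeros(25);x0[7:13]=[481,358,-.02,478,180,.09]
    s=least_squares(res2,x0,x_scale=np.r_[1,1,1,.01,.01,.01,.01,1,1,.01,1,1,.01,1,1,.01,np.ones(9)],loss='soft_l1')
    x=s.x;C=np.sqrt(np.diag(np.linalg.inv(s.jac.T@s.jac)))
    print('cam',np.round(x[:3],1),np.round(np.degrees(x[3:6]),2),'f',round(x[6],4),'inhand',np.round(x[13:15],1),np.degrees(x[15]),C[13])
    for n,i in(('low',7),('up',10)):print(n,np.round(x[i:i+2],1),round(np.degrees(x[i+2]),2),'sd',np.round(C[i:i+2],1),round(np.degrees(C[i+2]),2))
    print('slack',np.round(x[16:],1));r,t=res2(x,True);print(r.tolist(),np.round(t[:2],1),np.degrees(t[2]));np.save('cal2.npy',x)
E
python3 ba2.py
```

```text
cam [-1.4  0.2 -7.4] [-0.09  0.02 -0.4 ] f 0.0041 inhand [-1.9  0.2] -0.019048625791148386 1.3295533258615586
low [479.4 359.4] -0.82 sd [0.9 0.7] 0.41
up [477.6 178.5] 5.31 sd [0.8 0.7] 0.45
slack [-0.2  0.2 -0.   0.2 -0.2 -0.1  0.   0.   0.1]
[[1.1, 1.1], [-0.9, -0.1], [0.4, -0.9], [-0.3, -0.5], [-0.1, -0.4], [1.2, 0.7], [0.4, 0.3], [-0.3, -0.0], [-0.2, -0.3], [0.1, 0.3], [-0.0, -0.1], [0.2, 0.4], [0.3, -0.2], [-0.5, -2.3], [-0.4, 0.8], [0.3, 0.0], [0.2, 0.1]] [476.  178.1] 4.9990138500958015
```

```bash

python3 - <<'E'
from h import *
im=cv2.imread('pics/E.png');t=[im[30:110,170:290],im[30:110,480:600],im[250:330,330:430],im[430:510,330:430]]
def tile(l,f,n):
    l=[cv2.resize(i,(360,270),interpolation=cv2.INTER_CUBIC) for i in l]
    cv2.imwrite(n,np.vstack([np.hstack(l[:2]),np.hstack(l[2:])]))
tile(t,3,'pics/Et.png')
C=np.load('C.npy',allow_pickle=True).item()['im'][:,:,::-1]
def k(im,x,y,w=20,h=15): return im[y-h:y+h,x-w:x+w]
tile([k(C,180,57),k(C,323,57),k(C,411,84),k(C,251,215)],9,'pics/Ct.png')
W=cv2.imread('w8.png')
tile([k(W,188,138),k(W,321,141),k(W,195,333),k(W,306,335)],9,'pics/Wt.png')
E
```

```text
(no output)
```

View pics/Et.png

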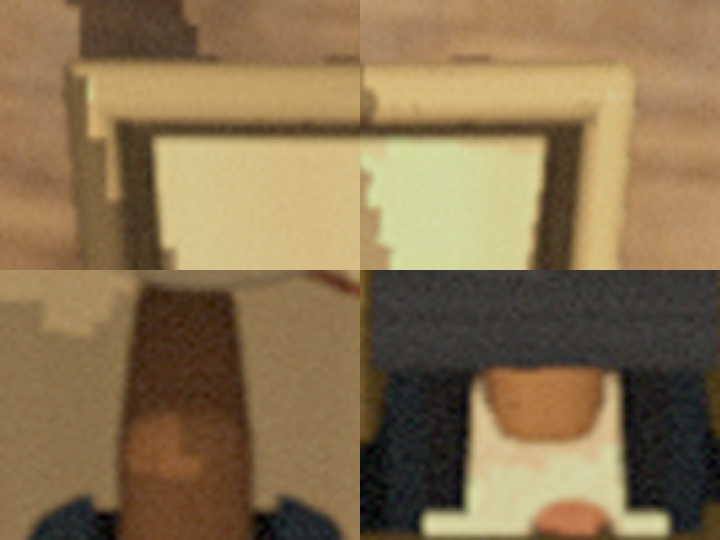

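View pics/Ct.png

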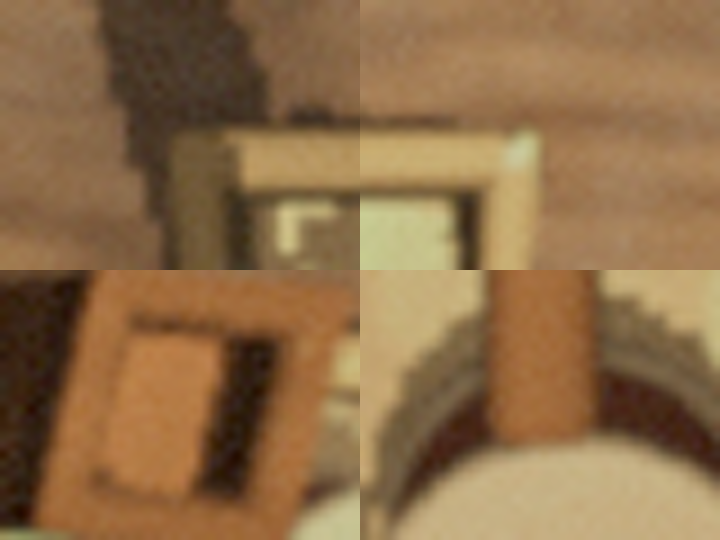

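View pics/Wt.png

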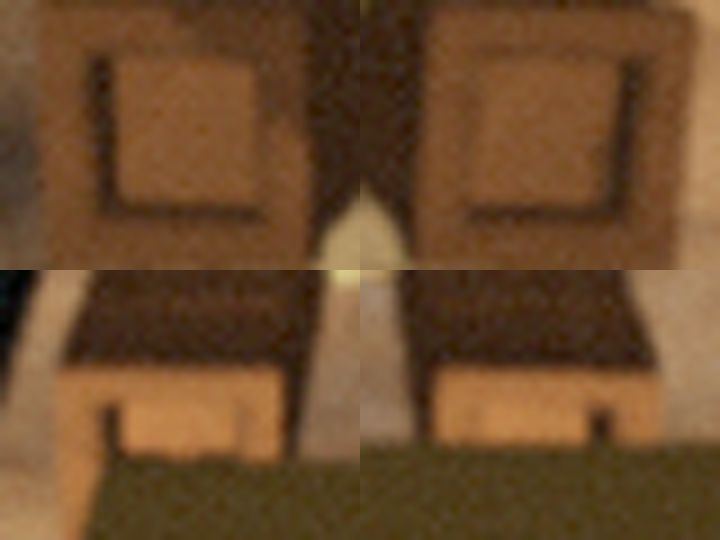

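```bash
cat > ba3.py <<'E'
from ba import *
D=np.load('D.npy',allow_pickle=True).item();C=np.load('C.npy',allow_pickle=True).item()
W=dict(p=np.load('cam8.npy',allow_pickle=True).item())
ims=[A,B,C,D,W]
ob=[(im,t,m,px,.5) for im,t,m,px in obs]
ob+=[(C,'u',U['mm'],(178.7,56.4),.4),(C,'u',U['mp'],(323,56.4),.4),(C,'l',S['mm'],(412.2,84.6),.4),(C,'u',(35,0,76),(251.6,218.9),.5),
(W,'l',S['mm'],(187.7,137.8),.3),(W,'l',S['mp'],(322.8,141),.3),(W,'l',(86,-55,64),(194.3,329.1),.4),(W,'l',(86,55,64),(306.7,331),.4),
(D,'d',U['mm'],(128.5,32.9),.4),(D,'d',U['mp'],(380.5,33.1),.4),(D,'d',(35,0,76),(381.4/1.5,480.4/1.5),.6),(D,'d',(-35,0,76),(381.7/1.5,293/1.5),1.)]
def res3(x,full=False):
    q=x[:6];f=1+x[6];h=x[13:16];r=[]
    cs={}
    for i,im in enumerate(ims):
        c=pc(im['p'],q,f);c['xyz']=c['xyz']+x[16+3*i:19+3*i];cs[id(im)]=c
    ee=np.array(D['s']['ee_pos'])+x[25:28];yaw=np.radians(D['s']['ee_rot'][2]+180)
    c,s=np.cos(yaw),np.sin(yaw)
    t=[ee[0]+c*h[0]-s*h[1],ee[1]+s*h[0]+c*h[1],yaw+h[2]]
    T={'l':x[7:10],'u':x[10:13],'d':t}
    for im,tt,m,px,w in ob:
        a,b,th=T[tt];cc,ss=np.cos(th),np.sin(th)
        P=proj(cs[id(im)],[a+cc*m[0]-ss*m[1],b+ss*m[0]+cc*m[1],m[2]])
        r+=[(P[0]-px[0])/w,(P[1]-px[1])/w]
    if full: return [(np.round(np.array(r[2*i:2*i+2])*ob[i][4],1)).tolist() for i in range(len(ob))],t
    r+=list(q[:3]/[3,3,6])+list(q[3:6]/np.radians(.7))+[x[6]/.01,h[1]/.3,h[2]/np.radians(.3),(t[0]-x[10])/.5,(t[1]-x[11])/1]+list(x[16:31]/.4)
    return r
if __name__=='__main__':
    x0=np.zeros(31);x0[7:13]=[481,358,-.02,478,180,.09]
    s=least_squares(res3,x0,x_scale=np.r_[1,1,1,.01,.01,.01,.01,1,1,.01,1,1,.01,1,1,.01,np.ones(15)],loss='soft_l1')
    x=s.x;Cv=np.sqrt(np.diag(np.linalg.inv(s.jac.T@s.jac)))
    print('cam',np.round(x[:3],1),np.round(np.degrees(x[3:6]),2),'f',round(x[6],4),'inhand',np.round(x[13:15],1),np.degrees(x[15]),Cv[13])
    for n,i in(('low',7),('up',10)):print(n,np.round(x[i:i+2],1),round(np.degrees(x[i+2]),2),'sd',np.round(Cv[i:i+2],1),round(np.degrees(Cv[i+2]),2))
    print('slack',np.round(x[16:],1));r,t=res3(x,True);print(r,np.round(t[:2],1),np.degrees(t[2]));np.save('cal3.npy',x)
    print('low-in hand dx',x[7]-t[0])
E
python3 ba3.py
```

```text
cam [-1.2  1.3 -3.3] [ 0.06  0.01 -0.02] f -0.0015 inhand [-0.1  0.3] -0.02545283514891968 0.6679469053097753
low [480.5 358.9] -1.27 sd [0.6 0.5] 0.19
up [477.5 178. ] 5.09 sd [0.5 0.5] 0.22
slack [-0.  -0.1  0.1  0.2 -0.2  0.2  0.1  0.1 -0.1 -0.1 -0.   0.3 -0.1  0.3
 -2.4]
[[1.0, 1.0], [-0.8, 0.0], [0.2, -0.4], [-1.2, -0.4], [-0.7, -0.5], [1.1, 1.0], [0.3, -0.1], [0.0, -0.1], [-0.4, -0.4], [0.3, 0.4], [-0.4, 0.4], [0.1, 0.4], [0.3, 0.1], [0.5, 0.1], [0.3, -0.1], [-1.2, -0.3], [-0.1, 1.1], [0.1, 0.2], [-0.1, 0.1], [-0.4, -0.9], [0.8, -0.6], [-0.3, -0.1], [0.1, 0.1], [-0.1, 0.2], [-0.0, -1.4]] [477.7 178.3] 4.99260964073803
low-in hand dx 2.87641688272646
```

Request:
{"op": "jog_arm", "data": {"deltas": [[[0, 0, -0.005, 0, 0.005], [0, 0, -0.015, 0, 0.005], [0, 0, -0.028, 0, 0.005], [0, 0, -0.042, 0, 0.005], [0, 0, -0.055, 0, 0.005], [0, 0, -0.065, 0, 0.005], [0, 0, -0.07, 0, 0.005], [-0.0005, 0.005, -0.07, 0.2, 0.005], [-0.0015, 0.014, -0.07, 0.5, 0.005], [-0.0025, 0.025, -0.07, 0.9, 0.005], [-0.0037, 0.037, -0.07, 1.3, 0.005], [-0.005, 0.05, -0.07, 1.7, 0.005], [-0.0063, 0.063, -0.07, 2.2, 0.005], [-0.0076, 0.076, -0.07, 2.6, 0.005], [-0.0089, 0.089, -0.07, 3.1, 0.005], [-0.01, 0.1, -0.07, 3.5, 0.005], [-0.011, 0.11, -0.07, 3.8, 0.005], [-0.0117, 0.117, -0.07, 4.1, 0.005], [-0.012, 0.12, -0.07, 4.2, 0.005], [-0.012, 0.12, -0.07, 4.2, 0.005]]]}}

```text
time_s: 42.13
ee_pos: [479.2, 299.5, 131.0]
ee_rot: [-180.0, -0.0, -179.2]
force: [-0.1, -0.2, -2.9]
gripper_width: 11.7
```

```bash

python3 - <<'E'
from h import *
st();save('wrist','F.png')
s=env.state();y=np.radians(s['ee_rot'][2]);d=np.array([480.5,358.8])-s['ee_pos'][:2]
print('tool d',d@[np.cos(y),np.sin(y)],d@[np.sin(y),-np.cos(y)],'turn',s['ee_rot'][2]%360-178.75)
E
```

```text
t 42.13 pos [479.2 299.5 131. ] rot [-180.    -0.  -179.2] F [-0.1 -0.2 -2.9] w 11.7
tool d -2.211733604367841 59.90948785698805 turn 2.076167251459907
```

View pics/F.png

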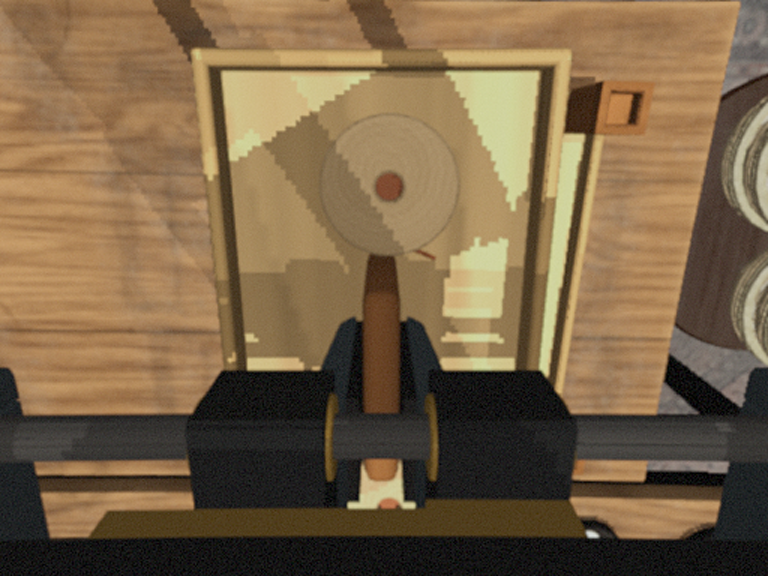

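```bash

python3 - <<'E'
from h import *
import sys
sys.argv=['x']
from ba import pc
x=np.load('cal3.npy');p=cam('wrist');c=pc(p,x[:6],1+x[6]);print(np.array(proj(c,(383.7,416.1,64)))*1.5, np.array(proj(p,(383.7,416.1,64)))*1.5)
im=env.grab_frame('wrist');cv2.imwrite('pics/F2.png',cv2.resize(im[45:95,380:450,::-1],None,fx=9,fy=9,interpolation=cv2.INTER_CUBIC))
E
```

```text
[623.85064631 107.37509964] [625.23318347 106.66767371]
```

View pics/F2.png

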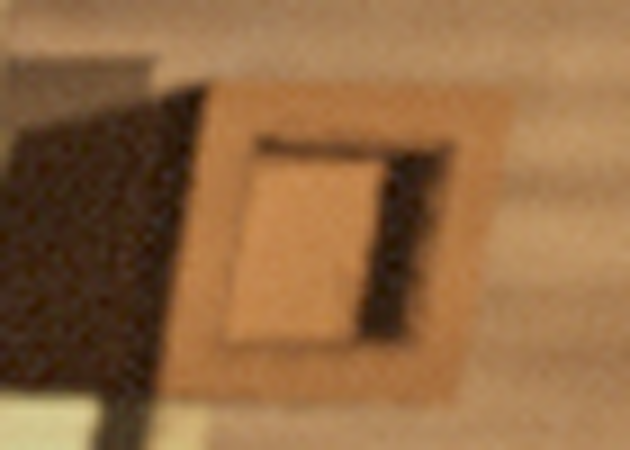

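Request:
{"op": "jog_arm", "data": {"deltas": [[[-0.0002, 0.004, 0, 0.2, 0.005], [-0.0005, 0.012, 0, 0.5, 0.005], [-0.0009, 0.023, 0, 0.9, 0.005], [-0.0013, 0.034, 0, 1.3, 0.005], [-0.0017, 0.045, 0, 1.6, 0.005], [-0.002, 0.053, 0, 1.9, 0.005], [-0.0022, 0.058, 0, 2.0, 0.005], [-0.0023, 0.0598, 0, 2.05, 0.005], [-0.0023, 0.0598, 0, 2.05, 0.005], [-0.0023, 0.0598, 0, 2.05, 0.005], [-0.0023, 0.0598, 0, 2.05, 0.005]]]}}

```text
time_s: 43.15
ee_pos: [480.7, 358.3, 131.2]
ee_rot: [-180.0, -0.0, 178.7]
force: [0.2, 0.9, -2.8]
gripper_width: 11.7
```

```bash

python3 - <<'E'
from h import *
r=[]
for i in range(6):
    env.grab_frame('wrist');s=env.state();r.append(list(s['ee_pos'])+[s['ee_rot'][2]%360])
print(np.round(np.mean(r,0),2),np.round(np.std(r,0),2))
save('scene','Gs.png',4,(130,130,320,260));save('side','Gss.png',4,(150,110,340,240));save('wrist','G.png')
E
```

```text
[480.8  358.36 131.34 178.73] [0.02 0.09 0.03 0.  ]
```

View pics/Gs.png

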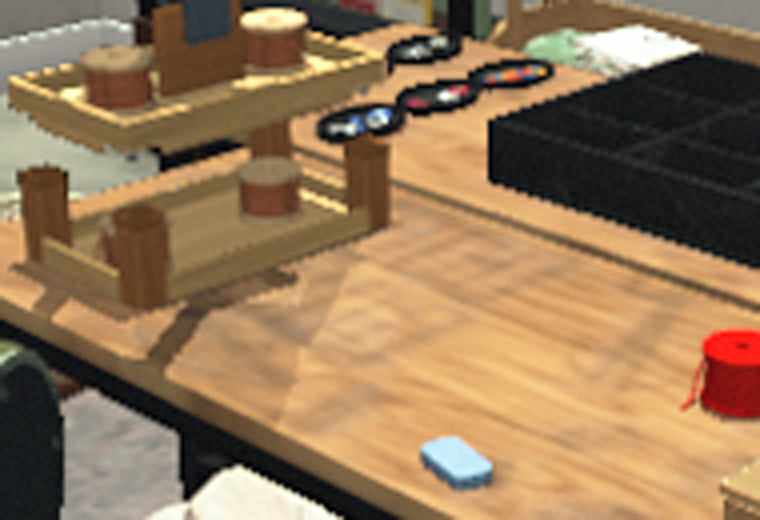

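View pics/Gss.png

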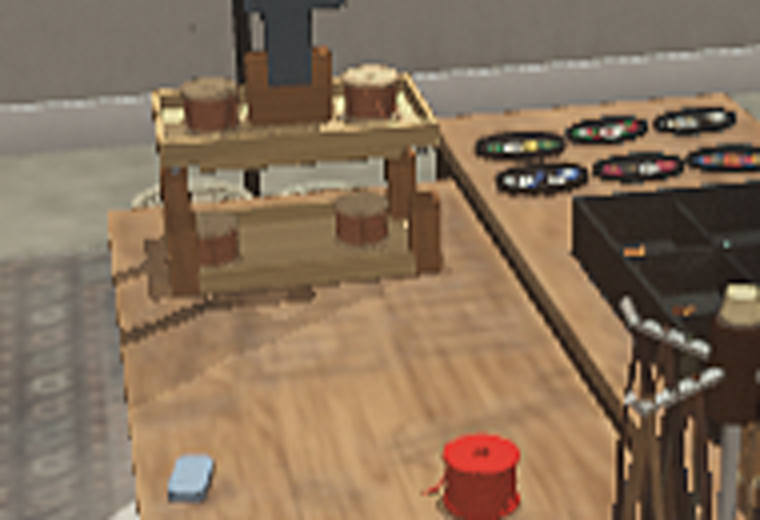

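View pics/G.png

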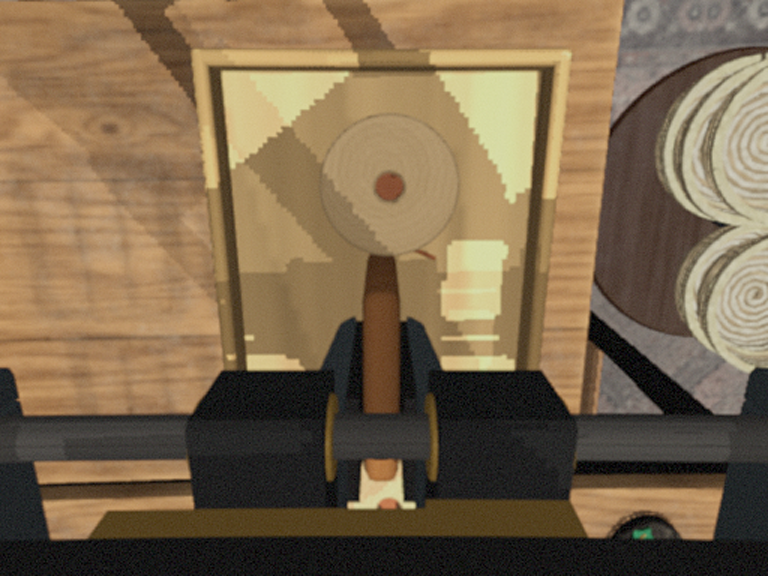

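Request:
{"op": "jog_arm", "data": {"deltas": [[[0, 0.0008, 0.004, 0, 0.005], [0, 0.0008, 0.011, 0, 0.005], [0, 0.0008, 0.019, 0, 0.005], [0, 0.0008, 0.026, 0, 0.005], [0, 0.0008, 0.031, 0, 0.005], [0, 0.0008, 0.033, 0, 0.005], [0, 0.0008, 0.033, 0, 0.005], [0, 0.0008, 0.033, 0, 0.005], [0, 0.0008, 0.033, 0, 0.005]]]}}

```text
time_s: 44.35
ee_pos: [481.1, 359.7, 98.6]
ee_rot: [180.0, 0.0, 178.8]
force: [0.4, 0.2, -2.4]
gripper_width: 11.7
```

```bash

python3 - <<'E'
from h import *
r=[]
for i in range(4):
    env.grab_frame('wrist');s=env.state();r.append(list(s['ee_pos'])+[s['ee_rot'][2]%360]+list(s['force']))
print(np.round(np.mean(r,0),2))
save('scene','Hs.png',5.5,(125,130,235,220));save('side','Hss.png',5.5,(180,120,270,200))
E
```

```text
[ 4.8102e+02  3.5968e+02  9.8680e+01  1.7875e+02  3.0000e-01 -2.5000e-01
 -2.8900e+00]
```

View pics/Hs.png

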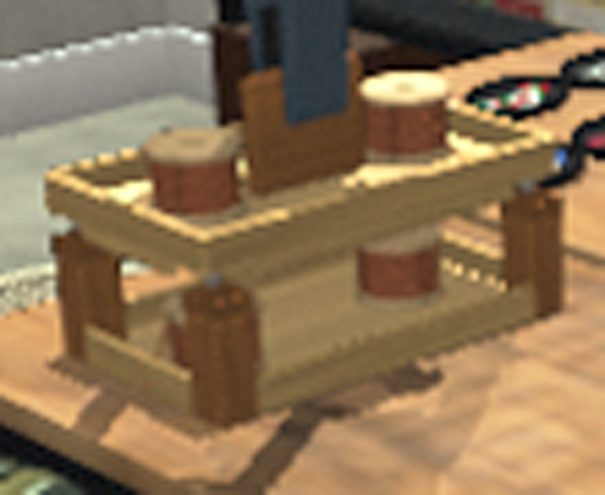

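View pics/Hss.png

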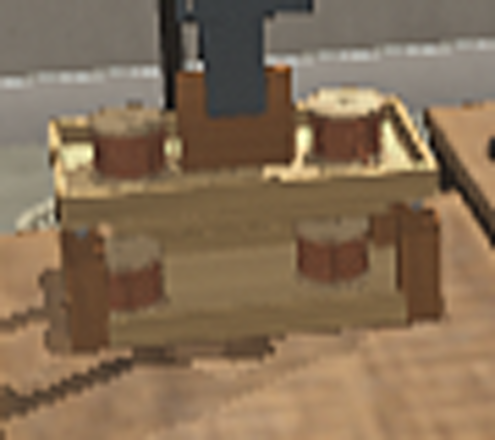

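```bash

python3 - <<'E'
from h import *
th=np.radians(-1.25);c,s=np.cos(th),np.sin(th)
for n,o in(('scene',(125,130)),('side',(180,120))):
    p=cam(n)
    for nm,(a,b) in {'mm':(-110,-67),'pm':(110,-67),'mp':(-110,67),'pp':(110,67)}.items():
        X=[480.7+c*a-s*b,359.2+s*a+c*b]
        print(n,nm,[(z,[round(float(t),0) for t in (np.array(proj(p,(X[0],X[1],z)))-o)*5.5]) for z in (0,64,73,97)])
E
```

```text
scene mm [(0, [214.0, 427.0]), (64, [204.0, 301.0]), (73, [202.0, 283.0]), (97, [198.0, 234.0])]
scene pm [(0, [559.0, 306.0]), (64, [556.0, 192.0]), (73, [556.0, 175.0]), (97, [555.0, 131.0])]
scene mp [(0, [57.0, 351.0]), (64, [44.0, 232.0]), (73, [42.0, 214.0]), (97, [37.0, 168.0])]
scene pp [(0, [399.0, 245.0]), (64, [393.0, 136.0]), (73, [392.0, 120.0]), (97, [390.0, 79.0])]
side mm [(0, [70.0, 349.0]), (64, [60.0, 246.0]), (73, [59.0, 232.0]), (97, [56.0, 192.0])]
side pm [(0, [441.0, 315.0]), (64, [439.0, 215.0]), (73, [439.0, 200.0]), (97, [439.0, 161.0])]
side mp [(0, [59.0, 263.0]), (64, [50.0, 167.0]), (73, [49.0, 154.0]), (97, [45.0, 116.0])]
side pp [(0, [400.0, 234.0]), (64, [399.0, 140.0]), (73, [398.0, 127.0]), (97, [398.0, 90.0])]
```

Request:
{"op": "jog_arm", "data": {"deltas": [[[0, -0.0004, 0.001, 0, 0.005], [0, -0.0004, 0.002, 0, 0.005], [0, -0.0004, 0.003, 0, 0.005], [0, -0.0004, 0.004, 0, 0.005], [0, -0.0004, 0.005, 0, 0.005], [0, -0.0004, 0.006, 0, 0.005], [0, -0.0004, 0.006, 0, 0.005]]]}}

```text
time_s: 45.23
ee_pos: [480.6, 359.0, 92.0]
ee_rot: [-180.0, -0.0, 178.8]
force: [-0.3, 0.8, -3.2]
gripper_width: 11.8
```

Past the height of the post tops with no contact force, so the lugs are in the sockets. Continuing down.

Request:
{"op": "jog_arm", "data": {"deltas": [[[0, 0, 0.001, 0, 0.005], [0, 0, 0.002, 0, 0.005], [0, 0, 0.003, 0, 0.005], [0, 0, 0.004, 0, 0.005], [0, 0, 0.005, 0, 0.005], [0, 0, 0.006, 0, 0.005], [0, 0, 0.006, 0, 0.005], [0, 0, 0.006, 0, 0.005]]]}}

```text
time_s: 45.9
ee_pos: [480.8, 359.1, 86.6]
ee_rot: [180.0, 0.0, 178.8]
force: [-0.6, -0.7, 0.3]
gripper_width: 11.8
```

```bash

python3 - <<'E'
from h import *
st();save('scene','Is.png',5.5,(125,130,235,220));save('side','Iss.png',5.5,(180,120,270,200))
E
```

```text
t 45.9 pos [480.8 359.1  86.6] rot [180.    0.  178.8] F [-0.6 -0.7  0.3] w 11.8
```

View pics/Is.png

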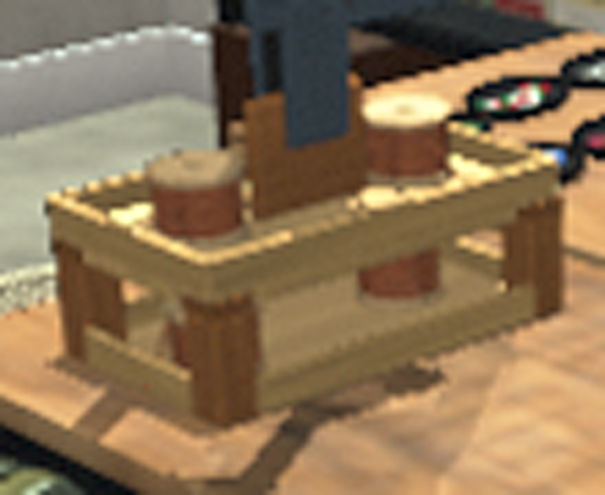

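View pics/Iss.png

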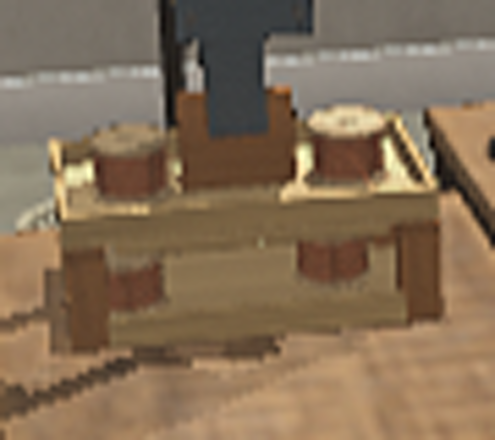

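The weight has come off the wrist at z=86.6, which matches the expected seated height of 86.5. A small press, then release and lift away.

Request:
{"op": "jog_arm", "data": {"deltas": [[[0, 0, 0.0005, 0, 0.005], [0, 0, 0.001, 0, 0.005], [0, 0, 0.001, 0, 0.005], [0, 0, 0.001, 0, 0.014], [0, 0, 0.001, 0, 0.02], [0, 0, 0.001, 0, 0.03], [0, 0, 0.001, 0, 0.045], [0, 0, 0.001, 0, 0.055], [0, 0, 0.001, 0, 0.055], [0, 0, -0.01, 0, 0.055], [0, 0, -0.03, 0, 0.055], [0, 0, -0.06, 0, 0.055], [0, 0, -0.1, 0, 0.055], [0, 0, -0.14, 0, 0.055], [0, 0, -0.17, 0, 0.055], [0, 0, -0.19, 0, 0.055], [0, 0, -0.2, 0, 0.055], [0, 0, -0.2, 0, 0.055], [0, 0, -0.2, 0, 0.055]]]}}

```text
time_s: 47.58
ee_pos: [480.5, 358.9, 285.8]
ee_rot: [-180.0, -0.0, 178.8]
force: [-0.6, 0.7, -0.5]
gripper_width: 55.0
```

```bash

python3 - <<'E'
from h import *
st();save('wrist','J.png');save('scene','Js.png',5.5,(125,130,235,220));save('side','Jss.png',2.5,(170,100,480,320))
p=cam('wrist');np.save('camJ.npy',p)
E
```

```text
t 47.58 pos [480.5 358.9 285.8] rot [-180.    -0.   178.8] F [-0.6  0.7 -0.5] w 55.0
```

View pics/J.png

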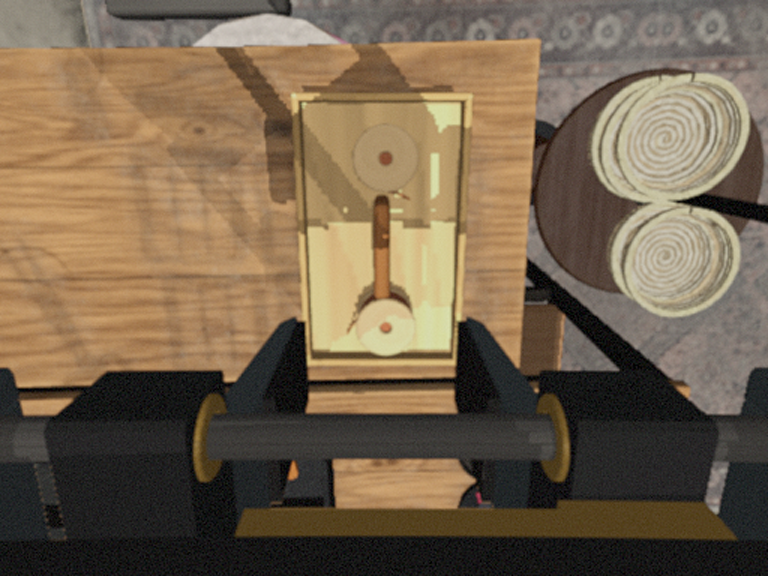

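View pics/Js.png

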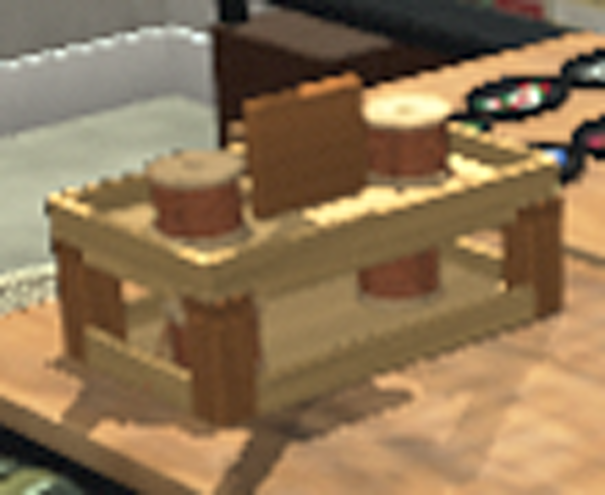

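View pics/Jss.png

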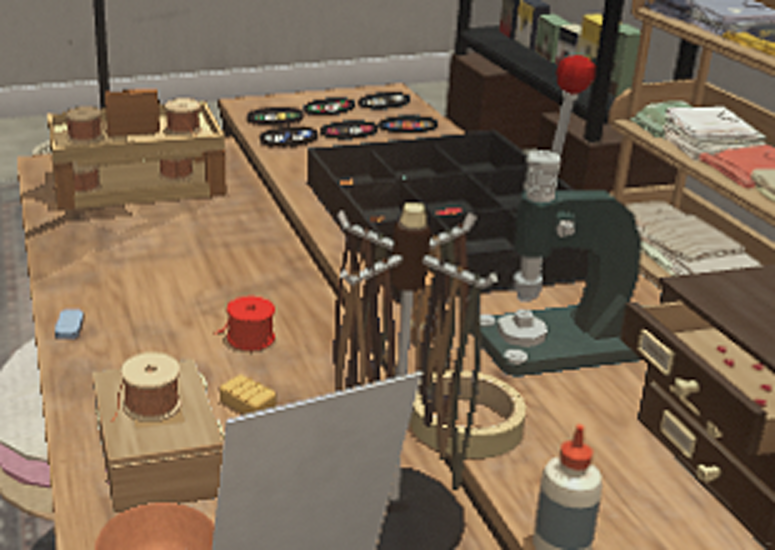

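The pictures show the upper tray fully down on the posts, two spools upright in each tray, and one on the middle of the lid. The beeswax block is where it was, and the gripper is clear. Handing in.

```bash
python3 -c "
from h import *
st();print(env.job_done())"
```

```text
t 47.73 pos [480.  358.6 284.1] rot [-179.9   -0.2  178.8] F [-0.1  0.3 -0.7] w 54.8
the job is handed in; nothing more can be done
None
```

I dealt four of the five wooden spools in turn, low tray first and then the handled one, so each tray holds two. The fifth stands on the middle of the charm box lid. I then lifted the handled tray with its spools, seated it on the lower tray, and handed the job in at about 48 s. No verdict was reported.

**Last checks:**
- **Seating:** there was no contact force as the lugs passed the post tops. The tray's weight came off the wrist at a tool height of 86.6 mm, where I expected 86.5 mm.
- **Pictures after release:** the tray corners line up with the posts. The spools in the upper tray and on the lid stand upright; those in the lower tray are partly hidden now, but stood upright in the last clear views. The beeswax block and the red spool look unmoved, and the gripper is clear.

**What disagreed or went wrong:**
- **Fingertip height:** the fingertips are about 15 mm above the reported tool point, not 17 mm ahead of it as the text says. My first grasp closed on nothing because of this; I corrected the depth for every grasp after that.
- **Wrist camera:** its calibration was a few mm off, so I solved for the camera offset and tray positions together before stacking.
- **Knocked spool:** one spool in the lower tray was shifted about 24 mm during the run. It stayed upright and inside, so I left it.

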